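# Gauge the gaps of the casting clamp

### The job

Gauge the casting clamp: pinch the two orange tabs of its knob, turn it open (green dot) so that the jaw lifts, push every flat gauge blade that is there into the gap of its own colour until its stop plate meets the front of the stand, and with all of them in turn the knob back to locked (red dot), tabs sprung out. Then open it again, draw the blades out and lay them flat in the grey tray, lock the empty clamp, and let go. Leave the beaker, timer, bottle and vial as they stand.

Things in the scene. Friction and masses are not known exactly. Their poses are not given: they have to be found in the camera images.
- red_grip (a point): flat gauge blade with the red handle (may be absent): centre of its handle, half-way up. +x towards the blade's tip, +z up; it lies flat on the bench. Handle 56 long (x), 18 wide, 22 mm high; before it a dark stop plate 36 wide, 22 high, 6 thick; then the steel blade. In all 107 mm long, about 80 g, centre of mass in the blade near the stop plate.
- blade_red: the same red blade at its stop: middle of the lower edge of the stop plate's front face, 32 mm ahead (+x) of red_grip and 11 mm lower; same axes. From here the steel blade runs 45 mm to +x, 24 wide, 5 thick, flush with the handle's underside; its last 6 mm are 16 wide, 3 thick.
- gap_red (a point): gap with a red plate under it and a red dot above: middle of its floor at the stand's front face, 34 mm above the bench. +x runs level into the gap, +z up. 30 mm wide, 50 deep; the jaw stands 9.9 mm above the floor when open, 5.4 when locked. The blade is home when its blade_red origin lies here, axes alike.
- yellow_grip (a point): flat gauge blade with the yellow handle (may be absent): centre of its handle, half-way up. +x towards the blade's tip, +z up; it lies flat on the bench. Handle 56 long (x), 18 wide, 22 mm high; before it a dark stop plate 36 wide, 22 high, 6 thick; then the steel blade. In all 107 mm long, about 80 g, centre of mass in the blade near the stop plate.
- blade_yellow: the same yellow blade at its stop: middle of the lower edge of the stop plate's front face, 32 mm ahead (+x) of yellow_grip and 11 mm lower; same axes. From here the steel blade runs 45 mm to +x, 24 wide, 5 thick, flush with the handle's underside; its last 6 mm are 16 wide, 3 thick.
- gap_yellow (a point): gap with a yellow plate under it and a yellow dot above: middle of its floor at the stand's front face, 34 mm above the bench. +x runs level into the gap, +z up. 30 mm wide, 50 deep; the jaw stands 9.9 mm above the floor when open, 5.4 when locked. The blade is home when its blade_yellow origin lies here, axes alike.
- green_grip (a point): flat gauge blade with the green handle (may be absent): centre of its handle, half-way up. +x towards the blade's tip, +z up; it lies flat on the bench. Handle 56 long (x), 18 wide, 22 mm high; before it a dark stop plate 36 wide, 22 high, 6 thick; then the steel blade. In all 107 mm long, about 80 g, centre of mass in the blade near the stop plate.
- blade_green: the same green blade at its stop: middle of the lower edge of the stop plate's front face, 32 mm ahead (+x) of green_grip and 11 mm lower; same axes. From here the steel blade runs 45 mm to +x, 24 wide, 5 thick, flush with the handle's underside; its last 6 mm are 16 wide, 3 thick.
- gap_green (a point): gap with a green plate under it and a green dot above: middle of its floor at the stand's front face, 34 mm above the bench. +x runs level into the gap, +z up. 30 mm wide, 50 deep; the jaw stands 9.9 mm above the floor when open, 5.4 when locked. The blade is home when its blade_green origin lies here, axes alike.
- blue_grip (a point): flat gauge blade with the blue handle (may be absent): centre of its handle, half-way up. +x towards the blade's tip, +z up; it lies flat on the bench. Handle 56 long (x), 18 wide, 22 mm high; before it a dark stop plate 36 wide, 22 high, 6 thick; then the steel blade. In all 107 mm long, about 80 g, centre of mass in the blade near the stop plate.
- blade_blue: the same blue blade at its stop: middle of the lower edge of the stop plate's front face, 32 mm ahead (+x) of blue_grip and 11 mm lower; same axes. From here the steel blade runs 45 mm to +x, 24 wide, 5 thick, flush with the handle's underside; its last 6 mm are 16 wide, 3 thick.
- gap_blue (a point): gap with a blue plate under it and a blue dot above: middle of its floor at the stand's front face, 34 mm above the bench. +x runs level into the gap, +z up. 30 mm wide, 50 deep; the jaw stands 9.9 mm above the floor when open, 5.4 when locked. The blade is home when its blade_blue origin lies here, axes alike.
- stand: casting clamp stand, fixed: 112 mm deep (x), 226 wide, four level gaps 52 mm apart in its front; origin at the middle of the front face's lower edge, +x to the back. Dividers between the gaps rise to 52 mm, the steel jaw bridge over them to 71 mm, the white housing behind to 58 mm. Only the knob moves the jaw.
- knob_grip (a point): tab-lock knob on the white housing: point on its upright axis, 86 mm above the bench. Turns with it; its y axis runs through the two orange tabs: outer faces at y = +25 and -25 mm (20 when pinched), 22 mm wide, from 66 to 98 mm above the bench. Black body between them 30 x 25 mm, top at 97 mm. Grey flange of 22.5 mm radius below, top at 64 mm.
- knob (a joint): knob angle, rad: 0 = locked (white line to the red dot), 1.047 = open (green dot), hard stops; grows counter-clockwise from above. Latched at both ends (0.05 rad play) while a tab is out; turns only with both tabs pinched in at least 4.7 mm. Let go half-way, the tabs stay in and snap out at the end. Friction 0.05 N m.
- tab_a (a joint): orange tab on the knob's +y side: 0 = out, 0.005 m = fully pinched in; its spring takes 3 N to start and 8 N fully in.
- tab_b (a joint): orange tab on the knob's -y side: 0 = out, 0.005 m = fully pinched in; its spring takes 3 N to start and 8 N fully in.
- tray_in (a point): low open grey tray, fixed, for the blades: centre of its inner floor. Inside 142 mm (x) by 228 mm (y), walls 4 mm thick, rim 15 mm above the bench; +z up. Four blades have room side by side, each along x. Beware the fixed monitor between tray and stand: its panel, edge-on, begins at world x = 0.59, y = -0.20 and spans 0.18 to 0.49 m in height.
- beaker: clear glass beaker, 61 mm across, 76 high, a bystander that is not part of the job; origin at the centre of its underside.
- timer: white bench timer with a red key, 66x62x18 mm, a bystander that is not part of the job; origin at the centre of its underside.
- bottle_acid: bottle with a red cap, 60 mm across, 110 high, a bystander that is not part of the job; origin at the centre of its underside.
- vial_amber: small amber vial with a black cap, 23 mm across, 45 high, a bystander that is not part of the job; origin at the centre of its underside.

How it is judged:
On the way, in this order (a step that is already met when the one before it is completed fails the run):
1. the knob is turned to the open end and its tabs have sprung out (value of joint knob above 0.96 rad and value of joint each of tab_a, tab_b below 0.0015 m), for 0.2 s.
2. with the knob open, every blade present is fully home in the gap of its colour (value of joint knob above 0.96 rad and x of blade_red in the frame of gap_red between -0.004 and 0.004 m and y of blade_red in the frame of gap_red between -0.006 and 0.006 m and z of blade_red in the frame of gap_red between -0.005 and 0.006 m and angle between the x axis of blade_red and the x axis of gap_red, either way round below 0.12 rad and angle between each of blade_red, blade_yellow, blade_green, blade_blue's own z axis and vertical below 0.12 rad and x of blade_yellow in the frame of gap_yellow between -0.004 and 0.004 m and y of blade_yellow in the frame of gap_yellow between -0.006 and 0.006 m and z of blade_yellow in the frame of gap_yellow between -0.005 and 0.006 m and angle between the x axis of blade_yellow and the x axis of gap_yellow, either way round below 0.12 rad and x of blade_green in the frame of gap_green between -0.004 and 0.004 m and y of blade_green in the frame of gap_green between -0.006 and 0.006 m and z of blade_green in the frame of gap_green between -0.005 and 0.006 m and angle between the x axis of blade_green and the x axis of gap_green, either way round below 0.12 rad and x of blade_blue in the frame of gap_blue between -0.004 and 0.004 m and y of blade_blue in the frame of gap_blue between -0.006 and 0.006 m and z of blade_blue in the frame of gap_blue between -0.005 and 0.006 m and angle between the x axis of blade_blue and the x axis of gap_blue, either way round below 0.12 rad), for 0.2 s.
3. the knob is turned back to the locked end, its tabs have sprung out and every blade present is home in its gap (value of joint knob below 0.08 rad and value of joint each of tab_a, tab_b below 0.0015 m and x of blade_red in the frame of gap_red between -0.004 and 0.004 m and y of blade_red in the frame of gap_red between -0.006 and 0.006 m and z of blade_red in the frame of gap_red between -0.005 and 0.006 m and angle between the x axis of blade_red and the x axis of gap_red, either way round below 0.12 rad and angle between each of blade_red, blade_yellow, blade_green, blade_blue's own z axis and vertical below 0.12 rad and x of blade_yellow in the frame of gap_yellow between -0.004 and 0.004 m and y of blade_yellow in the frame of gap_yellow between -0.006 and 0.006 m and z of blade_yellow in the frame of gap_yellow between -0.005 and 0.006 m and angle between the x axis of blade_yellow and the x axis of gap_yellow, either way round below 0.12 rad and x of blade_green in the frame of gap_green between -0.004 and 0.004 m and y of blade_green in the frame of gap_green between -0.006 and 0.006 m and z of blade_green in the frame of gap_green between -0.005 and 0.006 m and angle between the x axis of blade_green and the x axis of gap_green, either way round below 0.12 rad and x of blade_blue in the frame of gap_blue between -0.004 and 0.004 m and y of blade_blue in the frame of gap_blue between -0.006 and 0.006 m and z of blade_blue in the frame of gap_blue between -0.005 and 0.006 m and angle between the x axis of blade_blue and the x axis of gap_blue, either way round below 0.12 rad), for 0.2 s.
4. the knob is turned to the open end again (value of joint knob above 0.96 rad), for 0.2 s.
At the end, for the whole second after the job is handed in: The knob is locked (within 0.08 rad, tabs out to within 1.5 mm), and every blade present lies at rest and flat on the tray's floor (handle centre inside the tray, level within 0.1 rad, 5 to 16 mm above the floor) (value of joint knob below 0.08 rad and value of joint each of tab_a, tab_b below 0.0015 m and x of red_grip in the frame of tray_in between -0.075 and 0.075 m and y of red_grip in the frame of tray_in between -0.118 and 0.118 m and z of red_grip in the frame of tray_in between 0.005 and 0.016 m and angle between each of red_grip, yellow_grip, green_grip, blue_grip's own z axis and vertical below 0.1 rad and linear speed of each of blade_red, blade_yellow, blade_green, blade_blue below 0.02 m/s and x of yellow_grip in the frame of tray_in between -0.075 and 0.075 m and y of yellow_grip in the frame of tray_in between -0.118 and 0.118 m and z of yellow_grip in the frame of tray_in between 0.005 and 0.016 m and x of green_grip in the frame of tray_in between -0.075 and 0.075 m and y of green_grip in the frame of tray_in between -0.118 and 0.118 m and z of green_grip in the frame of tray_in between 0.005 and 0.016 m and x of blue_grip in the frame of tray_in between -0.075 and 0.075 m and y of blue_grip in the frame of tray_in between -0.118 and 0.118 m and z of blue_grip in the frame of tray_in between 0.005 and 0.016 m); the robot touches nothing.
It fails at once if the beaker is moved by more than 3 cm or tipped over (distance of beaker from where it was at the start of the episode above 0.03 m or angle between beaker's own z axis and vertical above 0.5 rad).
It fails at once if the timer is moved by more than 3 cm or tipped over (distance of timer from where it was at the start of the episode above 0.03 m or angle between timer's own z axis and vertical above 0.5 rad).
It fails at once if the red-capped bottle is moved by more than 3 cm or tipped over (distance of bottle_acid from where it was at the start of the episode above 0.03 m or angle between bottle_acid's own z axis and vertical above 0.5 rad).
It fails at once if the amber vial is moved by more than 3 cm or tipped over (distance of vial_amber from where it was at the start of the episode above 0.03 m or angle between vial_amber's own z axis and vertical above 0.5 rad).
Of blade_red, blade_yellow, blade_green, blade_blue only 2 to 4 are there at a start; the rules pass over those that are not, and their reading is None.
At some moment in a run one of blade_red, blade_yellow, blade_green, blade_blue may be knocked a few centimetres aside while the robot is not near it.
Once in a run the grip may slacken for a moment while it holds something.
It also fails if it takes over 210 s, if anything falls off the work surface, if the arm or the gripper's body presses on something with over 40 N, if the wrist force passes 120 N, or if a joint passes its speed limit or range.

### The arm

A 6-joint arm with a two-finger parallel gripper is mounted at the origin on a cart in front of the work surface, level with it; the furniture and walls round the work are solid. World frame = base frame: x ahead of the robot, y to its left, z up, the work surface at z = 0. Lengths are in m, angles in rad, forces in N, time in s.
With the tool pointing down it reaches from about 0.3 to 0.875 m from the base axis. Payload 6.4 kg.
Tool frame: the origin (TCP) lies midway between the tips of the shut fingers; the grasp point (between the pads) lies 19 mm behind it; z points along the fingers, y is the direction in which the jaws open and shut (so a half turn about z gives the same grasp; the last joint's range is limited). The gripper opens to 85 mm and grips with 20 to 120 N. Pads are 22 mm wide; open, the fingers measure 114 mm over their backs; the gripper's body (76 mm by 85 mm) begins 54 mm behind the grasp point. The pads swing forward as they close: fully open they stand 13 mm farther back than shut.
Start: joints at [-1.354, 0.181, 1.607, -0, 1.354, -0.206], TCP at [0.236, -0.524, 0.231] pointing down, gripper open.
Joint ranges: [-2.99, 2.99], [-0.89, 2.07], [0.3, 2.58], [-1.14, 4.28], [0, 2.63], [-3.12, 3.12]. Speed limits (rad/s): [2.57, 2.57, 3.01, 3.14, 3.14, 3.14].

### API

Orientations are given as a unit quaternion [w, x, y, z].
In Python, from bench import get_obs, camera, hand_in gives the robot as it stands.
- The arm moves only by the tool drive_tool, never from a script. Its argument "deltas" is a list of rows, each a list of 2 entries, a list of its own where there are three numbers: the shift along the world's x, y, z in m, then the turn about the world's z in rad. A call has 1 to 10 rows; each row shifts and turns the pose as measured when the row begins; what a row does not reach is not made up. A row lasts 1/10 s, in which the tool goes at most 50 mm and 8.59 degrees, less where a joint would pass 70% of its speed; a pose out of reach is approached as far as the arm can. A call is refused whole if a number of a shift passes 0.05 or a number of a turn 0.15, either way. A call with a gripper value outside its range is refused whole. "gripper" is the opening, from 0 (shut) to 1 (fully open), set as the call begins (left out, the last holds). The fingers move at their own pace and stop on an object; the grip force is fixed at half the most. Time passes only in rows, so rows that do not move let the fingers close. It gives the time, the measured TCP pose, the force and the opening at its end, in the units of the state.
- get_obs(): the state, without advancing time (a new reading comes with each control period).
- camera(name): name is "scene" or "top" or "wrist"; returns a dict with "frame" (420x560x3 uint8, red, green, blue), "fx", "fy", "cx", "cy" (pixels), "k1" (the pictures are not rectified: a ray, as slopes to the right and down, at radius r is drawn at 1 + k1 r^2 times it, then the intrinsics apply), "eye" and "attitude" of the camera in the world. Camera axes: x right, y down, z forward; pixel columns grow to the right and rows downward; lengths in m; the calibration is good to about 2 mm. A picture is of the moment at which its call begins. There is no depth.
- hand_in(): hands the job in, once; it reports no verdict.
The state is a dict: "time_s": time; "q": joint angles; "dq": joint speeds; "joint_efforts": joint torques, N m; "eef_pos": TCP position; "eef_rot": TCP orientation; "wrist_force": force on the tool from outside, world axes, zero at the start; "torque": the same for the moment, N m; "opening": opening from 0.0 (shut) to 1.0 (fully open).
Only numpy, scipy, OpenCV 4.12 (cv2) and the standard library are available. Lean on these libraries where they do the work, as an engineer would, in place of code of your own. Each camera call takes 0.05 s, during which the arm holds its last target.

## Working session

There is one attempt and no reset: what is moved stays moved. The work goes in short steps, Python scripts to look and compute and a tool call to move; the robot and the scene stay as the last step left them, time stands still between calls to the robot, and variables do not carry over. Pictures are saved under pics/ and viewed, and the job is handed in when it is done.

Besides the shell and the picture viewer there is one more tool, called after "Emit:" in YAML: its name, and indented under it one key for each argument. drive_tool: Moves the arm, as the interface text tells. Its arguments: {"type":"object","properties":{"deltas":{"type":"array","items":{"type":"array"}},"gripper":{"type":"number"}},"required":["deltas"]}

```bash
mkdir -p pics
cat > h.py <<'E'
import numpy as np, cv2, json, sys
from bench import get_obs, camera, hand_in
from scipy.spatial.transform import Rotation as R
def shot(n,fn=None):
    c=camera(n); 
    if fn: cv2.imwrite('pics/'+fn,c['frame'][:,:,::-1])
    return c
def rot(c):
    a=np.array(c['attitude'],float)
    if a.shape==(3,3): return a
    return R.from_quat([a[1],a[2],a[3],a[0]]).as_matrix()
def px2w(c,u,v,z):
    x=(u-c['cx'])/c['fx']; y=(v-c['cy'])/c['fy']
    p=np.array([x,y]); s=p.copy()
    for _ in range(30): s=p/(1+c['k1']*(s@s))
    d=rot(c)@np.array([s[0],s[1],1]); e=np.array(c['eye'])
    return e+d*(z-e[2])/d[2]
def w2px(c,P):
    q=rot(c).T@(np.array(P)-np.array(c['eye'])); s=q[:2]/q[2]; s=s*(1+c['k1']*(s@s))
    return np.array([s[0]*c['fx']+c['cx'],s[1]*c['fy']+c['cy']])
E
python3 - <<'E'
from h import *
for n in ['scene','top','wrist']:
    c=shot(n,n+'0.png'); print(n,{k:v for k,v in c.items() if k!='frame'})
print(get_obs())
E
```

```text
scene {'fx': 499.5668024310042, 'fy': 499.5668024310042, 'cx': 279.50644959202776, 'cy': 208.77096056690434, 'k1': -0.10902162900256086, 'eye': array([-0.37355032, -0.79815964,  1.30893951]), 'attitude': array([-0.35139923,  0.82911777, -0.39818538,  0.17473037])}
top {'fx': 387.1971408336685, 'fy': 387.1971408336685, 'cx': 281.1703940654758, 'cy': 203.35683676899436, 'k1': -0.060777535421429656, 'eye': array([ 0.44471528, -0.01663845,  1.12633693]), 'attitude': array([-0.07380839,  0.70902893, -0.69871577,  0.060221  ])}
wrist {'fx': 324.39795673871214, 'fy': 324.39795673871214, 'cx': 280.1781191874828, 'cy': 209.68853683891987, 'k1': -0.029424532031490185, 'eye': array([ 0.29729368, -0.49657237,  0.3736612 ]), 'attitude': array([ 0.11160201,  0.83226562, -0.53812316, -0.07281754])}
{'time_s': 0.15, 'q': array([-1.35430957e+00,  1.81371891e-01,  1.60777236e+00, -5.03218141e-06,
        1.35380622e+00, -2.06293683e-01]), 'dq': array([-0.00084721, -0.0013264 , -0.00326982,  0.0002093 ,  0.00022405,
       -0.00183853]), 'joint_efforts': array([ 5.02476923e-04, -4.45258069e+01, -3.51694250e+01, -2.94632928e-04,
        5.79949468e-03, -9.06502265e-06]), 'eef_pos': array([ 0.23584623, -0.52394252,  0.23059314]), 'eef_rot': array([-6.78883446e-04,  9.77739825e-01,  2.09819858e-01, -5.91673533e-06]), 'wrist_force': array([ 0.99376814, -0.69866575, -0.45265932]), 'torque': array([-0.01352308, -0.01075086, -0.00951531]), 'opening': 1.001568873929215}
```

View pics/scene0.png

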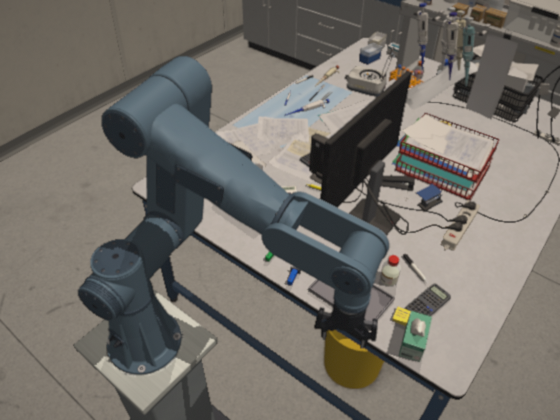

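View pics/top0.png

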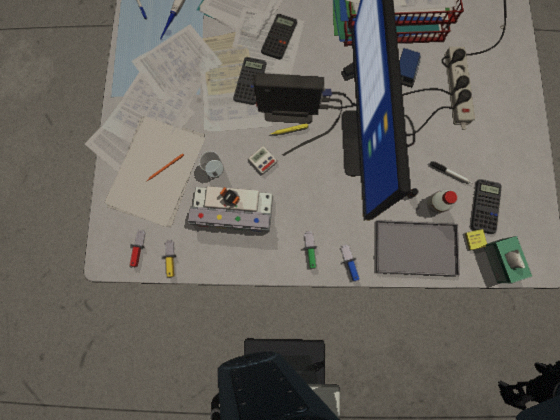

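View pics/wrist0.png

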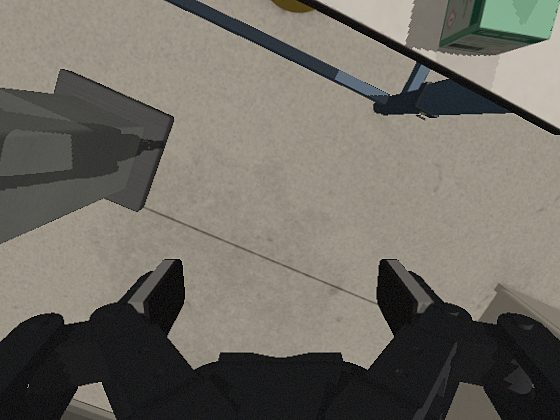

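The top view shows the stand near px (230,208) with the knob on it and all four blades: red (136,250), yellow (169,260), green (310,250), blue (350,262). The tray is at (417,248). I'll zoom in.

Run:
```python
from h import *
c=shot('top'); f=c['frame'][:,:,::-1]
cv2.imwrite('pics/z1.png',cv2.resize(f[140:290,90:290],(800,600),interpolation=cv2.INTER_CUBIC))
cv2.imwrite('pics/z2.png',cv2.resize(f[140:290,280:480],(800,600),interpolation=cv2.INTER_CUBIC))
for n,u,v,z in [('red',136,250,.011),('stand',230,208,.05),('blue',350,262,.01),('tray',417,248,0),('bottle',445,198,.11),('mon',372,213,.18)]:
    print(n,px2w(c,u,v,z).round(3))
```

```text
red [0.515 0.427 0.011]
stand [0.636 0.151 0.05 ]
blue [ 0.491 -0.193  0.01 ]
tray [ 0.534 -0.39   0.   ]
bottle [ 0.66  -0.436  0.11 ]
mon [ 0.605 -0.222  0.18 ]
```

View pics/z1.png

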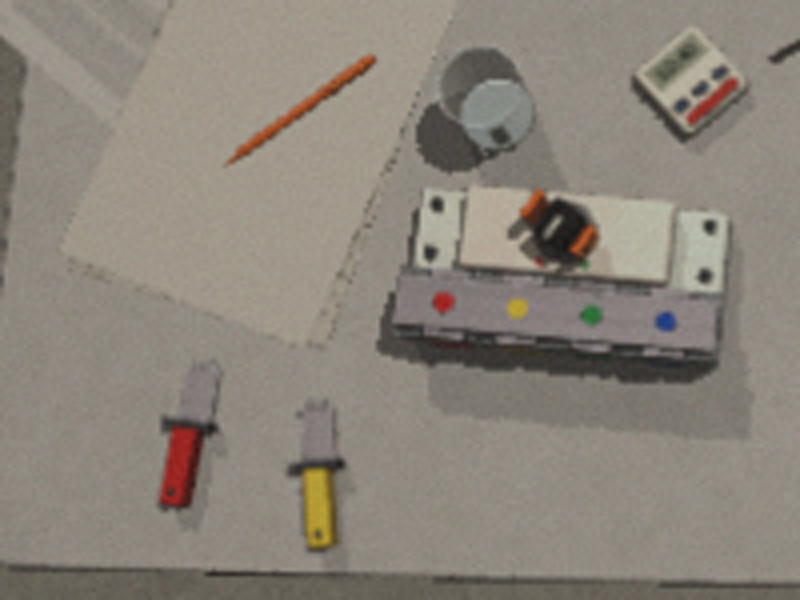

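View pics/z2.png

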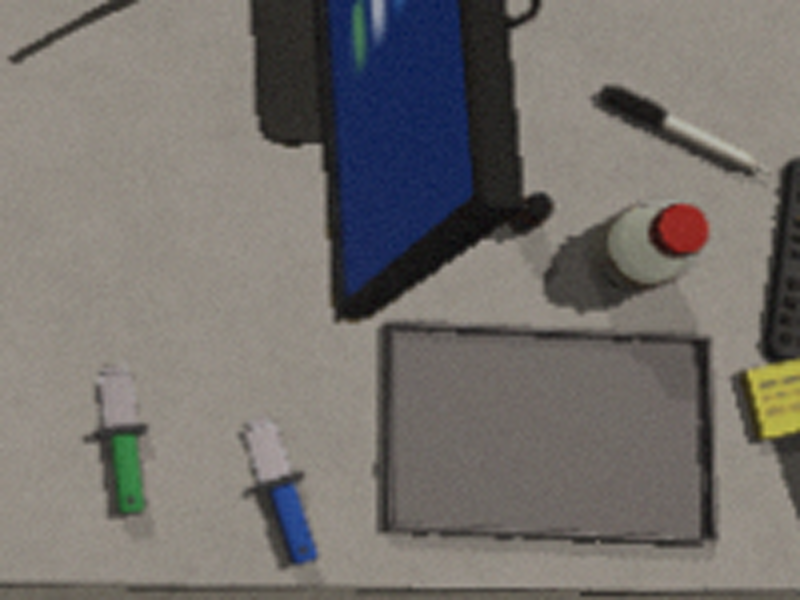

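Run:
```python
from h import *
c=shot('top')
def Z(x,y,ox,z): return px2w(c,ox+(x+.5)/4-.5,140+(y+.5)/4-.5,z)
d=[Z(*p,90,.071) for p in [(444,302),(517,309),(591,315),(665,321)]]
for p in d: print('dot',p.round(4))
v=d[0]-d[3]; print('len',np.linalg.norm(v)/3,'yaw of y axis->stand yaw',np.arctan2(-v[0],v[1]))
print('knob',Z(562,228,90,.097).round(4),'tabs',Z(535,205,90,.098).round(4),Z(584,240,90,.098).round(4))
for n,a in [('tray',[(386,328),(708,340),(710,541),(383,530)])]:
    for p in a: print(n,Z(*p,280,.015).round(4))
for n,a in [('red',[(192,428),(176,505)]),('yel',[(317,468),(321,547)])]:
    q=[Z(*p,90,.022) for p in a]; w=q[0]-q[1]; print(n,((q[0]+q[1])/2).round(4),np.linalg.norm(w),np.arctan2(w[1],w[0]))
for n,a in [('grn',[(124,435),(130,512)]),('blu',[(284,488),(305,563)])]:
    q=[Z(*p,280,.022) for p in a]; w=q[0]-q[1]; print(n,((q[0]+q[1])/2).round(4),np.linalg.norm(w),np.arctan2(w[1],w[0]))
print('beaker',Z(478,95,90,0),'timer',Z(690,85,90,.018),'bottle',Z(682,230,280,.11))
```

```text
dot [0.6112 0.2286 0.071 ]
dot [0.607  0.1774 0.071 ]
dot [0.6035 0.1257 0.071 ]
dot [0.6001 0.0744 0.071 ]
len 0.051533093127868745 yaw of y axis->stand yaw -0.07189544998962001
knob [0.6593 0.1443 0.097 ] tabs [0.6749 0.1634 0.098 ] [0.6509 0.1288 0.098 ]
tray [ 0.6078 -0.2692  0.015 ]
tray [ 0.6018 -0.5045  0.015 ]
tray [ 0.4576 -0.4969  0.015 ]
tray [ 0.4634 -0.2633  0.015 ]
red [0.4965 0.4227 0.022 ] 0.05575109167464695 -0.13096354753924522
yel [0.4696 0.3221 0.022 ] 0.056017099535795284 0.117116801139425
grn [ 0.5006 -0.0816  0.022 ] 0.054238140377464925 0.08122925082429171
blu [ 0.4658 -0.1994  0.022 ] 0.053836154000794584 0.26323779085853377
beaker [0.78199241 0.22807628 0.        ] timer [0.78586187 0.06545123 0.018     ] bottle [ 0.66284297 -0.45006342  0.11      ]
```

Emit:
drive_tool:
  deltas:
    - [[0.03,0.04,0.0],-0.05]
    - [[0.03,0.04,0.0],-0.05]
    - [[0.03,0.04,0.0],-0.05]
    - [[0.03,0.04,0.0],-0.05]
    - [[0.02,0.045,0.0],-0.05]
    - [[0.02,0.045,0.0],-0.05]
    - [[0.01,0.048,0.0],-0.05]
    - [[0.0,0.05,0.0],-0.05]
    - [[0.0,0.05,0.0],-0.05]
    - [[0.0,0.05,0.0],-0.05]
  gripper: 1.0

```text
time_s: 1.25
eef_pos: [0.4055, -0.075, 0.2303]
eef_rot: [0.001, 0.999, -0.054, 0.001]
wrist_force: [-0.0, 0.2, 0.4]
opening: 1.005
```

Emit:
drive_tool:
  deltas:
    - [[0.0,0.05,0.01],0]
    - [[0.0,0.05,0.01],0]
    - [[0.0,0.05,0.01],0]
    - [[0.0,0.05,0.01],0]
    - [[0.0,0.05,0.01],0]

```text
time_s: 1.75
eef_pos: [0.4023, 0.1705, 0.2787]
eef_rot: [0.0, 0.998, -0.056, 0.002]
wrist_force: [0.4, 0.2, 0.2]
opening: 1.0
```

Run:
```python
from h import *
c=shot('wrist','w1.png'); print(rot(c)[:,2],c['eye'])
shot('top','t1.png');o=get_obs();print(o['time_s'],o['eef_pos'],o['wrist_force'],o['q'])
```

```text
[-0.25897702  0.02855844 -0.9654612 ] [0.46864865 0.16321771 0.42217559]
1.85 [0.40230172 0.17397738 0.27971424] [ 0.35146157 -1.09620255 -0.45692609] [ 1.35244444e-01 -1.84882791e-01  1.87377390e+00  1.09122179e-03
  1.44706361e+00  1.80950529e+00]
```

View pics/w1.png

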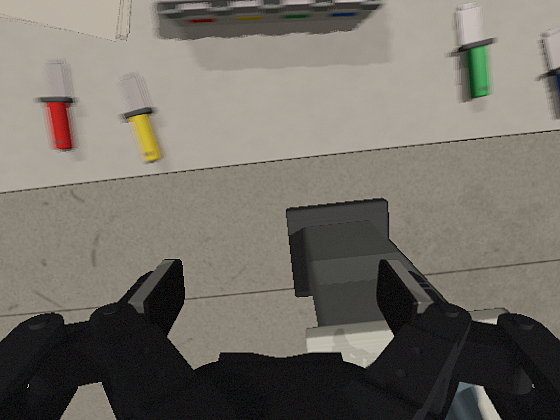

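View pics/t1.png

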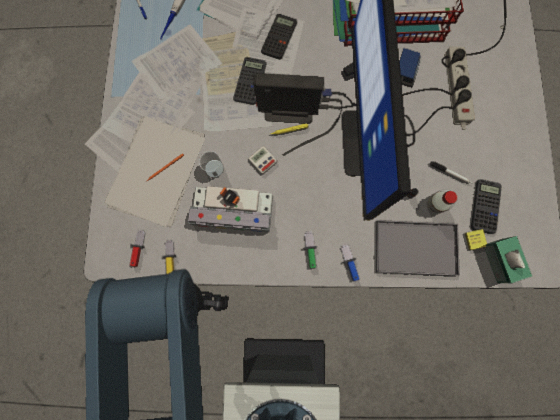

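The wrist view shows the gap mouths at the top: red (200,20), yellow (248,18), green (295,15), blue (342,13). I'll move forward so I can see the stand and knob from above.

Emit:
drive_tool:
  deltas:
    - [[0.05,-0.01,0.0],0.04]
    - [[0.05,-0.01,0.0],0]
    - [[0.035,-0.005,0.0],0]
    - [[0,0,0],0]
    - [[0,0,0],0]

```text
time_s: 2.35
eef_pos: [0.5387, 0.1488, 0.2773]
eef_rot: [-0.0, 1.0, -0.027, 0.001]
wrist_force: [-0.2, 1.6, 0.2]
opening: 0.998
```

Run:
```python
from h import *
c=shot('wrist','w2.png'); print(rot(c)[:,2],c['eye'])
import pickle; pickle.dump(c,open('w2.pkl','wb'))
f=c['frame'][:,:,::-1]
cv2.imwrite('pics/w2z.png',cv2.resize(f[0:240,120:440],(800,600),interpolation=cv2.INTER_CUBIC))
o=get_obs();print(o['time_s'],o['eef_pos'],o['wrist_force'],o['eef_rot'],o['dq'])
```

```text
[-0.26185144  0.01479871 -0.96499473] [0.60561896 0.14509004 0.42064681]
2.4 [0.5384865  0.14873255 0.27734802] [-0.23322195 -0.51459108  0.49223271] [-3.60647535e-04  9.99629654e-01 -2.71848510e-02  1.18675336e-03] [ 0.01101094 -0.03022305  0.02204988  0.00202423  0.00175739  0.00376428]
```

View pics/w2.png

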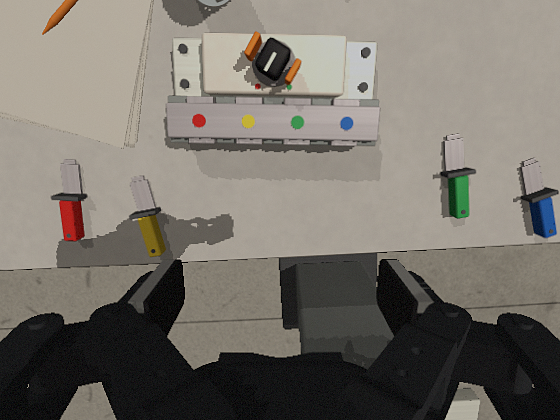

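View pics/w2z.png

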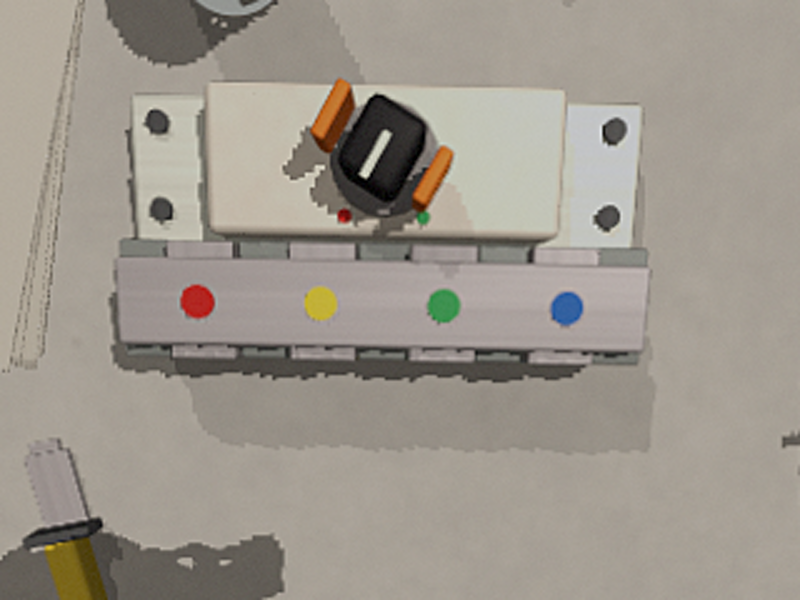

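Run:
```python
from h import *
import pickle; c=pickle.load(open('w2.pkl','rb'))
def Z(x,y,z): return px2w(c,120+(x+.5)/2.5-.5,(y+.5)/2.5-.5,z)
d=[Z(*p,.071) for p in [(198,301),(321,303),(444,306),(567,308)]]
for p in d: print('dot',p.round(4))
v=d[0]-d[3]; print(np.linalg.norm(v)/3,'yaw',np.arctan2(-v[0],v[1]))
for p in [(140,353),(263,356),(385,358),(507,360),(625,363)]: print('div front z52',Z(*p,.052).round(4))
print('jaw ends front',Z(118,344,.071),Z(644,352,.071))
print('knob body',Z(383,147,.097).round(4))
a,b=Z(343,84,.098),Z(440,155,.098)
print('tab outer top edges mid: ', Z(329,108,.098).round(4),Z(440,180,.098).round(4))
for n,e in {'red':[(73,199),(71,240)],'yel':[(145,216),(155,256)],'grn':[(458,176),(461,217)],'blu':[(534,194),(544,236)]}.items():
    q=[px2w(c,*p,.022) for p in e]; w=q[0]-q[1]; print(n,((q[0]+q[1])/2).round(4),np.linalg.norm(w).round(4),np.arctan2(w[1],w[0]).round(3))
```

```text
dot [0.612  0.2298 0.071 ]
dot [0.6083 0.1786 0.071 ]
dot [0.6043 0.1275 0.071 ]
dot [0.6008 0.0762 0.071 ]
0.05135755819356779 yaw -0.07320856191833722
div front z52 [0.5915 0.2631 0.052 ]
div front z52 [0.587  0.2081 0.052 ]
div front z52 [0.5831 0.1538 0.052 ]
div front z52 [0.5793 0.0994 0.052 ]
div front z52 [0.5753 0.0465 0.052 ]
jaw ends front [0.59652524 0.26584185 0.071     ] [0.5810128  0.04355978 0.071     ]
knob body [0.6626 0.1489 0.097 ]
tab outer top edges mid:  [0.6767 0.1677 0.098 ] [0.6498 0.1284 0.098 ]
red [0.4985 0.4225 0.022 ] 0.0571 -0.271
yel [0.4706 0.3233 0.022 ] 0.056 0.075
grn [ 0.502  -0.0774  0.022 ] 0.0547 0.16
blu [ 0.4714 -0.1857  0.022 ] 0.0626 0.37
```

The clear wrist view gives a stand yaw of about -0.073. The knob axis is about (0.6625, 0.148), with the tabs' axis at a yaw of -0.597 (locked). These agree with the top camera. Next I go over the knob.

Emit:
drive_tool:
  deltas:
    - [[0.031,0.0,-0.03],-0.136]
    - [[0.031,0.0,-0.03],-0.136]
    - [[0.031,0.0,-0.03],-0.136]
    - [[0.031,0.0,-0.03],-0.136]
    - [[0,0,-0.02],0]
    - [[0,0,0],0]
    - [[0,0,0],0]
  gripper: 0.78

```text
time_s: 3.1
eef_pos: [0.6609, 0.1487, 0.1372]
eef_rot: [0.001, 0.952, -0.305, 0.004]
wrist_force: [-0.8, -0.1, 0.6]
opening: 0.778
```

```bash
cat >> h.py <<'E'
def st():
    o=get_obs(); w,x,y,z=o['eef_rot']; a=2*np.arctan2(y,x); a=(a+np.pi/2)%np.pi-np.pi/2
    print('t',round(o['time_s'],2),'p',np.round(o['eef_pos'],4),'a',round(a,4),'F',np.round(o['wrist_force'],1),'T',np.round(o['torque'],2),'op',round(o['opening'],3)); return o
E
python3 - <<'E'
from h import *
c=shot('wrist','w3.png'); st()
E
```

```text
t 3.15 p [0.6607 0.1488 0.1373] a -0.6193 F [-1.1 -1.   0.1] T [ 0.02  0.02 -0.02] op 0.78
```

View pics/w3.png

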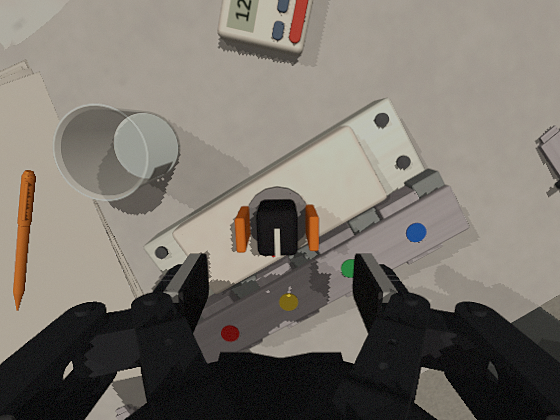

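Run:
```python
from h import *
c=shot('wrist'); 
print(w2px(c,(.6625,.148,.097)), px2w(c,277,214,.097),px2w(c,277.5,228,.097),px2w(c,242,229,.098),px2w(c,313,229,.098))
f=c['frame'][:,:,::-1]
cv2.imwrite('pics/w3z.png',cv2.resize(f[170:290,200:360],(800,600),interpolation=cv2.INTER_CUBIC))
```

```text
[279.88193661 234.38570645] [0.67381056 0.14201594 0.097     ] [0.66659676 0.14682095 0.097     ] [0.67858228 0.16414036 0.098     ] [0.65411412 0.12984002 0.098     ]
```

View pics/w3z.png

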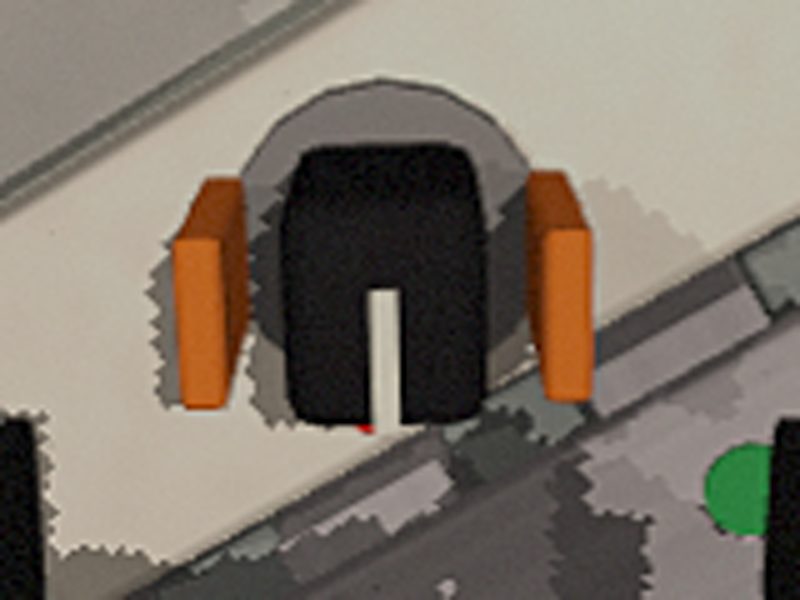

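Run:
```python
from h import *
c=shot('wrist'); l=px2w(c,235,234.6,.098);r=px2w(c,318.4,233,.098); print(l,r,(l+r)/2,np.linalg.norm(l-r),np.arctan2(-(l-r)[0],(l-r)[1])); st()
```

```text
[0.67862844 0.16999061 0.098     ] [0.65048277 0.12876697 0.098     ] [0.6645556  0.14937879 0.098     ] 0.049915607550531725 -0.5990586149869428
t 3.25 p [0.6617 0.1489 0.1386] a -0.6194 F [-0.8 -0.2  0.4] T [ 0.03 -0.01  0.02] op 0.779
```

Emit:
drive_tool:
  deltas:
    - [[0.0025,0.0,-0.02],0.02]
    - [[0,0,-0.025],0]
    - [[0,0,-0.02],0]
    - [[0,0,-0.002],0]
    - [[0,0,0],0]

```text
time_s: 3.75
eef_pos: [0.6687, 0.1499, 0.0825]
eef_rot: [-0.002, 0.956, -0.294, 0.013]
wrist_force: [0.4, -0.0, 0.2]
opening: 0.785
```

Run:
```python
from h import *
st()
```

```text
t 3.75 p [0.6687 0.1499 0.0825] a -0.5963 F [ 0.4 -0.   0.2] T [ 0.01 -0.01  0.04] op 0.785
```

Emit:
drive_tool:
  deltas:
    - [[-0.004,-0.001,-0.006],0]
    - [[0,0,-0.004],0]
    - [[0,0,0],0]
    - [[0,0,0],0]

```text
time_s: 4.15
eef_pos: [0.6669, 0.1491, 0.0772]
eef_rot: [-0.003, 0.956, -0.294, 0.017]
wrist_force: [0.8, 0.5, -0.4]
opening: 0.78
```

Run:
```python
from h import *
o=st(); print(o['eef_rot'],o['dq'])
```

```text
t 4.15 p [0.6669 0.1491 0.0772] a -0.5959 F [ 0.8  0.5 -0.4] T [ 0.01 -0.03 -0.01] op 0.78
[-0.00345258  0.95580228 -0.29351126  0.01676972] [ 0.00047278 -0.00424999 -0.00029923 -0.00034047  0.00041087  0.00108085]
```

Emit:
drive_tool:
  deltas:
    - [[-0.003,0,-0.006],0]
    - [[0,0,-0.003],0]

```text
time_s: 4.35
eef_pos: [0.6644, 0.1492, 0.0687]
eef_rot: [-0.004, 0.956, -0.294, 0.018]
wrist_force: [-0.1, -0.2, -0.3]
opening: 0.78
```

```bash
cat >> h.py <<'E'
_st=st
def st():
    o=_st(); w,x,y,z=o['eef_rot']; print('  toolz',R.from_quat([x,y,z,w]).as_matrix()[:,2].round(4)); return o
E
python3 - <<'E'
from h import *
o=st()
E
```

```text
t 4.35 p [0.6644 0.1492 0.0687] a -0.5959 F [-0.1 -0.2 -0.3] T [0.04 0.07 0.01] op 0.78
  toolz [ 0.0359 -0.0031 -0.9994]
```

Emit:
drive_tool:
  deltas:
    - [[0,0,0],0]
    - [[0,0,0],0]
    - [[0,0,0],0]
    - [[0,0,0],0]
    - [[0,0,0],0]
    - [[0,0,0],0]
  gripper: 0.0

```text
time_s: 4.95
eef_pos: [0.6641, 0.1492, 0.0694]
eef_rot: [-0.003, 0.956, -0.293, 0.017]
wrist_force: [-0.9, -0.5, 2.1]
opening: 0.431
```

Run:
```python
from h import *
o=st()
```

```text
t 4.95 p [0.6641 0.1492 0.0694] a -0.5954 F [-0.9 -0.5  2.1] T [-0.17  0.25  0.04] op 0.431
  toolz [ 0.0349 -0.0036 -0.9994]
```

Emit:
drive_tool:
  deltas:
    - [[0,0,0],0.12]
    - [[0,0,0],0.12]
    - [[0,0,0],0.12]
    - [[0,0,0],0.12]
    - [[0,0,0],0.12]
    - [[0,0,0],0.12]
    - [[0,0,0],0.12]
    - [[0,0,0],0.12]

```text
time_s: 5.75
eef_pos: [0.6641, 0.1496, 0.0694]
eef_rot: [-0.011, 0.98, 0.199, 0.014]
wrist_force: [-2.2, 0.7, 2.2]
opening: 0.434
```

Run:
```python
from h import *
o=st();shot('wrist','w4.png')
```

```text
t 5.75 p [0.6641 0.1496 0.0694] a 0.4013 F [-2.2  0.7  2.2] T [-0.22  0.17  0.02] op 0.434
  toolz [ 0.022   0.0278 -0.9994]
```

View pics/w4.png

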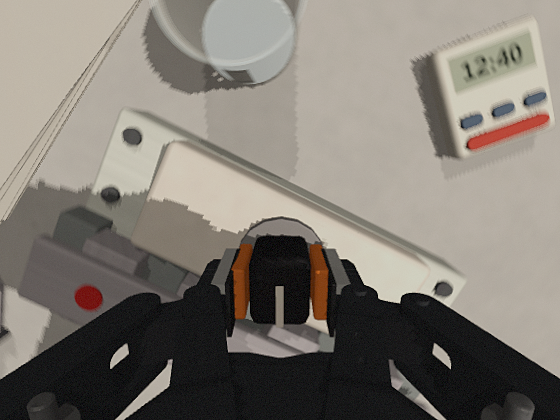

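The knob is turning with the gripper. I'll finish the turn to the stop and then release it.

Emit:
drive_tool:
  deltas:
    - [[0,0,0],0.05]
    - [[0,0,0],0.04]
    - [[0,0,0],0.02]

```text
time_s: 6.1
eef_pos: [0.664, 0.1497, 0.0693]
eef_rot: [-0.013, 0.968, 0.251, 0.013]
wrist_force: [-1.0, -0.4, 2.1]
opening: 0.428
```

Run:
```python
from h import *
o=st()
```

```text
t 6.1 p [0.664  0.1497 0.0693] a 0.5079 F [-1.  -0.4  2.1] T [-0.25  0.29 -2.56] op 0.428
  toolz [ 0.018   0.032  -0.9993]
```

Emit:
drive_tool:
  deltas:
    - [[0,0,0],0]
    - [[0,0,0],0]
    - [[0,0,0],0]
    - [[0,0,0],0]
  gripper: 0.78

```text
time_s: 6.5
eef_pos: [0.6637, 0.1495, 0.0678]
eef_rot: [-0.013, 0.968, 0.25, 0.012]
wrist_force: [-0.4, 0.4, 0.7]
opening: 0.78
```

Emit:
drive_tool:
  deltas:
    - [[0,0,0.03],0]
    - [[0,0,0.04],0]
    - [[0,0,0.04],-0.1]
    - [[-0.02,0,0.04],-0.14]
    - [[-0.03,0.01,0.03],-0.14]
    - [[-0.03,0.03,0],-0.14]
    - [[-0.02,0.0,0],0]
    - [[0,0,0],0]

```text
time_s: 7.3
eef_pos: [0.561, 0.1905, 0.2565]
eef_rot: [-0.013, 1.0, -0.018, 0.019]
wrist_force: [1.4, -0.5, 0.7]
opening: 0.779
```

Run:
```python
from h import *
o=st()
c=shot('wrist','w5.png'); st()
import pickle; pickle.dump(c,open('w5.pkl','wb'))
```

```text
t 7.3 p [0.561  0.1905 0.2565] a -0.0369 F [ 1.4 -0.5  0.7] T [-0.01  0.01  0.01] op 0.779
  toolz [ 0.0391  0.0248 -0.9989]
t 7.35 p [0.562  0.1905 0.2564] a -0.0373 F [ 0.2  0.5 -0.8] T [-0.05  0.   -0.  ] op 0.78
  toolz [ 0.0395  0.0252 -0.9989]
```

View pics/w5.png

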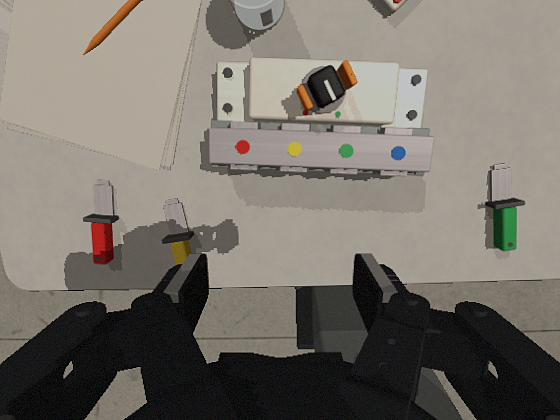

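The knob is open with its tabs out, the white line pointing at the green dot near (338,113). Next I hover over the yellow blade.

Emit:
drive_tool:
  deltas:
    - [[-0.018,0.026,-0.015],0.025]
    - [[-0.018,0.026,-0.015],0.025]
    - [[-0.018,0.026,-0.015],0.025]
    - [[-0.018,0.026,-0.015],0.025]
    - [[-0.018,0.026,-0.015],0.025]
    - [[0,0,-0.01],0]
    - [[0,0,0],0]
    - [[0,0,0],0]
  gripper: 0.6

```text
time_s: 8.15
eef_pos: [0.4784, 0.3215, 0.1675]
eef_rot: [-0.014, 0.999, 0.044, 0.021]
wrist_force: [0.5, 0.7, -0.5]
opening: 0.6
```

Run:
```python
from h import *
o=st()
c=shot('wrist','w6.png'); st()
import pickle; pickle.dump(c,open('w6.pkl','wb'))
```

```text
t 8.15 p [0.4784 0.3215 0.1675] a 0.0885 F [ 0.5  0.7 -0.5] T [-0.06  0.02 -0.02] op 0.6
  toolz [ 0.0414  0.0293 -0.9987]
t 8.2 p [0.4785 0.3212 0.1676] a 0.088 F [0.  0.4 0.6] T [-0.04 -0.01  0.  ] op 0.598
  toolz [ 0.0416  0.0293 -0.9987]
```

View pics/w6.png

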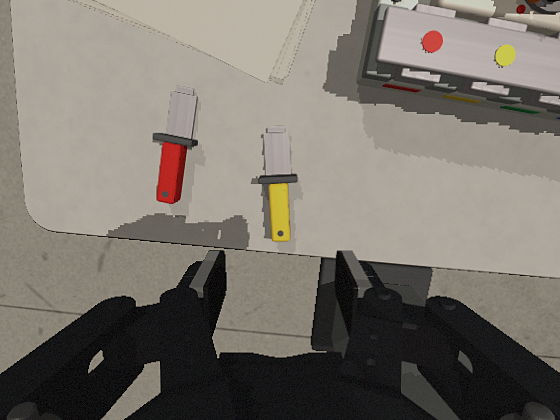

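```bash
cat > fit.py <<'E'
from h import *
from scipy.optimize import minimize
HS={'red':[(0,8),(170,180)],'yellow':[(20,33)],'green':[(45,85)],'blue':[(100,125)]}
def mask(c,col,roi=None):
    h=cv2.cvtColor(c['frame'],cv2.COLOR_RGB2HSV); m=np.zeros(h.shape[:2],np.uint8)
    for lo,hi in HS[col]: m|=cv2.inRange(h,(lo,120,40),(hi,255,255))
    return m
def fit(c,col,g,base=0.,yaw0=0.):
    """g=(x,y) guess of handle centre; base = height of underside"""
    m=mask(c,col)
    def hull(p,s=4):
        ca,sa=np.cos(p[2]),np.sin(p[2]); P=[]
        for dx in(-.028,.028):
            for dy in(-.009,.009):
                for z in(0,.022): P.append(w2px(c,(p[0]+dx*ca-dy*sa,p[1]+dx*sa+dy*ca,base+z)))
        return cv2.convexHull(np.array(P,np.float32))[:,0]
    ctr=w2px(c,(*g,base+.011)); n,lab,stt,cen=cv2.connectedComponentsWithStats(m)
    k=[i for i in range(1,n) if stt[i,4]>60]
    if not k: return None
    k=min(k,key=lambda i:np.hypot(*(cen[i]-ctr))); mm=(lab==k).astype(np.uint8)*255
    mm=cv2.morphologyEx(mm,cv2.MORPH_CLOSE,np.ones((5,5)))
    S=4; x0,y0,w,h=stt[k][:4]; x0-=15;y0-=15;w+=30;h+=30
    M=np.array([[S,0,-x0*S+S/2-.5],[0,S,-y0*S+S/2-.5]],float); big=cv2.warpAffine(mm,M,(w*S,h*S),flags=cv2.INTER_LINEAR)>127
    def cost(p):
        q=(hull(p)-(x0,y0)+.5)*S-.5; im=np.zeros(big.shape,np.uint8); cv2.fillConvexPoly(im,np.round(q*16).astype(np.int32),1,shift=4); im=im>0
        return 1-(im&big).sum()/max(1,(im|big).sum())
    best=None
    c0=px2w(c,*cen[k],base+.014)
    for y in (yaw0-.2,yaw0,yaw0+.2):
        r=minimize(lambda q:cost(q/[100,100,10]),np.array([c0[0]*100,c0[1]*100,y*10]),method='Nelder-Mead',options=dict(initial_simplex=np.array([[c0[0]*100,c0[1]*100,y*10]]*4)+np.array([[0,0,0],[.6,0,0],[0,.6,0],[0,0,1.5]]),xatol=1e-3,fatol=1e-4))
        if best is None or r.fun<best.fun: best=r
    p=best.x/[100,100,10]; print(col,p.round(4),'IoU',round(1-best.fun,3)); return p
E
python3 - <<'E'
from fit import *
import pickle
c=pickle.load(open('w6.pkl','rb')); fit(c,'yellow',(.47,.322)); fit(c,'red',(.497,.4225))
c=pickle.load(open('w2.pkl','rb')); fit(c,'yellow',(.47,.322)); fit(c,'red',(.497,.4225)); fit(c,'green',(.5,-.08)); fit(c,'blue',(.467,-.19))
c=camera('top');  fit(c,'yellow',(.47,.322)); fit(c,'red',(.497,.4225)); fit(c,'green',(.5,-.08)); fit(c,'blue',(.467,-.19))
E
```

```text
yellow [0.4672 0.3252 0.1288] IoU 0.893
red [ 0.4961  0.4297 -0.1339] IoU 0.862
yellow [0.469  0.3254 0.0905] IoU 0.827
red [ 0.4955  0.4306 -0.1821] IoU 0.806
green [ 0.5003 -0.0815  0.2152] IoU 0.761
blue [ 0.4657 -0.1997  0.4053] IoU 0.74
yellow [0.4694 0.3242 0.0326] IoU 0.673
red [ 0.6838 -0.4913  0.538 ] IoU 0.524
green [ 0.5005 -0.0805  0.0326] IoU 0.676
blue [ 0.4676 -0.2     0.3497] IoU 0.744
```

Emit:
drive_tool:
  deltas:
    - [[-0.01,0.004,-0.02],0.035]
    - [[0,0,-0.02],0]
    - [[0,0,-0.02],0]
    - [[0,0,-0.02],0]
    - [[0,0,-0.015],0]
    - [[0,0,-0.01],0]
    - [[0,0,0],0]
  gripper: 0.6

```text
time_s: 8.95
eef_pos: [0.4787, 0.3219, 0.0668]
eef_rot: [-0.016, 0.998, 0.057, 0.029]
wrist_force: [-0.6, -0.2, -0.0]
opening: 0.595
```

Run:
```python
from h import *
o=st()
c=shot('wrist','w7.png'); st()
```

```text
t 8.95 p [0.4787 0.3219 0.0668] a 0.1141 F [-0.6 -0.2 -0. ] T [-0.    0.02  0.  ] op 0.595
  toolz [ 0.0555  0.0353 -0.9978]
t 9.0 p [0.4793 0.3221 0.0676] a 0.1142 F [0.8 0.1 0.3] T [ 0.02  0.09 -0.02] op 0.597
  toolz [ 0.0568  0.0358 -0.9977]
```

View pics/w7.png

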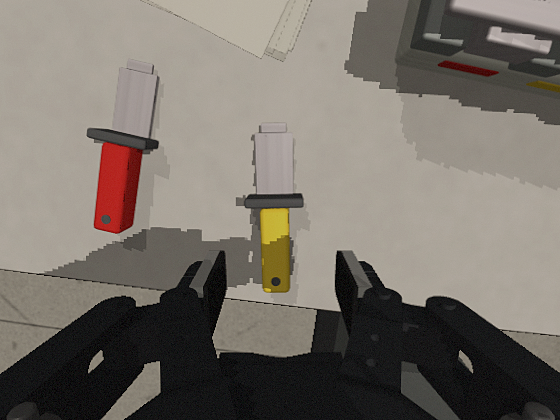

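Run:
```python
from h import *
o=st(); print(o['q'].round(5)); np.save('q.npy',o['q'])
```

```text
t 9.0 p [0.4793 0.3221 0.0676] a 0.1142 F [0.8 0.1 0.3] T [ 0.02  0.09 -0.02] op 0.597
  toolz [ 0.0568  0.0358 -0.9977]
[0.37945 0.34448 1.77182 0.01491 0.95931 1.82784]
```

Emit:
drive_tool:
  deltas:
    - [[0,0,0],0]
    - [[0,0,0],0]
    - [[0,0,0],0]
    - [[0,0,0],0]

```text
time_s: 9.4
eef_pos: [0.482, 0.3228, 0.0713]
eef_rot: [-0.017, 0.998, 0.057, 0.032]
wrist_force: [0.0, -0.3, -0.2]
opening: 0.601
```

Run:
```python
from h import *
o=st(); print((o['q']-np.load('q.npy')).round(5)); np.save('q.npy',o['q'])
```

```text
t 9.4 p [0.482  0.3228 0.0713] a 0.1136 F [ 0.  -0.3 -0.2] T [-0.02 -0.02 -0.02] op 0.601
  toolz [ 0.0623  0.0379 -0.9973]
[-7.20e-04 -4.06e-03 -3.32e-03 -1.00e-05  1.39e-03 -6.00e-05]
```

Emit:
drive_tool:
  deltas:
    - [[-0.02,0,0],0]
    - [[0,0,0],0]
    - [[0,0,0],0]

```text
time_s: 9.7
eef_pos: [0.463, 0.3233, 0.0727]
eef_rot: [-0.018, 0.998, 0.057, 0.034]
wrist_force: [1.1, -0.2, 0.0]
opening: 0.601
```

Run:
```python
from h import *
o=st(); print((o['q']-np.load('q.npy')).round(5)); np.save('q.npy',o['q'])
```

```text
t 9.7 p [0.463  0.3233 0.0727] a 0.1139 F [ 1.1 -0.2  0. ] T [ 0.01  0.03 -0.01] op 0.601
  toolz [ 0.0653  0.0391 -0.9971]
[ 0.01431 -0.03355  0.04194 -0.00125 -0.01171  0.01464]
```

Finding: each row re-anchors with an upward and outward creep of about 1 mm and 1.4 mrad of tilt per row, in the radial direction. A half turn of the tool gives the same grasp and reverses the tilt relative to the arm, so later creep will cancel it. I'll flip now.

Emit:
drive_tool:
  deltas:
    - [[0,0,-0.001],0.149]
    - [[-0.001,0,-0.001],0.149]
    - [[-0.001,0,-0.001],0.149]
    - [[0,0,-0.001],0.149]
    - [[-0.001,0,-0.001],0.149]
    - [[-0.001,0,-0.001],0.149]
    - [[0,0,-0.001],0.149]
    - [[-0.001,0,-0.001],0.149]
    - [[-0.001,0,-0.001],0.149]
    - [[0,0,-0.001],0.149]

```text
time_s: 10.7
eef_pos: [0.4651, 0.3242, 0.0653]
eef_rot: [-0.037, 0.689, 0.723, 0.017]
wrist_force: [0.1, -0.0, -0.2]
opening: 0.598
```

Run:
```python
from h import *
o=st(); print(o['q'].round(4))
for i in range(8): camera('wrist')
o=st(); print(o['q'].round(4))
```

```text
t 10.7 p [0.4651 0.3242 0.0653] a -1.5224 F [ 0.1 -0.  -0.2] T [-0.07  0.02  0.01] op 0.598
  toolz [-0.0302  0.0754 -0.9967]
[0.3525 0.3593 1.7581 0.095  1.0285 0.255 ]
t 11.1 p [0.4643 0.3242 0.0652] a -1.5303 F [-0.6  0.2 -0.7] T [-0.02  0.01 -0.  ] op 0.599
  toolz [-0.0303  0.0754 -0.9967]
[0.3531 0.3583 1.7598 0.095  1.0279 0.2633]
```

Emit:
drive_tool:
  deltas:
    - [[0,0,-0.001],0.149]
    - [[0,0,0],0.149]
    - [[0,0,-0.001],0.149]
    - [[0,0,0],0.149]
    - [[0,0,-0.001],0.149]
    - [[0,0,0],0.149]
    - [[0,0,-0.001],0.149]
    - [[0,0,0],0.149]
    - [[0,0,-0.001],0.149]
    - [[0,0,0],0.149]

```text
time_s: 12.1
eef_pos: [0.464, 0.3242, 0.0607]
eef_rot: [-0.038, 0.013, 0.999, -0.013]
wrist_force: [0.6, 0.4, -0.8]
opening: 0.596
```

Run:
```python
from fit import *
import pickle
o=st(); print(o['q'].round(4))
c=shot('wrist','w8.png');fit(c,'yellow',(.468,.325),yaw0=.12); c=camera('scene'); fit(c,'yellow',(.468,.325),yaw0=.12)
```

```text
t 12.1 p [0.464  0.3242 0.0607] a -0.0268 F [ 0.6  0.4 -0.8] T [-0.03 -0.05  0.01] op 0.596
  toolz [-0.0767 -0.0247 -0.9968]
[ 0.3962  0.4206  1.6827  0.0075  1.1187 -1.1513]
yellow [0.4697 0.3259 0.1336] IoU 0.907
yellow [0.4727 0.3255 0.2955] IoU 0.768
```

View pics/w8.png

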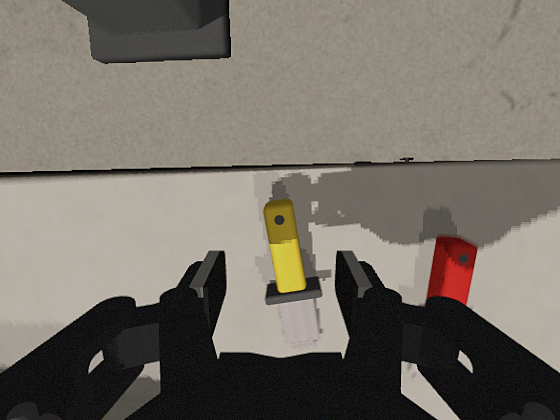

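Emit:
drive_tool:
  deltas:
    - [[0.004,0.001,-0.025],0.149]
    - [[0,0,-0.025],0]
  gripper: 0.5

```text
time_s: 12.4
eef_pos: [0.4715, 0.3272, 0.0139]
eef_rot: [-0.033, -0.057, 0.998, -0.014]
wrist_force: [0.7, 0.4, -0.4]
opening: 0.495
```

Run:
```python
from fit import *
shot('wrist'); shot('wrist','w9.png'); st()
```

```text
t 12.5 p [0.4683 0.3256 0.011 ] a 0.1103 F [-0.2 -0.1  0.1] T [ 0.01 -0.05  0.03] op 0.5
  toolz [-0.0709 -0.0344 -0.9969]
```

View pics/w9.png

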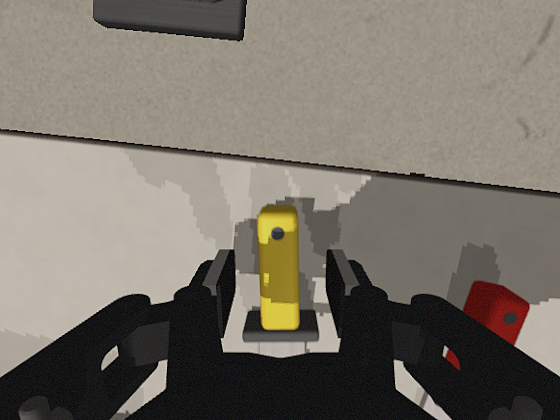

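The handle sits between the pads at (278,270). I'll lower slightly and close.

Emit:
drive_tool:
  deltas:
    - [[0,0,-0.005],0.01]
  gripper: 0.0

```text
time_s: 12.6
eef_pos: [0.469, 0.3259, 0.0068]
eef_rot: [-0.036, -0.059, 0.998, -0.015]
wrist_force: [-0.2, -0.7, 0.4]
opening: 0.343
```

```bash
cat >> h.py <<'E'
def wait(n=8):
    for _ in range(n): camera('wrist')
E
python3 - <<'E'
from h import *
st(); wait(9); st()
E
```

```text
t 12.6 p [0.469  0.3259 0.0068] a 0.1174 F [-0.2 -0.7  0.4] T [ 0.08 -0.05 -0.01] op 0.343
  toolz [-0.0696 -0.0345 -0.997 ]
t 13.05 p [0.4686 0.3257 0.0065] a 0.12 F [-0.6  0.  -1.5] T [0.03 0.02 0.01] op 0.196
  toolz [-0.0699 -0.0348 -0.9969]
```

Gripped: the opening is 16.7 mm on the 18 mm handle. I'll lift and carry it to about 60 mm in front of the yellow gap's home position.

Emit:
drive_tool:
  deltas:
    - [[0,0,0.04],0]
    - [[0.004,-0.034,0],-0.05]
    - [[0.006,-0.034,0],-0.05]
    - [[0.006,-0.034,0],-0.05]
    - [[0.006,-0.034,0],-0.043]

```text
time_s: 13.55
eef_pos: [0.4905, 0.1898, 0.0487]
eef_rot: [-0.036, 0.036, 0.999, -0.011]
wrist_force: [1.0, -0.3, -1.5]
opening: 0.197
```

Run:
```python
from h import *
wait(3); shot('wrist','w10.png'); st(); shot('top','t2.png')
```

```text
t 13.75 p [0.4906 0.1903 0.0485] a -0.0731 F [-0.1  0.5 -1.1] T [ 0.06 -0.02  0.04] op 0.189
  toolz [-0.0733 -0.0192 -0.9971]
```

View pics/w10.png

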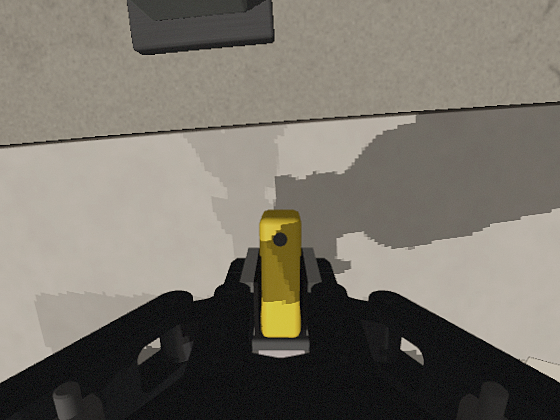

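Run:
```python
from h import *
c=shot('top'); f=c['frame'][:,:,::-1]
cv2.imwrite('pics/t2z.png',cv2.resize(f[160:280,120:280],(800,600),interpolation=cv2.INTER_CUBIC))
c=shot('scene'); f=c['frame'][:,:,::-1]; cv2.imwrite('pics/s2.png',f)
```

```text
(no output)
```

View pics/t2z.png

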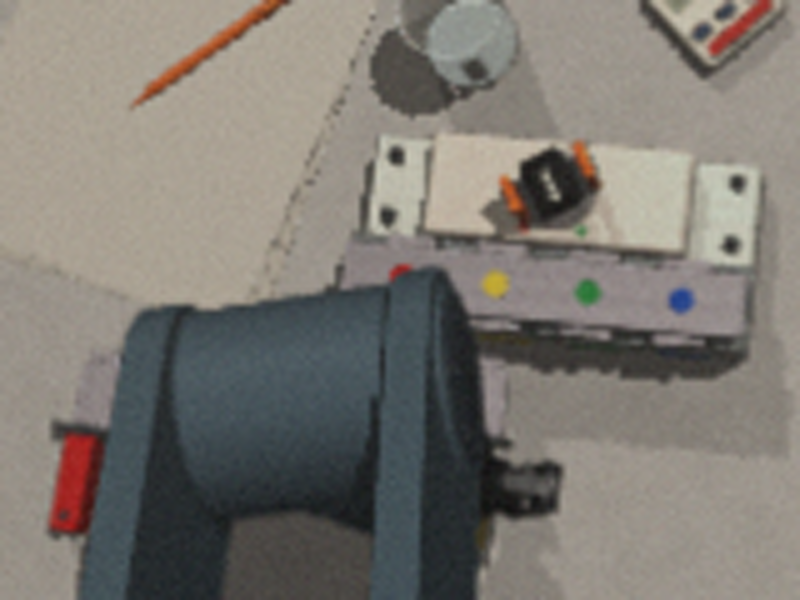

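View pics/s2.png

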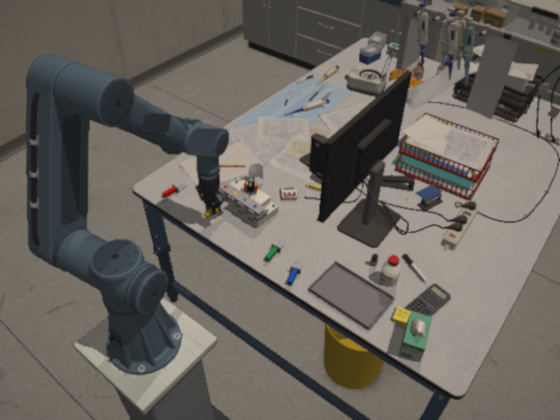

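Run:
```python
from h import *
c=shot('top'); 
Z=lambda x,y,z:px2w(c,120+(x+.5)/5-.5,160+(y+.5)/5-.5,z)
print('edge',Z(507,375,.047),Z(505,420,.047),'dot',Z(496,285,.071),Z(403,275,.071),Z(588,292,.071),Z(681,300,.071))
s=camera('scene'); print('vial',px2w(s,375,259,.03))
o=st(); ax=np.array([.9973,-.0731]); ay=np.array([.0731,.9973])
for n,k in [('yellow',26)]:
    F=np.array([.5851,.1806]); d=o['eef_pos'][:2]-F; print('tcp in gap frame',d@ax,d@ay)
    e=Z(506,397,.047)[:2]-F; print('edge in gap frame',e@ay)
```

```text
edge [0.56044138 0.17345838 0.047     ] [0.53517097 0.17347024 0.047     ] dot [0.60777486 0.1775996  0.071     ] [0.61264845 0.22988187 0.071     ] [0.6045847 0.1262742 0.071    ] [0.60084714 0.07463782 0.071     ]
vial [ 0.69037368 -0.38074571  0.03      ]
t 14.0 p [0.4899 0.1919 0.0482] a -0.0695 F [ 0.4 -0.1 -1.1] T [-0.01 -0.04 -0.04] op 0.194
  toolz [-0.0737 -0.0197 -0.9971]
tcp in gap frame -0.09574862594688935 0.004296380012967612
edge in gap frame -0.009812924909647506
```

Emit:
drive_tool:
  deltas:
    - [[0.005,-0.005,-0.006],-0.003]

```text
time_s: 14.1
eef_pos: [0.495, 0.188, 0.0425]
eef_rot: [-0.036, 0.035, 0.999, -0.011]
wrist_force: [0.9, -0.3, 0.1]
opening: 0.191
```

```bash
cat >> h.py <<'E'
AX=np.array([.9973,-.0731]); AY=np.array([.0731,.9973]); F0=np.array([.5832,.1547])
GAP={n:F0+k*AY for n,k in dict(red=.078,yellow=.026,green=-.026,blue=-.078).items()}
def gf(n):
    o=st(); d=o['eef_pos'][:2]-GAP[n]; print('  in gap',n,'x',round(d@AX,4),'y',round(d@AY,4),'z',round(o['eef_pos'][2],4))
E
python3 - <<'E'
from h import *
wait(4); gf('yellow')
E
```

```text
t 14.3 p [0.4947 0.1869 0.0417] a -0.0723 F [ 0.1  0.5 -0.3] T [ 0.   -0.02 -0.01] op 0.191
  toolz [-0.0746 -0.0196 -0.997 ]
  in gap yellow x -0.0906 y -0.0003 z 0.0417
```

Emit:
drive_tool:
  deltas:
    - [[0.015,-0.001,0],0]
    - [[0.013,-0.001,0],0]

```text
time_s: 14.5
eef_pos: [0.5215, 0.1853, 0.0412]
eef_rot: [-0.038, 0.036, 0.999, -0.011]
wrist_force: [0.8, 0.3, -0.2]
opening: 0.189
```

Run:
```python
from h import *
wait(3); gf('yellow')
```

```text
t 14.65 p [0.5216 0.1851 0.0411] a -0.0721 F [ 0.   0.6 -1.3] T [-0.   -0.03  0.  ] op 0.192
  toolz [-0.077  -0.0197 -0.9968]
  in gap yellow x -0.0636 y -0.0002 z 0.0411
```

Emit:
drive_tool:
  deltas:
    - [[0.015,-0.001,0.001],0]
    - [[0.01,-0.001,0],0]

```text
time_s: 14.85
eef_pos: [0.5448, 0.1833, 0.0415]
eef_rot: [-0.04, 0.036, 0.999, -0.011]
wrist_force: [0.5, 0.4, -1.1]
opening: 0.2
```

Run:
```python
from h import *
wait(3); gf('yellow')
```

```text
t 15.0 p [0.5441 0.1832 0.0411] a -0.0717 F [-0.2  0.3 -0.5] T [ 0.03 -0.05  0.03] op 0.201
  toolz [-0.0813 -0.0201 -0.9965]
  in gap yellow x -0.041 y -0.0004 z 0.0411
```

Emit:
drive_tool:
  deltas:
    - [[0.007,-0.0005,0.0005],0]

```text
time_s: 15.1
eef_pos: [0.5489, 0.183, 0.041]
eef_rot: [-0.042, 0.036, 0.998, -0.012]
wrist_force: [-30.0, 7.9, 3.6]
opening: 0.191
```

Run:
```python
from h import *
wait(2); gf('yellow')
```

```text
t 15.2 p [0.5486 0.183  0.0407] a -0.0717 F [-5.9  0.5  0.2] T [ 0.11  0.87 -0.04] op 0.196
  toolz [-0.0873 -0.02   -0.996 ]
  in gap yellow x -0.0366 y -0.0003 z 0.0407
```

Emit:
drive_tool:
  deltas:
    - [[0.005,0,0],0]

```text
time_s: 15.3
eef_pos: [0.5487, 0.1831, 0.0399]
eef_rot: [-0.049, 0.036, 0.998, -0.012]
wrist_force: [-23.1, -1.4, 19.8]
opening: 0.193
```

Run:
```python
from h import *
wait(2); gf('yellow')
```

```text
t 15.4 p [0.5486 0.1831 0.0401] a -0.0715 F [-16.7  -0.5  10.6] T [-0.17  2.22 -0.34] op 0.189
  toolz [-0.0987 -0.0208 -0.9949]
  in gap yellow x -0.0365 y -0.0002 z 0.0401
```

Contact force came up, probably the stop plate meeting the stand. I'll release and check visually.

Emit:
drive_tool:
  deltas:
    - [[0,0,0],0]
  gripper: 0.4

```text
time_s: 15.5
eef_pos: [0.5474, 0.1833, 0.0399]
eef_rot: [-0.05, 0.036, 0.998, -0.012]
wrist_force: [0.9, 0.2, 0.1]
opening: 0.345
```

Run:
```python
from h import *
wait(5); gf('yellow'); shot('wrist','w11.png')
```

```text
t 15.75 p [0.5492 0.1831 0.0403] a -0.0716 F [-0.7  0.1 -0.4] T [ 0.02 -0.01 -0.01] op 0.398
  toolz [-0.0975 -0.0207 -0.995 ]
  in gap yellow x -0.036 y -0.0001 z 0.0403
```

Emit:
drive_tool:
  deltas:
    - [[-0.002,0,0.03],0]
    - [[-0.015,0,0.045],0]
    - [[-0.03,0.01,0.035],0]
    - [[-0.035,0.01,0.02],0]

```text
time_s: 16.2
eef_pos: [0.4667, 0.2011, 0.1706]
eef_rot: [-0.05, 0.038, 0.998, -0.012]
wrist_force: [-0.3, 1.8, 0.7]
opening: 0.398
```

Run:
```python
from fit import *
wait(3); c=shot('wrist','w12.png'); st(); fit(c,'red',(.496,.43),yaw0=-.13)
c=shot('scene','s3.png'); f=c['frame'][:,:,::-1]; cv2.imwrite('pics/s3z.png',cv2.resize(f[140:260,170:330],(800,600),interpolation=cv2.INTER_CUBIC))
```

```text
t 16.4 p [0.4659 0.2013 0.1687] a -0.0741 F [ 0.2 -0.4 -0.4] T [-0.03 -0.06 -0.03] op 0.4
  toolz [-0.1027 -0.0217 -0.9945]
red [ 0.4971  0.4289 -0.1169] IoU 0.863
```

View pics/w12.png

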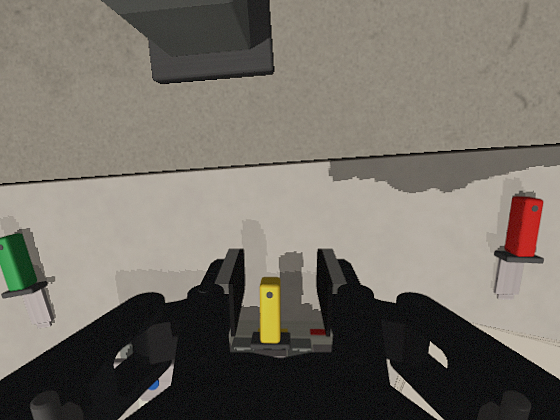

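View pics/s3z.png

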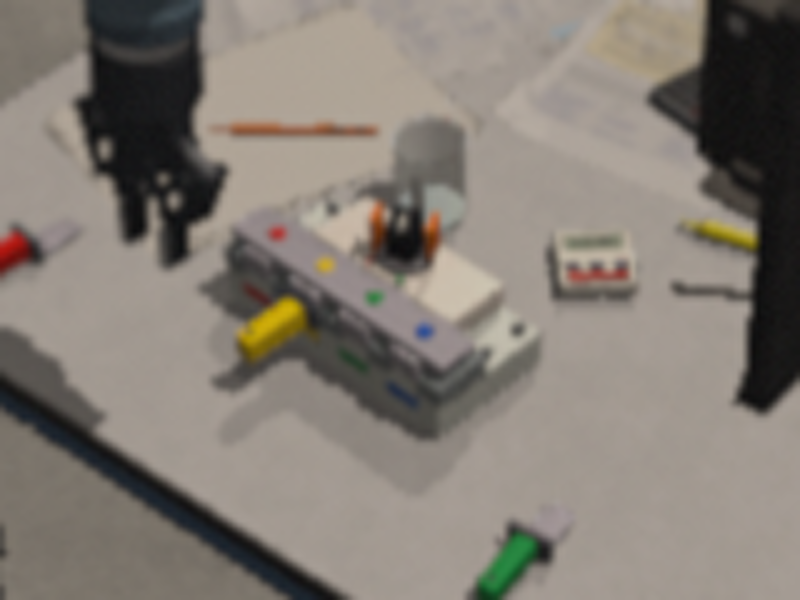

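The scene view shows yellow seated flush against the stand. Pushing tilts the tool toward -x, and the creep follows the tool's own x. I'll flip back so the pushes undo the tilt.

Emit:
drive_tool:
  deltas:
    - [[0.002,-0.012,-0.002],-0.149]
    - [[0.002,-0.012,-0.002],-0.149]
    - [[0.002,-0.012,-0.002],-0.149]
    - [[0.002,-0.012,-0.002],-0.149]
    - [[0.002,-0.012,-0.002],-0.149]
    - [[0.002,-0.012,-0.002],-0.149]
    - [[0.002,-0.012,-0.002],-0.149]
    - [[0.002,-0.012,-0.002],-0.149]
    - [[0.002,-0.012,-0.002],-0.149]
    - [[0.002,-0.012,-0.002],-0.149]
  gripper: 0.0

```text
time_s: 17.45
eef_pos: [0.4901, 0.0714, 0.1341]
eef_rot: [-0.055, 0.71, 0.702, 0.024]
wrist_force: [-0.5, 0.4, -0.6]
opening: -0.0
```

Emit:
drive_tool:
  deltas:
    - [[0.003,0,-0.005],-0.149]
    - [[0.003,0,-0.005],-0.149]
    - [[0.003,0,-0.005],-0.149]
    - [[0.003,0,-0.005],-0.149]
    - [[0.003,0,-0.005],-0.149]
    - [[0.003,0,-0.005],-0.149]
    - [[0.003,0,-0.005],-0.149]
    - [[0,0,-0.005],-0.149]
    - [[0,0,-0.005],-0.149]
    - [[0,0,-0.005],-0.149]

```text
time_s: 18.45
eef_pos: [0.5141, 0.0604, 0.0683]
eef_rot: [-0.03, 0.998, 0.03, 0.048]
wrist_force: [0.9, 0.1, 0.1]
opening: -0.002
```

Run:
```python
from fit import *
wait(3); gf('blue')
c=shot('wrist','w13.png');fit(c,'yellow',(.549,.183),base=.034,yaw0=-.07); st()
```

```text
t 18.6 p [0.5134 0.0609 0.0685] a 0.0697 F [-0.   0.3 -0.3] T [-0.05  0.05  0.02] op -0.001
  toolz [ 0.0933  0.0629 -0.9936]
  in gap blue x -0.0627 y -0.0207 z 0.0685
yellow [ 0.5505  0.1825 -0.0906] IoU 0.878
t 18.65 p [0.5139 0.0609 0.0691] a 0.0705 F [ 0.6 -0.1 -0.1] T [-0.02  0.05  0.02] op -0.002
  toolz [ 0.0944  0.0629 -0.9935]
```

View pics/w13.png

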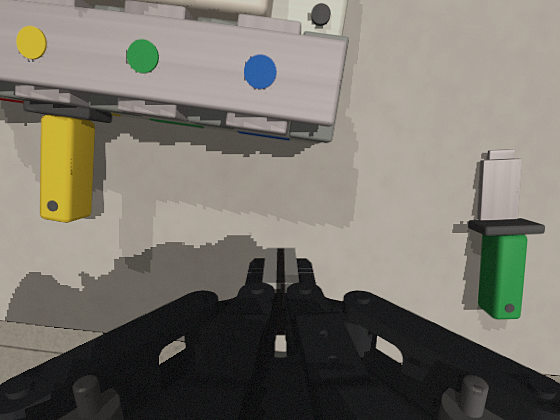

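Yellow's stop plate is flush with the stand face at px (70,108). Next I use a light fingertip push on the stand front to take out the tool tilt.

Emit:
drive_tool:
  deltas:
    - [[0.003,0.004,-0.011],-0.149]
    - [[0.003,0.004,-0.011],-0.149]
    - [[0.003,0.004,-0.011],-0.149]
    - [[0.003,0.004,-0.011],-0.149]
    - [[0.015,0,0],0]

```text
time_s: 19.15
eef_pos: [0.5432, 0.0753, 0.0239]
eef_rot: [-0.013, 0.964, -0.261, 0.055]
wrist_force: [-0.3, -0.4, -0.2]
opening: 0.002
```

Run:
```python
from fit import *
wait(3); gf('blue'); shot('wrist','w14.png')
```

```text
t 19.3 p [0.5464 0.0744 0.0261] a -0.5265 F [-0.3 -0.  -0.3] T [ 0.05  0.   -0.05] op -0.003
  toolz [ 0.1188 -0.0044 -0.9929]
  in gap blue x -0.0308 y -0.0048 z 0.0261
```

View pics/w14.png

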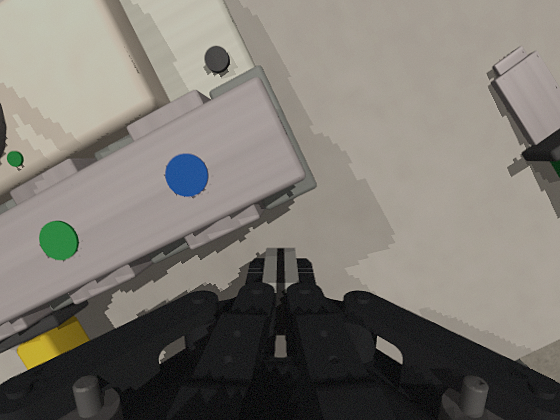

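Emit:
drive_tool:
  deltas:
    - [[0.01,0,0],0]
    - [[0.006,0,0],0]

```text
time_s: 19.55
eef_pos: [0.5615, 0.074, 0.0263]
eef_rot: [-0.013, 0.964, -0.259, 0.057]
wrist_force: [1.3, 0.2, 0.5]
opening: -0.003
```

Run:
```python
from fit import *
wait(2); gf('blue')
```

```text
t 19.65 p [0.5616 0.0741 0.0262] a -0.5255 F [-0.4  1.1 -0.8] T [0.03 0.08 0.02] op 0.0
  toolz [ 0.1175 -0.0042 -0.9931]
  in gap blue x -0.0157 y -0.004 z 0.0262
```

Emit:
drive_tool:
  deltas:
    - [[0.006,0,0],0]
    - [[0.006,0,0],0]

```text
time_s: 19.85
eef_pos: [0.5655, 0.0751, 0.0238]
eef_rot: [-0.012, 0.965, -0.259, 0.048]
wrist_force: [-30.0, 1.2, 26.8]
opening: -0.0
```

Run:
```python
from fit import *
wait(2); gf('blue')
```

```text
t 19.95 p [0.5653 0.0752 0.0238] a -0.5239 F [-21.8   0.6  16.4] T [ 0.18  3.12 -0.01] op -0.002
  toolz [ 0.0983 -0.0026 -0.9952]
  in gap blue x -0.012 y -0.0026 z 0.0238
```

Emit:
drive_tool:
  deltas:
    - [[0.003,0,0.001],0]
    - [[0.003,0,0.001],0]
    - [[0.003,0,0.001],0]
    - [[0.003,0,0.001],0]

```text
time_s: 20.35
eef_pos: [0.5646, 0.0757, 0.0242]
eef_rot: [-0.008, 0.966, -0.257, 0.034]
wrist_force: [-10.9, -2.2, 7.5]
opening: -0.0
```

Run:
```python
from fit import *
gf('blue')
```

```text
t 20.35 p [0.5646 0.0757 0.0242] a -0.5205 F [-10.9  -2.2   7.5] T [-0.18  1.62 -0.04] op -0.0
  toolz [ 0.0699 -0.0028 -0.9976]
  in gap blue x -0.0127 y -0.0022 z 0.0242
```

Emit:
drive_tool:
  deltas:
    - [[0.003,0,0.001],0]
    - [[0.003,0,0.001],0]
    - [[0.003,0,0.001],0]
    - [[0.003,0,0.001],0]
    - [[0.003,0,0.001],0]
    - [[0.003,0,0.001],0]
    - [[0.003,0,0.001],0]
    - [[0.003,0,0.001],0]

```text
time_s: 21.15
eef_pos: [0.564, 0.0756, 0.0252]
eef_rot: [0.0, 0.967, -0.255, 0.006]
wrist_force: [-9.8, -1.5, 4.7]
opening: -0.001
```

Run:
```python
from fit import *
gf('blue')
```

```text
t 21.15 p [0.564  0.0756 0.0252] a -0.5151 F [-9.8 -1.5  4.7] T [-0.15  1.3  -0.04] op -0.001
  toolz [ 0.0123 -0.0038 -0.9999]
  in gap blue x -0.0134 y -0.0023 z 0.0252
```

Emit:
drive_tool:
  deltas:
    - [[0.003,0,0.001],0]
    - [[0.003,0,0.001],0]
    - [[0.003,0,0.001],0]
    - [[-0.02,-0.01,0.01],0.1]
    - [[-0.015,-0.03,0.03],0.12]
    - [[-0.015,-0.035,0.03],0.12]
    - [[-0.01,-0.04,0.02],0.12]
    - [[-0.01,-0.035,0.02],0.12]
  gripper: 0.55

```text
time_s: 21.95
eef_pos: [0.476, -0.084, 0.1336]
eef_rot: [0.018, 0.999, 0.049, -0.016]
wrist_force: [0.7, -1.4, -0.4]
opening: 0.553
```

Run:
```python
from fit import *
wait(3);st(); c=shot('wrist','w15.png');fit(c,'green',(.5005,-.081),yaw0=.12);fit(c,'blue',(.467,-.2),yaw0=.3)
```

```text
t 22.1 p [ 0.4773 -0.0848  0.1344] a 0.0882 F [ 0.4  0.9 -0.6] T [-0.03  0.01  0.02] op 0.551
  toolz [-0.028  -0.0387 -0.9989]
green [ 0.4995 -0.0805  0.135 ] IoU 0.855
blue [ 0.4654 -0.1988  0.3755] IoU 0.778
```

View pics/w15.png

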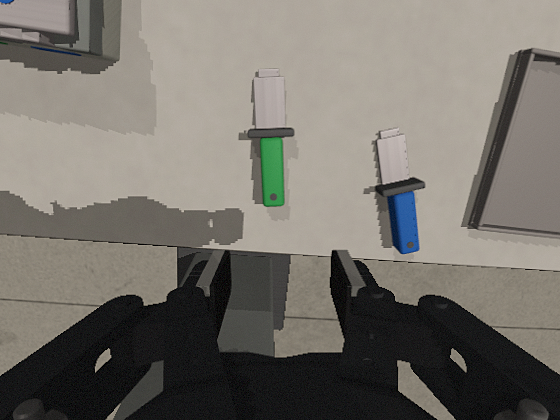

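Emit:
drive_tool:
  deltas:
    - [[0.011,0.002,-0.04],0.047]
    - [[0.011,0.002,-0.045],0]
  gripper: 0.5

```text
time_s: 22.35
eef_pos: [0.5037, -0.0795, 0.0515]
eef_rot: [0.021, 0.997, 0.067, -0.01]
wrist_force: [0.3, -0.2, -0.5]
opening: 0.497
```

Run:
```python
from fit import *
wait(3);st(); c=shot('wrist','w16.png');fit(c,'green',(.5005,-.081),yaw0=.12)
```

```text
t 22.5 p [ 0.4991 -0.0777  0.0476] a 0.1351 F [-0.  -0.6  1.2] T [ 0.03  0.01 -0.03] op 0.502
  toolz [-0.0288 -0.0382 -0.9989]
green [ 0.4967 -0.0813  0.1245] IoU 0.824
```

View pics/w16.png

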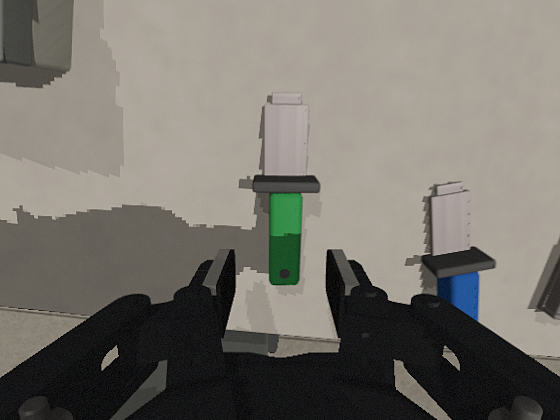

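Emit:
drive_tool:
  deltas:
    - [[-0.001,-0.003,-0.022],0]
    - [[0,0,-0.018],0]

```text
time_s: 22.75
eef_pos: [0.5047, -0.082, 0.0154]
eef_rot: [0.021, 0.997, 0.068, -0.008]
wrist_force: [0.2, -0.6, -0.8]
opening: 0.501
```

Run:
```python
from fit import *
wait(3);st(); c=shot('wrist','w17.png')
```

```text
t 22.9 p [ 0.5042 -0.0819  0.0154] a 0.1362 F [ 0.2 -0.4  0.5] T [ 0.03 -0.04  0.04] op 0.503
  toolz [-0.0154 -0.0434 -0.9989]
```

View pics/w17.png

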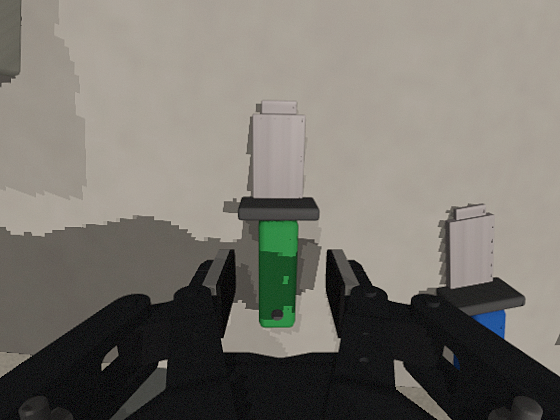

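Emit:
drive_tool:
  deltas:
    - [[-0.006,0.001,-0.009],0]

```text
time_s: 23.05
eef_pos: [0.5014, -0.082, 0.0096]
eef_rot: [0.023, 0.997, 0.068, -0.006]
wrist_force: [1.1, 0.5, -0.0]
opening: 0.502
```

Run:
```python
from fit import *
wait(2);st()
```

```text
t 23.15 p [ 0.498  -0.0808  0.0071] a 0.1362 F [-0.6  0.  -0.5] T [ 0.06  0.01 -0.04] op 0.5
  toolz [-0.0146 -0.0437 -0.9989]
```

Emit:
drive_tool:
  deltas:
    - [[0,0,0],0]
  gripper: 0.0

```text
time_s: 23.25
eef_pos: [0.4979, -0.0808, 0.0075]
eef_rot: [0.021, 0.997, 0.068, -0.009]
wrist_force: [0.3, -0.5, -0.3]
opening: 0.345
```

Run:
```python
from fit import *
wait(9);st()
```

```text
t 23.7 p [ 0.4984 -0.0811  0.0078] a 0.1363 F [-2.8  0.7  6.6] T [ 0.04  0.3  -0.01] op 0.193
  toolz [-0.0139 -0.0442 -0.9989]
```

Emit:
drive_tool:
  deltas:
    - [[0,0,0.043],0]
    - [[-0.003,0.043,0],-0.042]
    - [[-0.003,0.043,0],-0.042]
    - [[-0.002,0.043,0],-0.042]
    - [[-0.002,0.043,0],-0.042]
    - [[-0.002,0.043,0],-0.042]

```text
time_s: 24.3
eef_pos: [0.4877, 0.1346, 0.0528]
eef_rot: [0.021, 0.999, -0.047, -0.009]
wrist_force: [0.7, 0.0, -0.6]
opening: 0.19
```

Run:
```python
from fit import *
wait(4); gf('green'); shot('wrist','w18.png')
```

```text
t 24.5 p [0.4875 0.1339 0.0524] a -0.0878 F [-0.7 -0.2 -0.6] T [0.01 0.06 0.02] op 0.19
  toolz [-0.021  -0.0408 -0.9989]
  in gap green x -0.0939 y -0.0017 z 0.0524
```

View pics/w18.png

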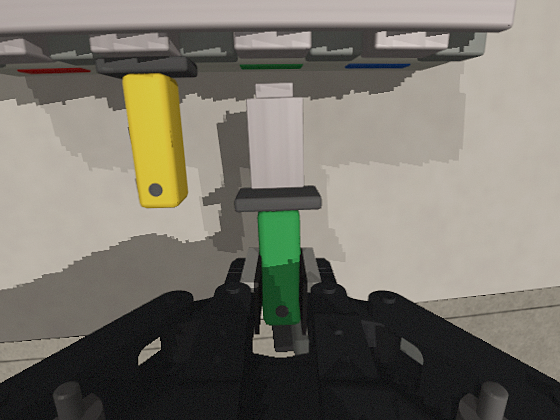

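The view is clear: the green blade tip at (275,90) is in line with the green floor plate (271,66). I'll lower and insert.

Emit:
drive_tool:
  deltas:
    - [[0.005,0.001,-0.009],0.015]

```text
time_s: 24.65
eef_pos: [0.4935, 0.1329, 0.044]
eef_rot: [0.021, 0.999, -0.037, -0.009]
wrist_force: [-0.3, -0.3, -0.1]
opening: 0.189
```

Run:
```python
from fit import *
wait(3); gf('green')
```

```text
t 24.8 p [0.4925 0.1327 0.0425] a -0.0763 F [-0.7  0.4  0.1] T [ 0.02  0.05 -0.02] op 0.187
  toolz [-0.0221 -0.0413 -0.9989]
  in gap green x -0.0888 y -0.0026 z 0.0425
```

Emit:
drive_tool:
  deltas:
    - [[0.014,-0.001,0],0]
    - [[0.012,-0.001,0],0]

```text
time_s: 25.0
eef_pos: [0.5174, 0.1291, 0.0416]
eef_rot: [0.021, 0.999, -0.039, -0.012]
wrist_force: [-1.3, 0.6, 2.1]
opening: 0.191
```

Run:
```python
from fit import *
wait(3); gf('green'); shot('wrist','w19.png')
```

```text
t 25.15 p [0.5178 0.1294 0.0418] a -0.0785 F [ 0.9 -0.3  0. ] T [ 0.03 -0.14  0.04] op 0.192
  toolz [-0.0248 -0.0413 -0.9988]
  in gap green x -0.0634 y -0.004 z 0.0418
```

View pics/w19.png

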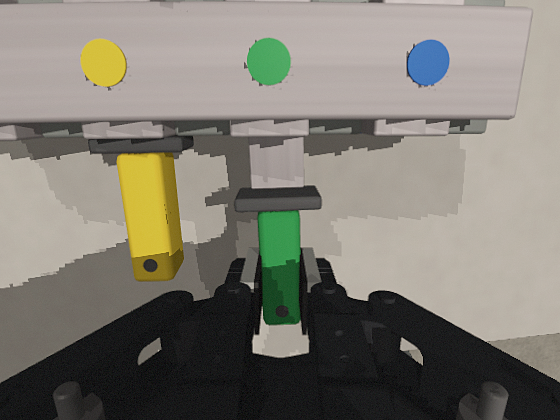

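Emit:
drive_tool:
  deltas:
    - [[0.004,0.003,0.0015],0.003]

```text
time_s: 25.3
eef_pos: [0.5203, 0.1323, 0.0429]
eef_rot: [0.021, 0.999, -0.038, -0.013]
wrist_force: [-1.1, 0.8, -1.7]
opening: 0.188
```

Run:
```python
from fit import *
wait(3); gf('green')
```

```text
t 25.45 p [0.5213 0.1328 0.0433] a -0.0747 F [ 0.3 -0.3 -0.8] T [ 0.01  0.04 -0.02] op 0.189
  toolz [-0.0248 -0.0415 -0.9988]
  in gap green x -0.0601 y -0.0004 z 0.0433
```

Emit:
drive_tool:
  deltas:
    - [[0.012,0,0.0005],0]
    - [[0.01,0,0.0005],0]

```text
time_s: 25.65
eef_pos: [0.5417, 0.1332, 0.044]
eef_rot: [0.021, 0.999, -0.037, -0.013]
wrist_force: [-0.6, -1.3, -0.4]
opening: 0.188
```

Run:
```python
from fit import *
wait(3); gf('green')
```

```text
t 25.8 p [0.5419 0.1331 0.0438] a -0.0739 F [0.4 0.2 0.5] T [ 0.02 -0.   -0.02] op 0.188
  toolz [-0.0271 -0.0416 -0.9988]
  in gap green x -0.0396 y 0.0015 z 0.0438
```

Emit:
drive_tool:
  deltas:
    - [[0.005,-0.001,0],0]

```text
time_s: 25.9
eef_pos: [0.5434, 0.1327, 0.0429]
eef_rot: [0.021, 0.999, -0.037, -0.017]
wrist_force: [-18.4, 4.0, 10.6]
opening: 0.189
```

Run:
```python
from fit import *
wait(1); gf('green'); shot('wrist','w20.png')
```

```text
t 25.95 p [0.5433 0.1327 0.0427] a -0.0737 F [-10.6   1.8   4.4] T [ 0.39  1.44 -0.02] op 0.188
  toolz [-0.0357 -0.041  -0.9985]
  in gap green x -0.0382 y 0.0011 z 0.0427
```

View pics/w20.png

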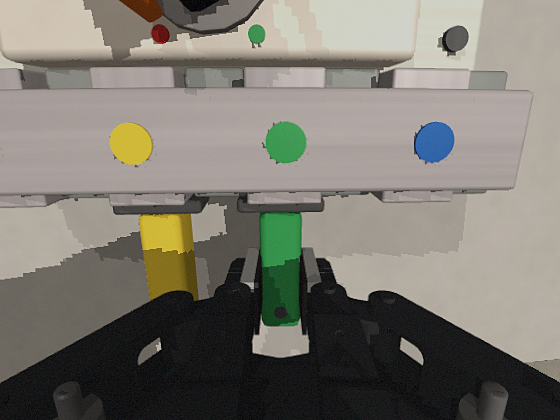

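Emit:
drive_tool:
  deltas:
    - [[0,0,0],0]
  gripper: 0.4

```text
time_s: 26.1
eef_pos: [0.5423, 0.1329, 0.0423]
eef_rot: [0.021, 0.999, -0.037, -0.018]
wrist_force: [-0.6, -0.5, -0.6]
opening: 0.349
```

Run:
```python
from fit import *
wait(4); gf('green')
```

```text
t 26.3 p [0.5437 0.1326 0.0429] a -0.0737 F [ 0.5  0.5 -0.6] T [ 0.02 -0.09  0.02] op 0.401
  toolz [-0.0342 -0.0412 -0.9986]
  in gap green x -0.0378 y 0.0011 z 0.0429
```

Emit:
drive_tool:
  deltas:
    - [[0,0,0.035],0]
    - [[-0.01,-0.01,0.03],0.02]
    - [[-0.01,-0.04,0.02],0.06]
    - [[-0.01,-0.045,0],0.06]
    - [[-0.01,-0.048,0],0.06]
    - [[-0.01,-0.048,0],0.06]
    - [[-0.01,-0.048,0],0.06]
    - [[-0.01,-0.048,0],0.06]
    - [[-0.005,-0.035,0],0.06]
  gripper: 0.5

```text
time_s: 27.2
eef_pos: [0.4694, -0.1966, 0.1353]
eef_rot: [0.028, 0.98, 0.195, -0.005]
wrist_force: [0.7, -0.5, 0.1]
opening: 0.497
```

Run:
```python
from fit import *
wait(3);st(); c=shot('wrist','w21.png');fit(c,'blue',(.466,-.199),yaw0=.35)
```

```text
t 27.35 p [ 0.4699 -0.1961  0.1351] a 0.3863 F [-0.5  0.5  0.4] T [ 0.07 -0.03  0.02] op 0.499
  toolz [ 0.0016 -0.0559 -0.9984]
blue [ 0.4652 -0.1986  0.3302] IoU 0.835
```

View pics/w21.png

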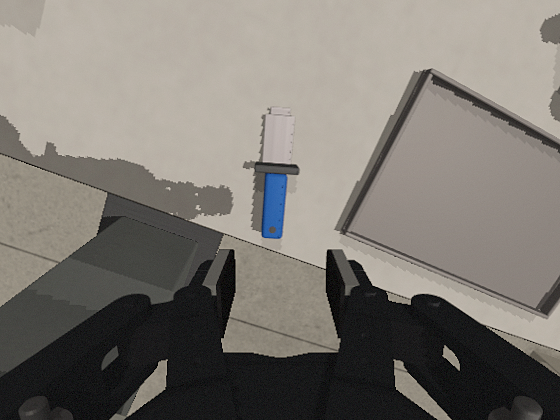

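Emit:
drive_tool:
  deltas:
    - [[-0.006,-0.002,-0.045],-0.05]
    - [[-0.001,0,-0.045],0]

```text
time_s: 27.6
eef_pos: [0.4689, -0.1979, 0.0498]
eef_rot: [0.032, 0.985, 0.167, 0.001]
wrist_force: [0.3, -0.3, -0.5]
opening: 0.503
```

Run:
```python
from fit import *
wait(3);st(); c=shot('wrist','w22.png');fit(c,'blue',(.466,-.199),yaw0=.35)
```

```text
t 27.75 p [ 0.4662 -0.1958  0.0477] a 0.3386 F [-0.2 -0.3 -0.2] T [-0.01  0.    0.  ] op 0.499
  toolz [ 0.0039 -0.0579 -0.9983]
blue [ 0.4645 -0.1997  0.3357] IoU 0.82
```

View pics/w22.png

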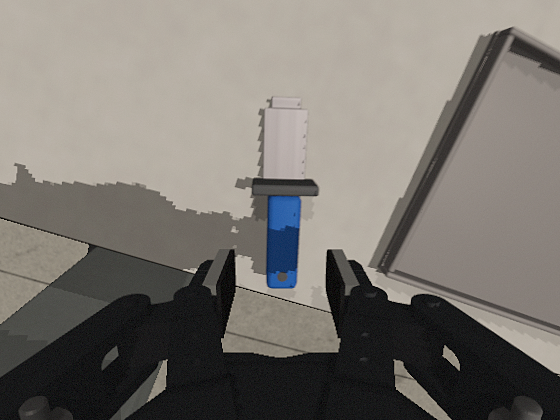

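Emit:
drive_tool:
  deltas:
    - [[-0.004,-0.003,-0.022],0]
    - [[-0.002,-0.001,-0.02],0]

```text
time_s: 28.0
eef_pos: [0.4684, -0.2034, 0.0149]
eef_rot: [0.035, 0.985, 0.17, 0.004]
wrist_force: [0.0, -1.1, -0.9]
opening: 0.501
```

Run:
```python
from fit import *
wait(3);st()
```

```text
t 28.15 p [ 0.4674 -0.2029  0.0142] a 0.3411 F [0.8 0.4 0.9] T [ 0.02  0.02 -0.05] op 0.498
  toolz [ 0.0168 -0.0667 -0.9976]
```

Emit:
drive_tool:
  deltas:
    - [[-0.003,0.003,-0.007],-0.005]

```text
time_s: 28.25
eef_pos: [0.4669, -0.2011, 0.01]
eef_rot: [0.036, 0.985, 0.167, 0.004]
wrist_force: [0.5, 0.2, 0.9]
opening: 0.501
```

Run:
```python
from fit import *
wait(3);st(); shot('wrist','w23.png')
```

```text
t 28.4 p [ 0.4648 -0.1997  0.0081] a 0.3364 F [-0.4  0.   0.1] T [0.07 0.01 0.  ] op 0.5
  toolz [ 0.0172 -0.0673 -0.9976]
```

View pics/w23.png

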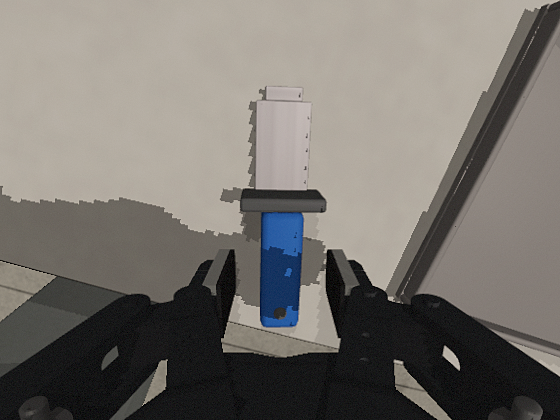

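Emit:
drive_tool:
  deltas:
    - [[0,0,0],0]
  gripper: 0.0

```text
time_s: 28.55
eef_pos: [0.4651, -0.2, 0.0086]
eef_rot: [0.035, 0.985, 0.167, 0.003]
wrist_force: [-0.4, 0.4, -0.3]
opening: 0.345
```

Run:
```python
from fit import *
wait(9);st(); d=GAP['blue']-.095*AX; print(d)
```

```text
t 29.0 p [ 0.4654 -0.2003  0.0089] a 0.3361 F [-1.9  0.9  5.7] T [ 0.2   0.21 -0.02] op 0.19
  toolz [ 0.0183 -0.068  -0.9975]
[0.4827547 0.0838551]
```

Emit:
drive_tool:
  deltas:
    - [[0,0,0.042],0]
    - [[0.002,0.041,0],-0.058]
    - [[0.002,0.041,0],-0.058]
    - [[0.002,0.041,0],-0.058]
    - [[0.002,0.041,0],-0.058]
    - [[0.002,0.041,0],-0.058]
    - [[0.003,0.041,0],-0.058]
    - [[0.003,0.04,-0.003],-0.058]

```text
time_s: 29.8
eef_pos: [0.4821, 0.0895, 0.0508]
eef_rot: [0.036, 0.998, -0.049, -0.002]
wrist_force: [1.1, -0.4, -0.8]
opening: 0.188
```

Run:
```python
from fit import *
wait(3);gf('blue'); shot('wrist','w24.png')
```

```text
t 29.95 p [0.4815 0.0901 0.0501] a -0.0903 F [ 0.2  0.  -1.1] T [ 0.01 -0.02  0.03] op 0.194
  toolz [-0.0088 -0.0704 -0.9975]
  in gap blue x -0.0967 y 0.0061 z 0.0501
```

View pics/w24.png

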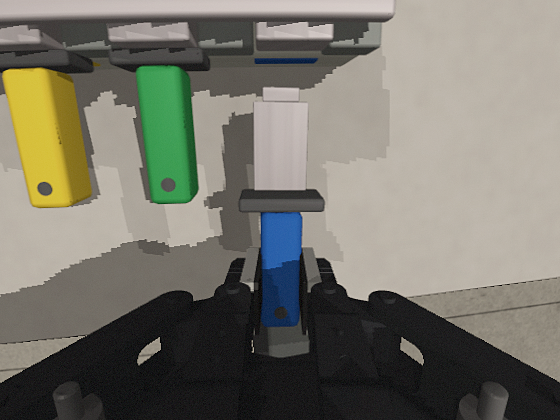

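Emit:
drive_tool:
  deltas:
    - [[0.006,-0.006,-0.005],0.017]

```text
time_s: 30.1
eef_pos: [0.4876, 0.0824, 0.0453]
eef_rot: [0.036, 0.999, -0.036, -0.002]
wrist_force: [0.1, 0.6, -0.9]
opening: 0.194
```

Run:
```python
from fit import *
wait(3);gf('blue')
```

```text
t 30.25 p [0.4878 0.0812 0.0448] a -0.0766 F [-0.  -0.1 -0.1] T [ 0.11 -0.   -0.03] op 0.195
  toolz [-0.0084 -0.0711 -0.9974]
  in gap blue x -0.0898 y -0.0023 z 0.0448
```

Emit:
drive_tool:
  deltas:
    - [[0.014,-0.001,0.0005],0]
    - [[0.012,-0.001,0.0005],0]

```text
time_s: 30.45
eef_pos: [0.5035, 0.0784, 0.0424]
eef_rot: [0.035, 0.998, -0.04, -0.015]
wrist_force: [-35.0, 7.9, 14.4]
opening: 0.192
```

Run:
```python
from fit import *
wait(3);gf('blue'); shot('wrist','w25.png')
```

```text
t 30.6 p [0.5039 0.0783 0.0421] a -0.0805 F [-22.5   4.    8.5] T [ 0.73  3.27 -0.34] op 0.188
  toolz [-0.0306 -0.0692 -0.9971]
  in gap blue x -0.0735 y -0.004 z 0.0421
```

View pics/w25.png

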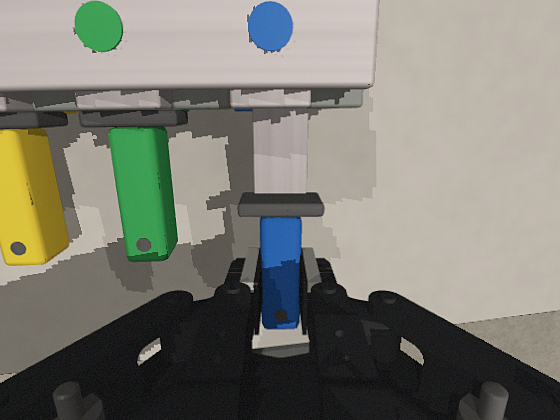

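Blocked at -22 N: the blade is about 4 mm too far right (280 against the dot's 270). I'll back out, shift left and retry.

Emit:
drive_tool:
  deltas:
    - [[-0.015,0.005,0.003],0.006]

```text
time_s: 30.75
eef_pos: [0.4886, 0.0821, 0.0446]
eef_rot: [0.035, 0.999, -0.038, -0.015]
wrist_force: [0.9, 0.5, -1.5]
opening: 0.19
```

Run:
```python
from fit import *
wait(4);gf('blue'); shot('wrist','w26.png'); c=shot('scene'); f=c['frame'][:,:,::-1]; cv2.imwrite('pics/s4z.png',cv2.resize(f[160:250,190:310],(800,600),interpolation=cv2.INTER_CUBIC))
```

```text
t 30.95 p [0.4894 0.0826 0.0454] a -0.0756 F [ 0.9  0.3 -1.4] T [ 0.   -0.03  0.02] op 0.195
  toolz [-0.0288 -0.0696 -0.9972]
  in gap blue x -0.0882 y -0.0008 z 0.0454
```

View pics/w26.png

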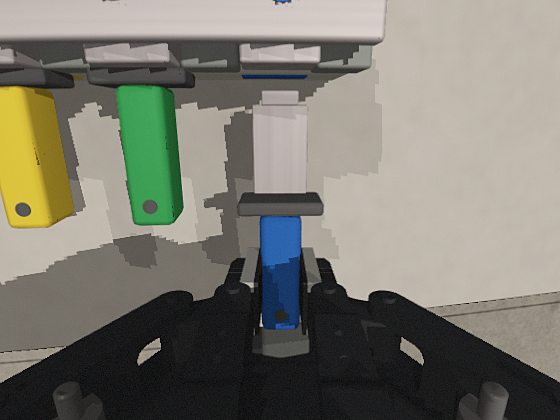

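View pics/s4z.png

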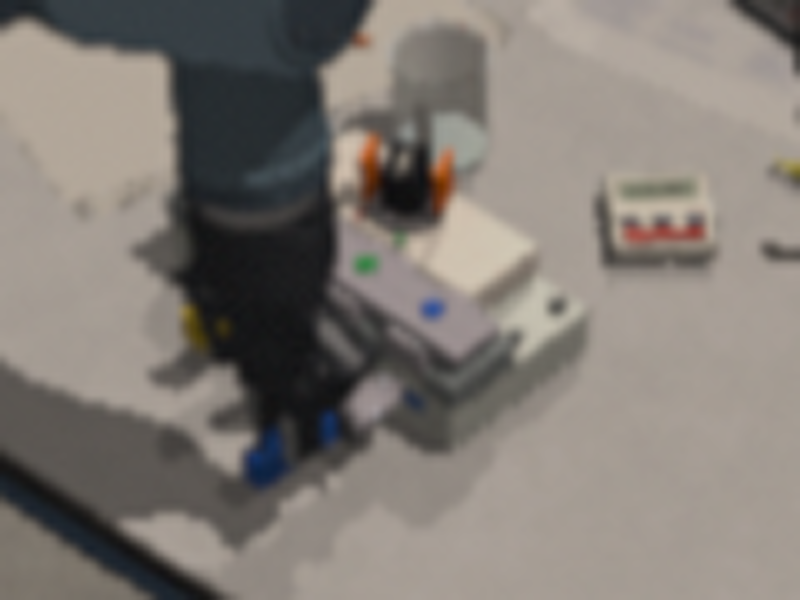

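Run:
```python
from fit import *
c=shot('wrist'); 
def g(u,v,z,n='blue'):
    d=px2w(c,u,v,z)[:2]-GAP[n]; return (d@AX).round(4),(d@AY).round(4)
print('tip ctr',g(280,97,.040),'blade L/R',g(253,140,.040),g(307.5,140,.040),'stopplate L/R',g(238,200,.057),g(323,200,.057))
print('plate L/R',g(241.5,76,.034),g(308.5,76,.034),'green plate L/R front',g(88,80,.056),g(194,80,.056))
gf('blue')
```

```text
tip ctr (np.float64(-0.0103), np.float64(-0.0011)) blade L/R (np.float64(-0.0285), np.float64(0.0109)) (np.float64(-0.0286), np.float64(-0.0134)) stopplate L/R (np.float64(-0.0513), np.float64(0.0175)) (np.float64(-0.0521), np.float64(-0.0179))
plate L/R (np.float64(-0.0013), np.float64(0.0153)) (np.float64(-0.0012), np.float64(-0.0142)) green plate L/R front (np.float64(-0.0048), np.float64(0.0708)) (np.float64(-0.005), np.float64(0.0322))
t 31.1 p [0.4901 0.0827 0.0456] a -0.0753 F [-0.1 -0.4 -0.6] T [ 0.04 -0.01  0.03] op 0.194
  toolz [-0.0282 -0.0696 -0.9972]
  in gap blue x -0.0876 y -0.0006 z 0.0456
```

Emit:
drive_tool:
  deltas:
    - [[0.006,0.001,0.001],0.003]

```text
time_s: 31.2
eef_pos: [0.4961, 0.0835, 0.0465]
eef_rot: [0.035, 0.999, -0.036, -0.013]
wrist_force: [0.1, -0.4, -1.4]
opening: 0.191
```

Run:
```python
from fit import *
wait(3);gf('blue')
```

```text
t 31.35 p [0.4973 0.0836 0.047 ] a -0.0726 F [ 0.2  0.4 -1. ] T [ 0.08  0.01 -0.03] op 0.192
  toolz [-0.0265 -0.0697 -0.9972]
  in gap blue x -0.0805 y 0.0008 z 0.047
```

Emit:
drive_tool:
  deltas:
    - [[0.009,0,0],0]

```text
time_s: 31.45
eef_pos: [0.5056, 0.0837, 0.0466]
eef_rot: [0.035, 0.999, -0.036, -0.013]
wrist_force: [0.4, -0.5, -0.8]
opening: 0.196
```

Run:
```python
from fit import *
wait(2);gf('blue')
```

```text
t 31.55 p [0.508  0.0835 0.0473] a -0.0727 F [-0.4  0.  -0.7] T [ 0.08  0.01 -0.  ] op 0.191
  toolz [-0.0247 -0.0698 -0.9973]
  in gap blue x -0.0698 y 0.0015 z 0.0473
```

Emit:
drive_tool:
  deltas:
    - [[0.012,-0.0015,-0.0005],0]
    - [[0.01,-0.001,-0.0005],0]

```text
time_s: 31.75
eef_pos: [0.5299, 0.0812, 0.046]
eef_rot: [0.035, 0.999, -0.036, -0.012]
wrist_force: [0.2, 0.5, -1.5]
opening: 0.194
```

Run:
```python
from fit import *
wait(2);gf('blue')
```

```text
t 31.85 p [0.5304 0.081  0.046 ] a -0.0725 F [-0.8  0.1 -1.1] T [ 0.01  0.05 -0.01] op 0.19
  toolz [-0.0254 -0.0697 -0.9972]
  in gap blue x -0.0473 y 0.0007 z 0.046
```

Emit:
drive_tool:
  deltas:
    - [[0.008,0,-0.0005],0]

```text
time_s: 31.95
eef_pos: [0.5374, 0.0812, 0.045]
eef_rot: [0.035, 0.999, -0.036, -0.012]
wrist_force: [-0.2, 0.1, -0.7]
opening: 0.195
```

Run:
```python
from fit import *
wait(2);gf('blue')
```

```text
t 32.05 p [0.5394 0.081  0.0456] a -0.0726 F [ 0.8  0.1 -0.8] T [ 0.04  0.03 -0.06] op 0.193
  toolz [-0.0245 -0.0697 -0.9973]
  in gap blue x -0.0383 y 0.0013 z 0.0456
```

Emit:
drive_tool:
  deltas:
    - [[0.006,-0.001,0],0]

```text
time_s: 32.15
eef_pos: [0.5418, 0.0806, 0.0447]
eef_rot: [0.035, 0.999, -0.036, -0.015]
wrist_force: [-20.6, 3.6, 9.5]
opening: 0.196
```

Run:
```python
from fit import *
wait(1);gf('blue'); shot('wrist','w27.png')
```

```text
t 32.2 p [0.5417 0.0805 0.0444] a -0.0727 F [-11.9   2.3   2.4] T [ 0.34  1.59 -0.15] op 0.189
  toolz [-0.0341 -0.0689 -0.997 ]
  in gap blue x -0.036 y 0.0009 z 0.0444
```

View pics/w27.png

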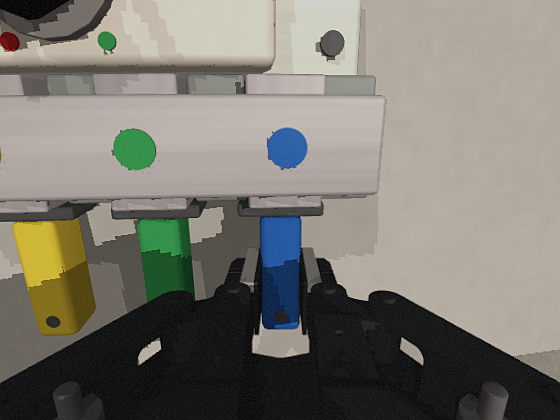

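Blue is home. I'll release, then reset the accumulated roll with a light fingertip push on the stand's left side on the way to red.

Emit:
drive_tool:
  deltas:
    - [[0,0,0],0]
  gripper: 0.4

```text
time_s: 32.35
eef_pos: [0.5409, 0.0807, 0.044]
eef_rot: [0.035, 0.999, -0.036, -0.016]
wrist_force: [0.5, -0.1, 0.2]
opening: 0.346
```

Run:
```python
from fit import *
wait(4); gf('blue')
```

```text
t 32.55 p [0.5423 0.0804 0.0447] a -0.0725 F [ 0.1 -0.6 -0.2] T [ 0.07 -0.1   0.02] op 0.398
  toolz [-0.032  -0.0692 -0.9971]
  in gap blue x -0.0354 y 0.0009 z 0.0447
```

Emit:
drive_tool:
  deltas:
    - [[0,0,0.04],0]
    - [[0,0,0.05],0]
    - [[0.01,0.04,0.01],0.02]
    - [[0.015,0.045,0],0.02]
    - [[0.015,0.045,0],0.02]
    - [[0.015,0.045,0],0.02]
    - [[0.015,0.045,0],0]
    - [[0.01,0.035,0],0]
  gripper: 0.4

```text
time_s: 33.35
eef_pos: [0.6279, 0.3398, 0.1539]
eef_rot: [0.035, 0.999, 0.0, -0.008]
wrist_force: [0.2, 0.3, 0.5]
opening: 0.406
```

Emit:
drive_tool:
  deltas:
    - [[0,0,-0.04],0]
    - [[0,0,-0.045],0]
  gripper: 0.0

```text
time_s: 33.55
eef_pos: [0.6348, 0.3487, 0.0768]
eef_rot: [0.031, 1.0, 0.003, 0.002]
wrist_force: [0.5, 0.5, -0.8]
opening: 0.071
```

Run:
```python
from fit import *
wait(4); gf('red'); c=shot('wrist','w28.png')
```

```text
t 33.75 p [0.6327 0.3462 0.0757] a 0.0041 F [ 0.9  0.5 -0.4] T [ 0.09 -0.01 -0.03] op 0.001
  toolz [-0.0023 -0.0638 -0.998 ]
  in gap red x 0.0354 y 0.1166 z 0.0757
```

View pics/w28.png

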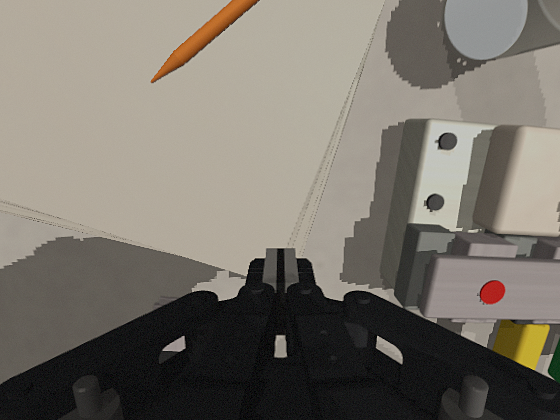

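Emit:
drive_tool:
  deltas:
    - [[-0.003,-0.02,-0.025],0]
    - [[-0.001,-0.02,-0.02],0]

```text
time_s: 34.0
eef_pos: [0.6368, 0.3096, 0.0434]
eef_rot: [0.028, 1.0, 0.003, 0.009]
wrist_force: [0.1, -0.5, -0.1]
opening: 0.003
```

Run:
```python
from fit import *
wait(3); gf('red')
```

```text
t 34.15 p [0.6366 0.3086 0.0429] a 0.0024 F [-0.3 -0.7  0.5] T [0.02 0.05 0.02] op -0.0
  toolz [ 0.0159 -0.0568 -0.9983]
  in gap red x 0.042 y 0.0794 z 0.0429
```

Emit:
drive_tool:
  deltas:
    - [[0,-0.015,-0.01],0]
    - [[0,-0.007,-0.002],0]
    - [[0,-0.004,0],0]
    - [[0,-0.004,0],0]

```text
time_s: 34.55
eef_pos: [0.641, 0.2792, 0.0375]
eef_rot: [0.027, 1.0, 0.001, 0.013]
wrist_force: [-2.0, 8.2, -2.7]
opening: -0.005
```

Run:
```python
from fit import *
gf('red')
```

```text
t 34.55 p [0.641  0.2792 0.0375] a 0.0026 F [-2.   8.2 -2.7] T [ 1.58  0.35 -0.09] op -0.005
  toolz [ 0.0261 -0.053  -0.9983]
  in gap red x 0.0485 y 0.0504 z 0.0375
```

Contact reached at 8 N. I'll continue with small pushes.

Emit:
drive_tool:
  deltas:
    - [[0,-0.003,0],0]
    - [[0,-0.003,0],0]
    - [[0,-0.003,0],0]
    - [[0,-0.003,0],0]

```text
time_s: 34.95
eef_pos: [0.6408, 0.2794, 0.0378]
eef_rot: [0.016, 1.0, 0.002, 0.016]
wrist_force: [1.6, 9.6, -4.7]
opening: 0.001
```

Run:
```python
from fit import *
gf('red')
```

```text
t 34.95 p [0.6408 0.2794 0.0378] a 0.0035 F [ 1.6  9.6 -4.7] T [ 1.65 -0.28  0.09] op 0.001
  toolz [ 0.0317 -0.0326 -0.999 ]
  in gap red x 0.0483 y 0.0506 z 0.0378
```

Emit:
drive_tool:
  deltas:
    - [[0,-0.003,0],0]
    - [[0,-0.003,0],0]
    - [[0,-0.003,0],0]
    - [[0,-0.003,0],0]
    - [[0,-0.003,0],0]
    - [[0,-0.003,0],0]
    - [[0,-0.003,0],0]

```text
time_s: 35.65
eef_pos: [0.6409, 0.2798, 0.0383]
eef_rot: [0.0, 1.0, 0.004, 0.021]
wrist_force: [2.0, 10.3, -4.7]
opening: -0.003
```

Run:
```python
from fit import *
gf('red')
```

```text
t 35.65 p [0.6409 0.2798 0.0383] a 0.0087 F [ 2.  10.3 -4.7] T [ 1.72 -0.25  0.06] op -0.003
  toolz [ 4.260e-02 -8.000e-04 -9.991e-01]
  in gap red x 0.0484 y 0.051 z 0.0383
```

Emit:
drive_tool:
  deltas:
    - [[-0.01,0.03,0.03],-0.02]
    - [[-0.03,0.03,0.03],-0.03]
    - [[-0.035,0.03,0.02],-0.03]
    - [[-0.035,0.03,0],-0.03]
    - [[-0.035,0.025,0],-0.02]
  gripper: 0.5

```text
time_s: 36.15
eef_pos: [0.4962, 0.4265, 0.1227]
eef_rot: [-0.0, 0.997, -0.067, 0.023]
wrist_force: [-0.4, 0.6, -0.2]
opening: 0.499
```

Run:
```python
from fit import *
wait(3); st(); c=shot('wrist','w29.png'); fit(c,'red',(.497,.429),yaw0=-.13)
```

```text
t 36.3 p [0.495 0.427 0.122] a -0.1283 F [ 1.  -0.1 -0.4] T [ 0.03 -0.04 -0.01] op 0.498
  toolz [ 0.0453 -0.0029 -0.999 ]
red [ 0.4951  0.43   -0.1103] IoU 0.877
```

View pics/w29.png

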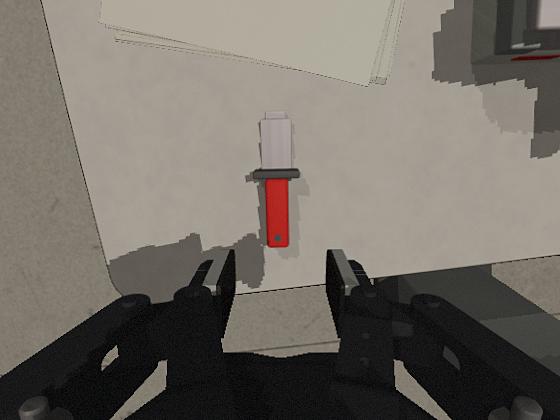

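Emit:
drive_tool:
  deltas:
    - [[-0.004,0.002,-0.045],0.01]
    - [[-0.004,0,-0.04],0]

```text
time_s: 36.55
eef_pos: [0.4964, 0.4297, 0.0433]
eef_rot: [-0.004, 0.998, -0.061, 0.03]
wrist_force: [0.9, -0.0, -0.1]
opening: 0.498
```

Run:
```python
from fit import *
wait(3); st(); c=shot('wrist','w30.png'); fit(c,'red',(.497,.429),yaw0=-.13)
```

```text
t 36.7 p [0.4942 0.428  0.0412] a -0.1219 F [-0.2 -0.1  0.8] T [0.   0.09 0.03] op 0.494
  toolz [ 5.400e-02  8.000e-04 -9.985e-01]
red [ 0.4937  0.4307 -0.107 ] IoU 0.877
```

Emit:
drive_tool:
  deltas:
    - [[-0.003,0.001,-0.02],0.01]
    - [[-0.003,0,-0.014],0]

```text
time_s: 36.95
eef_pos: [0.4965, 0.432, 0.0166]
eef_rot: [-0.007, 0.998, -0.057, 0.034]
wrist_force: [-0.8, -1.1, -0.9]
opening: 0.503
```

Run:
```python
from fit import *
wait(3); st(); c=shot('wrist','w31.png')
```

```text
t 37.1 p [0.4956 0.4318 0.016 ] a -0.1137 F [0.1 0.1 0.7] T [0.01 0.03 0.  ] op 0.495
  toolz [ 0.0668  0.0089 -0.9977]
```

View pics/w31.png

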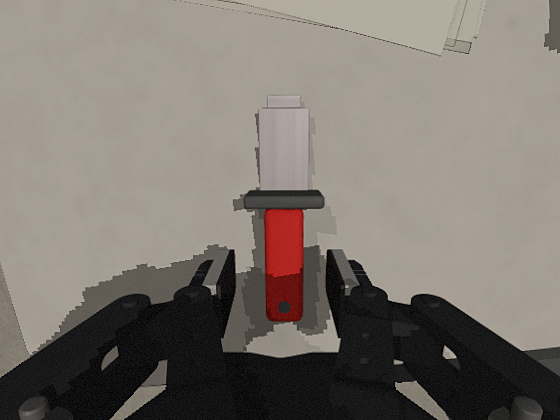

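Emit:
drive_tool:
  deltas:
    - [[-0.002,-0.0015,-0.009],0]

```text
time_s: 37.25
eef_pos: [0.4958, 0.4318, 0.01]
eef_rot: [-0.008, 0.998, -0.057, 0.035]
wrist_force: [-0.1, 1.1, -0.2]
opening: 0.504
```

Run:
```python
from fit import *
wait(2); st()
```

```text
t 37.35 p [0.4934 0.4303 0.0071] a -0.1136 F [-1.2 -0.1 -0.7] T [0.   0.05 0.02] op 0.498
  toolz [ 0.0669  0.0089 -0.9977]
```

Emit:
drive_tool:
  deltas:
    - [[0,0,0],0]
  gripper: 0.0

```text
time_s: 37.45
eef_pos: [0.4932, 0.4302, 0.0071]
eef_rot: [-0.006, 0.998, -0.057, 0.033]
wrist_force: [-0.1, -1.0, 0.2]
opening: 0.342
```

Run:
```python
from fit import *
wait(9); st(); print(GAP['red']-.095*AX)
```

```text
t 37.9 p [0.4936 0.4305 0.0074] a -0.1136 F [-0.5  0.7  2.6] T [ 0.07  0.1  -0.  ] op 0.193
  toolz [ 0.0674  0.0093 -0.9977]
[0.4941583 0.2394339]
```

Emit:
drive_tool:
  deltas:
    - [[0,0,0.042],0]
    - [[0,-0.038,0],0.01]
    - [[0,-0.038,0],0.01]
    - [[0,-0.038,0],0.01]
    - [[0,-0.038,0],0.01]
    - [[0,-0.036,-0.003],0]

```text
time_s: 38.5
eef_pos: [0.4918, 0.2404, 0.0462]
eef_rot: [-0.007, 0.999, -0.032, 0.033]
wrist_force: [0.6, 0.3, -0.6]
opening: 0.193
```

Run:
```python
from fit import *
wait(4); gf('red'); shot('wrist','w32.png')
```

```text
t 38.7 p [0.4919 0.2411 0.0459] a -0.067 F [-0.6 -0.1 -1. ] T [-0.01  0.05  0.  ] op 0.191
  toolz [ 0.0663  0.012  -0.9977]
  in gap red x -0.0974 y 0.0015 z 0.0459
```

View pics/w32.png

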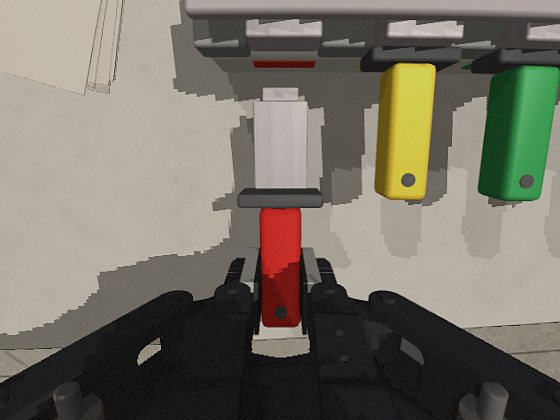

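Run:
```python
from fit import *
c=shot('wrist'); 
def g(u,v,z,n='red'):
    d=px2w(c,u,v,z)[:2]-GAP[n]; return [(d@AX).round(4),(d@AY).round(4)]
print('tip L/R',g(263,93,.042),g(299,93,.042),'blade',g(254,140,.042),g(308,140,.042),'plate',g(252.5,65,.034),g(316,65,.034)); gf('red')
```

```text
tip L/R [np.float64(-0.0174), np.float64(0.0108)] [np.float64(-0.0174), np.float64(-0.0053)] blade [np.float64(-0.038), np.float64(0.0149)] [np.float64(-0.0378), np.float64(-0.0097)] plate [np.float64(-0.0039), np.float64(0.0162)] [np.float64(-0.0037), np.float64(-0.0132)]
t 38.8 p [0.4921 0.2425 0.0461] a -0.0646 F [-0.6 -0.7 -0.6] T [ 0.01  0.09 -0.  ] op 0.197
  toolz [ 0.0671  0.0124 -0.9977]
  in gap red x -0.0973 y 0.0029 z 0.0461
```

Emit:
drive_tool:
  deltas:
    - [[0.008,-0.002,-0.0025],-0.008]

```text
time_s: 38.9
eef_pos: [0.4997, 0.2417, 0.0437]
eef_rot: [-0.007, 0.999, -0.035, 0.033]
wrist_force: [-0.1, 1.0, -0.0]
opening: 0.192
```

Run:
```python
from fit import *
wait(3); gf('red')
```

```text
t 39.05 p [0.5006 0.2412 0.0435] a -0.0719 F [-0.3 -0.2 -1.4] T [ 0.06  0.09 -0.02] op 0.191
  toolz [ 0.0675  0.012  -0.9976]
  in gap red x -0.0887 y 0.0022 z 0.0435
```

Emit:
drive_tool:
  deltas:
    - [[0.014,-0.001,0],0]

```text
time_s: 39.15
eef_pos: [0.5129, 0.2408, 0.0428]
eef_rot: [-0.007, 0.999, -0.035, 0.032]
wrist_force: [0.4, -0.2, -0.3]
opening: 0.195
```

Run:
```python
from fit import *
wait(2); gf('red')
```

```text
t 39.25 p [0.5162 0.2406 0.0439] a -0.0715 F [-0.5  0.2  0.9] T [-0.01  0.08  0.05] op 0.196
  toolz [ 0.0694  0.0123 -0.9975]
  in gap red x -0.0731 y 0.0028 z 0.0439
```

Emit:
drive_tool:
  deltas:
    - [[0.01,-0.002,-0.0005],-0.002]
    - [[0.008,-0.001,-0.0005],0]

```text
time_s: 39.45
eef_pos: [0.5336, 0.2381, 0.0424]
eef_rot: [-0.007, 0.999, -0.036, 0.034]
wrist_force: [0.2, 0.7, -0.1]
opening: 0.195
```

Run:
```python
from fit import *
wait(2); gf('red')
```

```text
t 39.55 p [0.534  0.2379 0.0424] a -0.073 F [-0.3 -0.4 -1. ] T [ 0.02  0.04 -0.08] op 0.191
  toolz [ 0.0681  0.0121 -0.9976]
  in gap red x -0.0551 y 0.0014 z 0.0424
```

Emit:
drive_tool:
  deltas:
    - [[0.01,-0.001,0],0]
    - [[0.004,0,0],0]

```text
time_s: 39.75
eef_pos: [0.5482, 0.2368, 0.0422]
eef_rot: [-0.007, 0.999, -0.036, 0.033]
wrist_force: [-0.4, 0.1, -0.9]
opening: 0.191
```

Run:
```python
from fit import *
wait(2); gf('red')
```

```text
t 39.85 p [0.5477 0.2368 0.0419] a -0.073 F [-0.2  0.6 -1. ] T [-0.04  0.07  0.06] op 0.192
  toolz [ 0.0664  0.0119 -0.9977]
  in gap red x -0.0414 y 0.0013 z 0.0419
```

Emit:
drive_tool:
  deltas:
    - [[0.006,0,0.0005],0]

```text
time_s: 39.95
eef_pos: [0.551, 0.2369, 0.0415]
eef_rot: [-0.007, 0.999, -0.036, 0.03]
wrist_force: [-23.3, 1.9, 9.2]
opening: 0.194
```

Run:
```python
from fit import *
wait(1); gf('red')
```

```text
t 40.0 p [0.5508 0.2369 0.0413] a -0.0732 F [-10.4  -0.1   2.7] T [ 0.01  1.48 -0.07] op 0.193
  toolz [ 0.0586  0.0114 -0.9982]
  in gap red x -0.0383 y 0.0016 z 0.0413
```

Emit:
drive_tool:
  deltas:
    - [[0.004,0,0.0005],0]

```text
time_s: 40.1
eef_pos: [0.5508, 0.2369, 0.0412]
eef_rot: [-0.006, 0.999, -0.036, 0.025]
wrist_force: [-19.8, -0.7, 17.7]
opening: 0.195
```

Run:
```python
from fit import *
wait(1); gf('red'); shot('wrist','w33.png')
```

```text
t 40.15 p [0.5508 0.2369 0.0413] a -0.0727 F [-17.2  -1.9  12. ] T [-0.27  2.07 -0.14] op 0.196
  toolz [ 0.0487  0.0103 -0.9988]
  in gap red x -0.0383 y 0.0017 z 0.0413
```

View pics/w33.png

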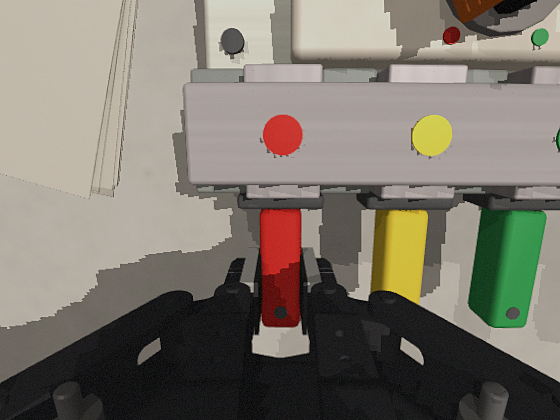

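Red is at its stop. I'll release, rise, and inspect all four.

Emit:
drive_tool:
  deltas:
    - [[0,0,0],0]
  gripper: 0.4

```text
time_s: 40.3
eef_pos: [0.55, 0.2371, 0.0412]
eef_rot: [-0.006, 0.999, -0.036, 0.024]
wrist_force: [0.7, -0.7, -0.1]
opening: 0.347
```

Run:
```python
from fit import *
wait(4); gf('red')
```

```text
t 40.5 p [0.5514 0.237  0.0415] a -0.0726 F [-0.3 -0.5  0.4] T [0.01 0.03 0.  ] op 0.401
  toolz [ 0.0505  0.0104 -0.9987]
  in gap red x -0.0378 y 0.0017 z 0.0415
```

Emit:
drive_tool:
  deltas:
    - [[0,0,0.045],0]
    - [[-0.03,-0.02,0.04],0]
    - [[-0.04,-0.02,0.02],0]
    - [[-0.03,-0.04,0.01],0]

```text
time_s: 40.9
eef_pos: [0.4544, 0.1586, 0.1556]
eef_rot: [-0.006, 0.999, -0.035, 0.026]
wrist_force: [1.2, -1.3, 0.8]
opening: 0.399
```

Run:
```python
from fit import *
wait(4); st(); c=shot('wrist','w34.png'); shot('top','t3.png')
for n in GAP:
    p=fit(c,n,GAP[n]-.034*AX,base=.034,yaw0=-.073); d=p[:2]-GAP[n]; print('   in gap',(d@AX).round(4),(d@AY).round(4))
```

```text
t 41.1 p [0.455  0.1575 0.1545] a -0.0744 F [ 0.4  0.1 -0.9] T [0.01 0.02 0.05] op 0.401
  toolz [ 0.0507  0.0098 -0.9987]
red [ 0.5536  0.2361 -0.0598] IoU 0.875
   in gap -0.0355 0.0011
yellow [ 0.5498  0.183  -0.0649] IoU 0.908
   in gap -0.0354 -0.0002
green [ 0.5459  0.133  -0.0902] IoU 0.886
   in gap -0.0356 0.0016
blue [ 0.5422  0.0813 -0.095 ] IoU 0.864
   in gap -0.0356 0.0018
```

View pics/w34.png

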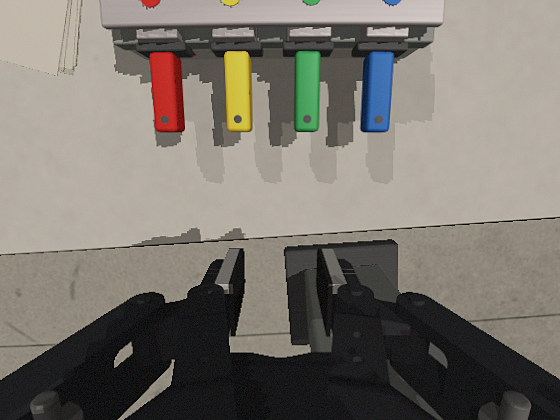

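All four handles sit at the same depth (-0.0355, within 0.2 mm) and within 2 mm sideways. Next is the knob.

Emit:
drive_tool:
  deltas:
    - [[0.04,-0.002,0.005],0.105]
    - [[0.042,-0.002,0],0.105]
    - [[0.042,-0.002,0],0.105]
    - [[0.042,-0.001,-0.005],0.105]
    - [[0.04,0,-0.015],0.105]
  gripper: 0.78

```text
time_s: 41.7
eef_pos: [0.667, 0.1562, 0.1343]
eef_rot: [-0.012, 0.971, 0.237, 0.02]
wrist_force: [0.2, 0.4, 0.7]
opening: 0.781
```

Run:
```python
from fit import *
wait(4); st(); c=shot('wrist','w35.png'); f=c['frame'][:,:,::-1]
cv2.imwrite('pics/w35z.png',cv2.resize(f[150:300,180:380],(800,600),interpolation=cv2.INTER_CUBIC))
```

```text
t 41.9 p [0.6631 0.1558 0.1307] a 0.4723 F [-0.2  0.5  0.2] T [-0.04  0.05 -0.01] op 0.778
  toolz [ 0.0251  0.0312 -0.9992]
```

View pics/w35z.png

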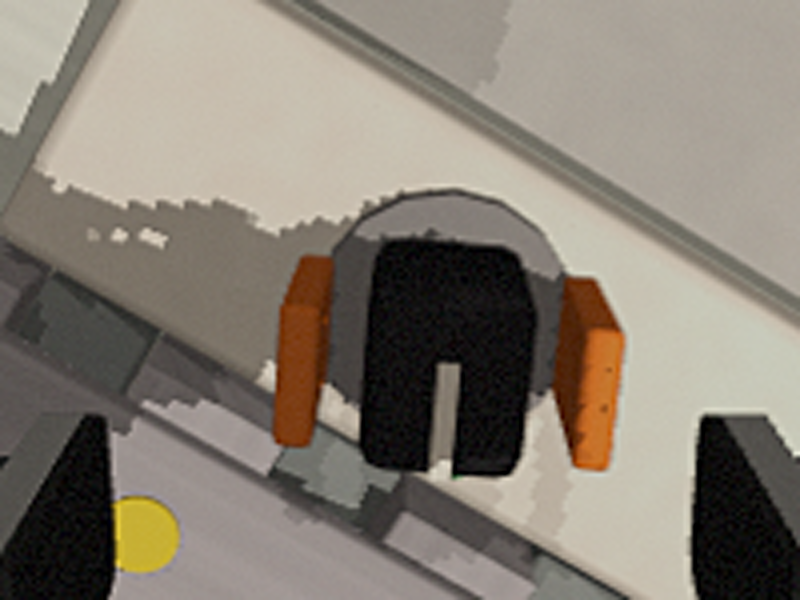

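Run:
```python
from fit import *
c=camera('wrist'); l=px2w(c,180+277/4,150+376/4,.098); r=px2w(c,180+619/4,150+400/4,.098)
print((l+r)/2,np.linalg.norm(l-r),np.arctan2(-(l-r)[0],(l-r)[1])); st()
```

```text
[0.66355173 0.14885622 0.098     ] 0.05024416302457612 0.40385011488450095
t 42.0 p [0.663  0.156  0.1339] a 0.4728 F [-0.6 -0.6  0.7] T [-0.02 -0.    0.03] op 0.779
  toolz [ 0.0293  0.0313 -0.9991]
```

Emit:
drive_tool:
  deltas:
    - [[-0.001,-0.007,-0.02],-0.055]
    - [[-0.002,0,-0.025],0]

```text
time_s: 42.2
eef_pos: [0.6632, 0.1505, 0.0958]
eef_rot: [-0.01, 0.978, 0.207, 0.025]
wrist_force: [0.6, 0.5, -0.7]
opening: 0.778
```

Run:
```python
from fit import *
wait(4); st(); c=shot('wrist','w36.png')
```

```text
t 42.4 p [0.6621 0.1509 0.0949] a 0.4188 F [-0.4  0.2  0.8] T [0.03 0.03 0.02] op 0.777
  toolz [ 0.0401  0.0304 -0.9987]
```

View pics/w36.png

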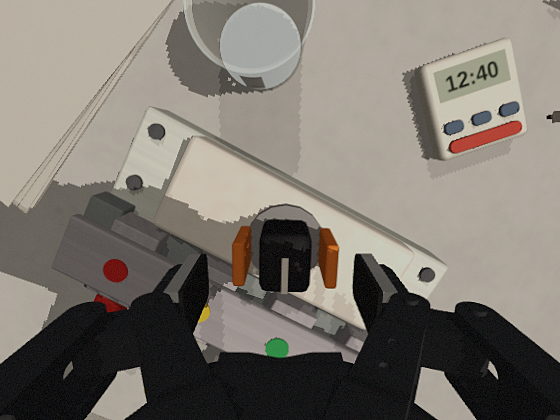

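Emit:
drive_tool:
  deltas:
    - [[0.0,-0.001,-0.022],0]
    - [[-0.001,-0.0005,-0.006],0]

```text
time_s: 42.65
eef_pos: [0.6651, 0.1499, 0.073]
eef_rot: [-0.01, 0.978, 0.208, 0.028]
wrist_force: [0.0, -0.3, -0.9]
opening: 0.78
```

Run:
```python
from fit import *
wait(3); st()
```

```text
t 42.8 p [0.6664 0.15   0.0747] a 0.4194 F [ 0.5 -0.   0.3] T [-0.01  0.03 -0.01] op 0.777
  toolz [ 0.0531  0.031  -0.9981]
```

Emit:
drive_tool:
  deltas:
    - [[-0.002,-0.0005,-0.006],0]

```text
time_s: 42.9
eef_pos: [0.666, 0.1496, 0.0709]
eef_rot: [-0.009, 0.978, 0.208, 0.031]
wrist_force: [0.5, -1.2, 1.6]
opening: 0.779
```

Run:
```python
from fit import *
wait(2); st()
```

```text
t 43.0 p [0.6642 0.1495 0.0688] a 0.4195 F [-0.9  0.6  0.4] T [-0.05  0.04  0.02] op 0.776
  toolz [ 0.0531  0.031  -0.9981]
```

Emit:
drive_tool:
  deltas:
    - [[0,0,0],0]
  gripper: 0.0

```text
time_s: 43.1
eef_pos: [0.6642, 0.1495, 0.069]
eef_rot: [-0.01, 0.978, 0.208, 0.029]
wrist_force: [0.4, -0.6, -0.5]
opening: 0.627
```

Run:
```python
from fit import *
wait(9); st(); shot('wrist','w37.png')
```

```text
t 43.55 p [0.6644 0.1497 0.0704] a 0.4197 F [-4.3  0.3  7.4] T [-0.09  0.63 -0.04] op 0.429
  toolz [ 0.0535  0.0311 -0.9981]
```

View pics/w37.png

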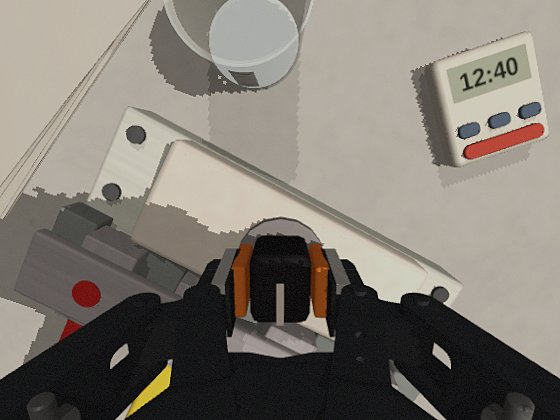

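Emit:
drive_tool:
  deltas:
    - [[0,0,0],-0.12]
    - [[0,0,0],-0.12]
    - [[0,0,0],-0.12]
    - [[0,0,0],-0.12]
    - [[0,0,0],-0.12]
    - [[0,0,0],-0.12]
    - [[0,0,0],-0.12]
    - [[0,0,0],-0.1]

```text
time_s: 44.4
eef_pos: [0.6643, 0.1491, 0.0705]
eef_rot: [0.006, 0.961, -0.274, 0.03]
wrist_force: [-0.3, -1.5, -0.9]
opening: 0.429
```

Run:
```python
from fit import *
st()
```

```text
t 44.4 p [0.6643 0.1491 0.0705] a -0.5558 F [-0.3 -1.5 -0.9] T [-0.07  0.04  0.08] op 0.429
  toolz [ 0.0553 -0.0284 -0.9981]
```

Emit:
drive_tool:
  deltas:
    - [[0,0,0],-0.04]
    - [[0,0,0],-0.04]
    - [[0,0,0],-0.02]

```text
time_s: 44.7
eef_pos: [0.6644, 0.1489, 0.0704]
eef_rot: [0.009, 0.946, -0.321, 0.031]
wrist_force: [8.3, -8.7, 0.4]
opening: 0.428
```

Run:
```python
from fit import *
st()
```

```text
t 44.7 p [0.6644 0.1489 0.0704] a -0.6542 F [ 8.3 -8.7  0.4] T [-1.94 -2.6   2.04] op 0.428
  toolz [ 0.0526 -0.0369 -0.9979]
```

At the locked stop (2 N·m). I'll release and check that the tabs spring out.

Emit:
drive_tool:
  deltas:
    - [[0,0,0],0]
  gripper: 0.78

```text
time_s: 44.8
eef_pos: [0.6643, 0.1486, 0.0697]
eef_rot: [0.009, 0.946, -0.321, 0.031]
wrist_force: [1.0, -0.8, -3.7]
opening: 0.583
```

Run:
```python
from fit import *
wait(7); st(); shot('wrist','w38.png')
```

```text
t 45.15 p [0.6645 0.149  0.0708] a -0.6547 F [ 0.1 -0.5  0. ] T [ 0.02  0.05 -0.03] op 0.78
  toolz [ 0.0529 -0.0365 -0.9979]
```

View pics/w38.png

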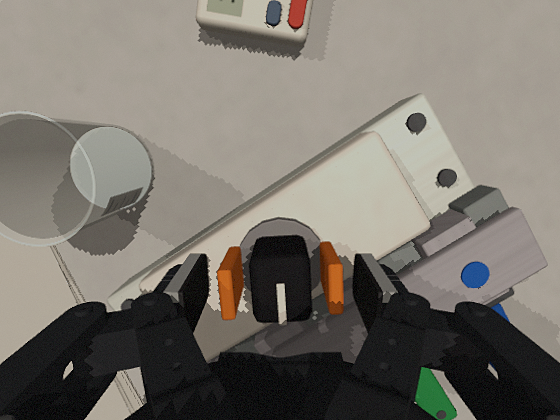

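Run:
```python
from fit import *
c=shot('scene'); f=c['frame'][:,:,::-1]; a=cv2.resize(f[150:240,190:310],(800,600),interpolation=cv2.INTER_CUBIC); cv2.imwrite('pics/s5z.png',a)
c=shot('top'); f=c['frame'][:,:,::-1]; a=cv2.resize(f[160:280,150:310],(800,600),interpolation=cv2.INTER_CUBIC); cv2.imwrite('pics/t5z.png',a)
```

```text
(no output)
```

View pics/s5z.png

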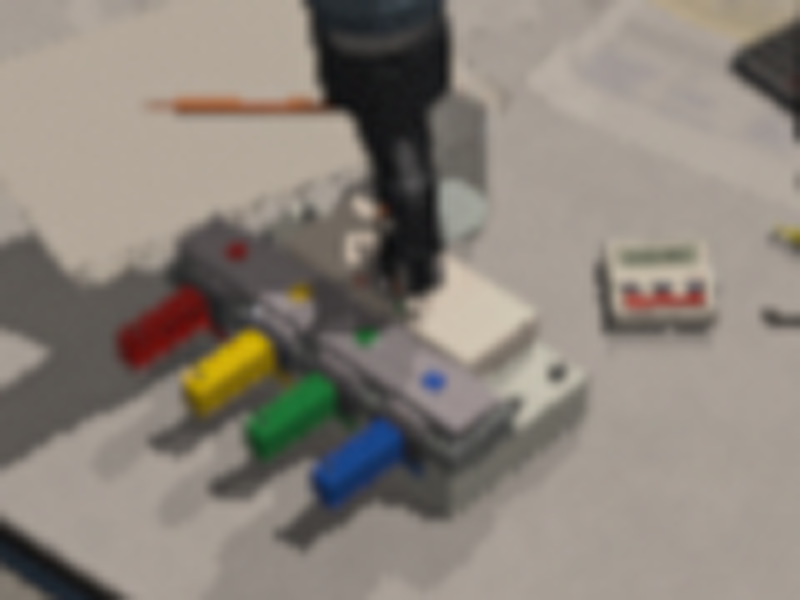

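View pics/t5z.png

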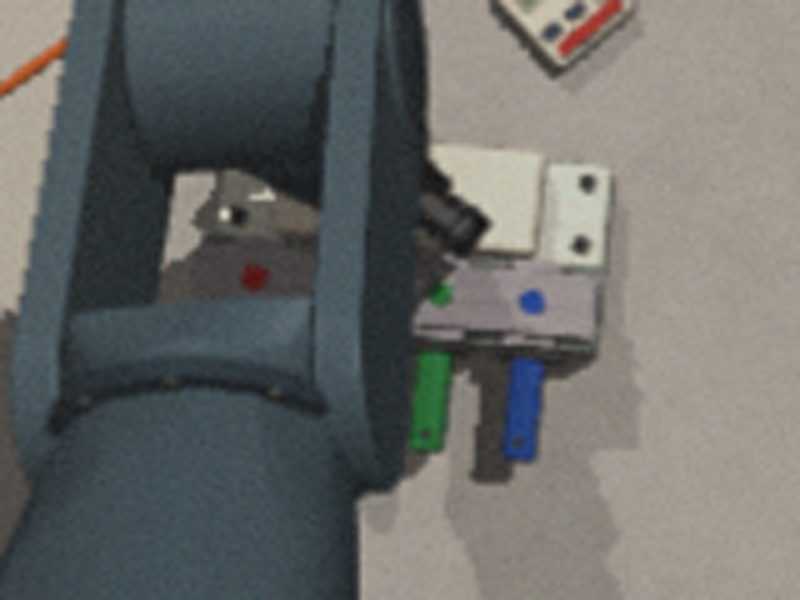

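The scene view shows all four blades still seated evenly with the clamp locked. Now I reopen it.

Emit:
drive_tool:
  deltas:
    - [[0,0,-0.001],0.05]
  gripper: 0.0

```text
time_s: 45.4
eef_pos: [0.6646, 0.1491, 0.0699]
eef_rot: [0.008, 0.954, -0.297, 0.031]
wrist_force: [-0.6, 0.0, -0.5]
opening: 0.627
```

Run:
```python
from fit import *
wait(10); st()
```

```text
t 45.9 p [0.6645 0.1489 0.0708] a -0.605 F [-4.9 -1.3  6.7] T [-0.24  0.62  0.19] op 0.428
  toolz [ 0.0548 -0.0346 -0.9979]
```

Emit:
drive_tool:
  deltas:
    - [[0,0,0],0.12]
    - [[0,0,0],0.12]
    - [[0,0,0],0.12]
    - [[0,0,0],0.12]
    - [[0,0,0],0.12]
    - [[0,0,0],0.12]
    - [[0,0,0],0.12]
    - [[0,0,0],0.12]

```text
time_s: 46.7
eef_pos: [0.6646, 0.1498, 0.071]
eef_rot: [-0.008, 0.981, 0.189, 0.032]
wrist_force: [0.7, 0.2, -0.5]
opening: 0.428
```

Emit:
drive_tool:
  deltas:
    - [[0,0,0],0.05]
    - [[0,0,0],0.05]
    - [[0,0,0],0.03]

```text
time_s: 47.0
eef_pos: [0.6646, 0.1499, 0.0709]
eef_rot: [-0.012, 0.967, 0.251, 0.031]
wrist_force: [-0.4, -0.1, 0.1]
opening: 0.427
```

Run:
```python
from fit import *
st()
```

```text
t 47.0 p [0.6646 0.1499 0.0709] a 0.5079 F [-0.4 -0.1  0.1] T [-0.16  0.07 -2.75] op 0.427
  toolz [ 0.0548  0.0382 -0.9978]
```

Emit:
drive_tool:
  deltas:
    - [[0,0,0],0]
  gripper: 0.78

```text
time_s: 47.1
eef_pos: [0.6641, 0.1499, 0.07]
eef_rot: [-0.012, 0.968, 0.25, 0.031]
wrist_force: [1.0, 0.4, -4.9]
opening: 0.587
```

Run:
```python
from fit import *
wait(7); st()
```

```text
t 47.45 p [0.6648 0.1499 0.0713] a 0.5079 F [-0.2  1.1  0.9] T [-0.01 -0.01  0.04] op 0.778
  toolz [ 0.0554  0.038  -0.9977]
```

Emit:
drive_tool:
  deltas:
    - [[0,0,0.045],0]
    - [[-0.005,-0.005,0.035],-0.1]
    - [[-0.03,-0.02,0.0],-0.12]
    - [[-0.03,-0.02,0],-0.12]
    - [[-0.03,-0.015,0],-0.12]
    - [[-0.025,-0.005,0],-0.12]

```text
time_s: 48.05
eef_pos: [0.5439, 0.0833, 0.1553]
eef_rot: [-0.002, 0.998, -0.046, 0.037]
wrist_force: [-0.4, -0.3, -0.5]
opening: 0.778
```

Run:
```python
from fit import *
wait(4); gf('blue'); c=shot('wrist','w39.png')
for n in GAP:
    p=fit(c,n,GAP[n]-.034*AX,base=.034,yaw0=-.073); d=p[:2]-GAP[n]; print('   in gap',(d@AX).round(4),(d@AY).round(4))
```

```text
t 48.25 p [0.5456 0.0845 0.1557] a -0.0842 F [-0.4  0.6  0. ] T [ 0.02  0.04 -0.02] op 0.778
  toolz [ 0.0742  0.0018 -0.9972]
  in gap blue x -0.0323 y 0.0052 z 0.1557
red [ 0.5533  0.2361 -0.0928] IoU 0.832
   in gap -0.0358 0.001
yellow [ 0.5494  0.1832 -0.117 ] IoU 0.837
   in gap -0.0357 -0.0001
green [ 0.5451  0.1326 -0.1106] IoU 0.82
   in gap -0.0364 0.0012
blue [ 0.5399  0.0806 -0.0725] IoU 0.871
   in gap -0.0377 0.0009
```

View pics/w39.png

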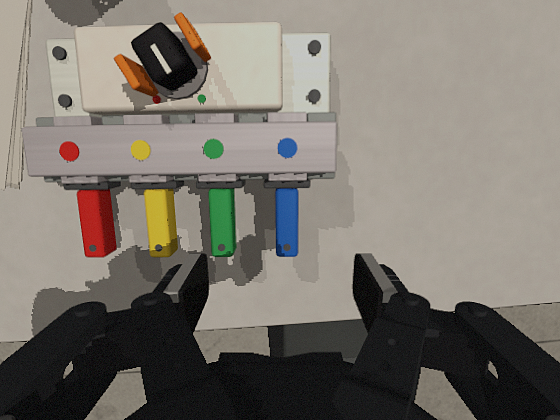

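Emit:
drive_tool:
  deltas:
    - [[-0.005,-0.004,-0.02],0.01]
    - [[-0.003,0,-0.035],0]
    - [[-0.003,0,-0.03],0]
  gripper: 0.4

```text
time_s: 48.6
eef_pos: [0.5441, 0.0807, 0.075]
eef_rot: [-0.003, 0.998, -0.034, 0.045]
wrist_force: [0.6, -0.0, -0.6]
opening: 0.399
```

Run:
```python
from fit import *
wait(4); gf('blue'); c=shot('wrist','w40.png')
```

```text
t 48.8 p [0.5432 0.0807 0.0757] a -0.0688 F [ 0.   0.5 -0. ] T [ 0.02  0.05 -0.03] op 0.399
  toolz [ 0.0877  0.0021 -0.9961]
  in gap blue x -0.0345 y 0.0013 z 0.0757
```

View pics/w40.png

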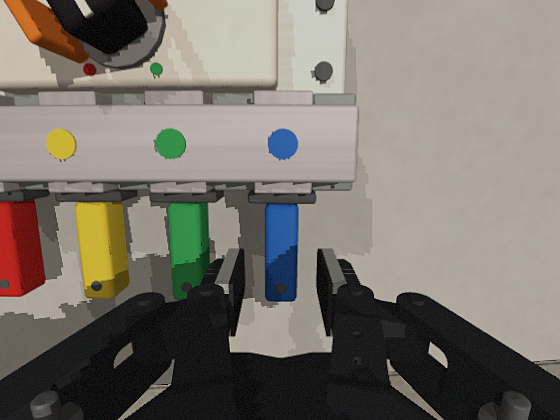

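Emit:
drive_tool:
  deltas:
    - [[-0.004,0,-0.018],0]
    - [[-0.002,0,-0.013],0]

```text
time_s: 49.05
eef_pos: [0.5438, 0.0806, 0.051]
eef_rot: [-0.002, 0.998, -0.034, 0.051]
wrist_force: [-1.2, -0.1, -0.1]
opening: 0.402
```

Run:
```python
from fit import *
wait(3); gf('blue')
```

```text
t 49.2 p [0.543  0.0805 0.0503] a -0.0681 F [-0.1 -0.2 -0.7] T [-0.    0.06  0.01] op 0.401
  toolz [ 0.099   0.0013 -0.9951]
  in gap blue x -0.0347 y 0.0011 z 0.0503
```

Emit:
drive_tool:
  deltas:
    - [[-0.001,0,-0.003],0]
  gripper: 0.0

```text
time_s: 49.3
eef_pos: [0.5433, 0.0805, 0.0486]
eef_rot: [-0.002, 0.998, -0.034, 0.051]
wrist_force: [-0.9, -0.9, 0.7]
opening: 0.248
```

Run:
```python
from fit import *
wait(6); gf('blue'); shot('wrist','w41.png')
```

```text
t 49.6 p [0.5428 0.0805 0.0481] a -0.0681 F [ 0.4 -0.6  2.8] T [-0.05 -0.2   0.02] op 0.184
  toolz [ 0.1008  0.0012 -0.9949]
  in gap blue x -0.0349 y 0.001 z 0.0481
```

View pics/w41.png

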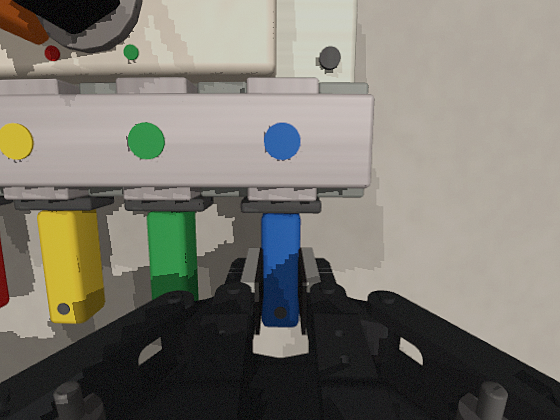

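Emit:
drive_tool:
  deltas:
    - [[-0.02,0.0015,0],0]
    - [[-0.02,0.0015,0],0]
    - [[-0.015,0.001,0.0],0]

```text
time_s: 49.95
eef_pos: [0.4874, 0.0842, 0.048]
eef_rot: [-0.002, 0.998, -0.034, 0.05]
wrist_force: [-0.6, -0.5, 0.6]
opening: 0.184
```

Run:
```python
from fit import *
wait(3); gf('blue'); shot('wrist','w42.png')
```

```text
t 50.1 p [0.488  0.0842 0.048 ] a -0.0685 F [-0.2  0.  -1.4] T [-0.02  0.08  0.02] op 0.184
  toolz [ 0.1012  0.0011 -0.9949]
  in gap blue x -0.0898 y 0.0007 z 0.048
```

View pics/w42.png

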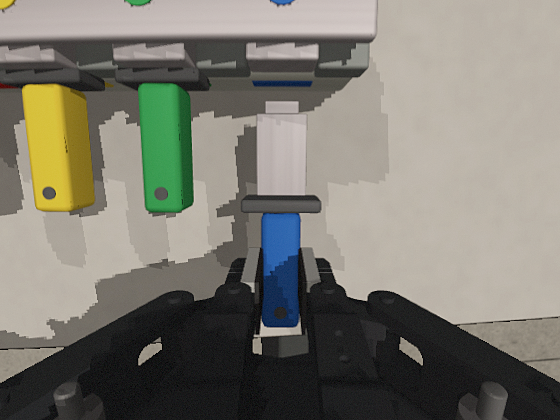

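The blade is out cleanly. I'll carry it to the far slot of the tray.

Emit:
drive_tool:
  deltas:
    - [[-0.02,-0.025,0.03],0]
    - [[-0.01,-0.048,0],0]
    - [[0,-0.049,0],0]
    - [[0,-0.049,0],0]
    - [[0,-0.049,0],0]
    - [[0,-0.049,0],0]
    - [[0,-0.049,0],0]
    - [[0,-0.049,0],0]
    - [[0,-0.049,0],0]
    - [[0,-0.049,0],0]

```text
time_s: 51.15
eef_pos: [0.4635, -0.3892, 0.0804]
eef_rot: [0.0, 0.998, -0.03, 0.054]
wrist_force: [0.8, 0.0, -1.1]
opening: 0.186
```

Run:
```python
from fit import *
wait(3); st(); shot('wrist','w43.png')
```

```text
t 51.3 p [ 0.4634 -0.3904  0.0805] a -0.064 F [ 0.4  2.  -0.6] T [0.04 0.06 0.01] op 0.187
  toolz [ 0.1088 -0.0052 -0.9941]
```

View pics/w43.png

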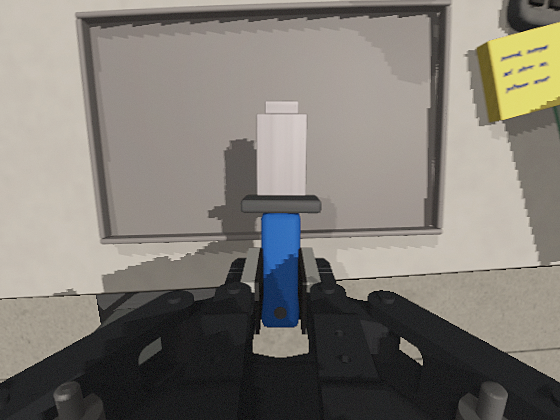

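Run:
```python
from fit import *
c=camera('wrist')
P=[px2w(c,*p,.015) for p in [(78,14),(451,4),(441,234),(102,243)]]
for p in P: print(p.round(4))
m=sum(P)/4; print('ctr',m, np.linalg.norm(P[0]-P[1]),np.linalg.norm(P[3]-P[2]),np.linalg.norm(P[0]-P[3]))
v=P[0]-P[1]; print('yaw',np.arctan2(-v[0],v[1])); v=P[3]-P[2]; print(np.arctan2(-v[0],v[1]))
```

```text
[ 0.6116 -0.27    0.015 ]
[ 0.6022 -0.5019  0.015 ]
[ 0.4567 -0.4968  0.015 ]
[ 0.4645 -0.2645  0.015 ]
ctr [ 0.53376136 -0.38331263  0.015     ] 0.23200748995062517 0.23248082159211172 0.14713258544668437
yaw -0.0402057876414769
-0.033858054967023016
```

Emit:
drive_tool:
  deltas:
    - [[0.021,-0.034,0],0.01]
    - [[0.019,-0.033,0],0.01]
    - [[-0.004,0,-0.03],0]

```text
time_s: 51.7
eef_pos: [0.5028, -0.4502, 0.052]
eef_rot: [-0.001, 0.998, -0.017, 0.054]
wrist_force: [0.7, -0.8, 0.2]
opening: 0.181
```

Run:
```python
from fit import *
wait(3); st(); shot('wrist','w44.png')
```

```text
t 51.85 p [ 0.4968 -0.4413  0.0441] a -0.0346 F [-0.   0.5 -2. ] T [-0.02  0.15 -0.05] op 0.186
  toolz [ 0.097   0.0159 -0.9952]
```

View pics/w44.png

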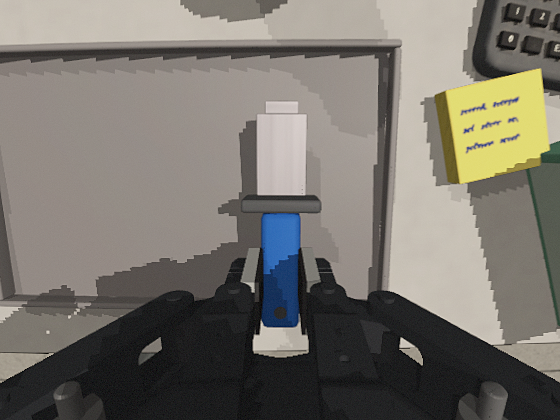

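Emit:
drive_tool:
  deltas:
    - [[0.01,-0.014,-0.008],0]
    - [[-0.002,0,-0.012],0]

```text
time_s: 52.1
eef_pos: [0.5081, -0.4563, 0.0301]
eef_rot: [-0.005, 0.999, -0.016, 0.051]
wrist_force: [0.6, -1.0, 0.1]
opening: 0.185
```

Run:
```python
from fit import *
wait(3); st()
```

```text
t 52.25 p [ 0.5055 -0.4532  0.0272] a -0.0323 F [-0.4  0.4 -1.4] T [ 0.03  0.09 -0.05] op 0.186
  toolz [ 0.0981  0.0151 -0.9951]
```

Emit:
drive_tool:
  deltas:
    - [[-0.001,0,-0.009],0]

```text
time_s: 52.35
eef_pos: [0.5053, -0.4538, 0.02]
eef_rot: [-0.007, 0.999, -0.016, 0.05]
wrist_force: [1.0, -0.5, -0.6]
opening: 0.184
```

Run:
```python
from fit import *
wait(2); st()
```

```text
t 52.45 p [ 0.5048 -0.4533  0.0187] a -0.0323 F [ 0.6 -0.5  0.7] T [-0.18 -0.03 -0.04] op 0.184
  toolz [ 0.0992  0.014  -0.995 ]
```

Emit:
drive_tool:
  deltas:
    - [[0,0,-0.003],0]

```text
time_s: 52.55
eef_pos: [0.5049, -0.4534, 0.0184]
eef_rot: [-0.008, 0.999, -0.016, 0.05]
wrist_force: [-13.2, 10.7, 34.2]
opening: 0.183
```

Run:
```python
from fit import *
wait(2); st()
```

```text
t 52.65 p [ 0.5049 -0.4534  0.0185] a -0.0317 F [-7.   6.1 18.9] T [1.11 0.93 0.11] op 0.184
  toolz [ 0.0992  0.0138 -0.995 ]
```

Emit:
drive_tool:
  deltas:
    - [[0,0,0],0]
  gripper: 0.35

```text
time_s: 52.75
eef_pos: [0.5048, -0.4534, 0.0194]
eef_rot: [-0.008, 0.999, -0.016, 0.05]
wrist_force: [-0.0, -0.4, -0.3]
opening: 0.336
```

Run:
```python
from fit import *
wait(3); st()
```

```text
t 52.9 p [ 0.5048 -0.4534  0.0186] a -0.0317 F [ 0.3 -0.4 -0.2] T [ 0.02  0.1  -0.  ] op 0.345
  toolz [ 0.0994  0.0136 -0.995 ]
```

Emit:
drive_tool:
  deltas:
    - [[0,0,0.03],0]
    - [[-0.02,0.02,0.04],0]

```text
time_s: 53.1
eef_pos: [0.4823, -0.4307, 0.0825]
eef_rot: [-0.012, 0.999, -0.016, 0.046]
wrist_force: [0.5, -0.9, 0.8]
opening: 0.35
```

Run:
```python
from fit import *
wait(3); st(); c=shot('wrist','w45.png'); fit(c,'blue',(.505,-.4534),base=.003,yaw0=-.03)
```

```text
t 53.25 p [ 0.4826 -0.4305  0.086 ] a -0.0321 F [ 1.5 -0.2  0.4] T [-0.05  0.05  0.01] op 0.35
  toolz [ 0.0958  0.0183 -0.9952]
blue [ 0.504  -0.4533 -0.0216] IoU 0.906
```

View pics/w45.png

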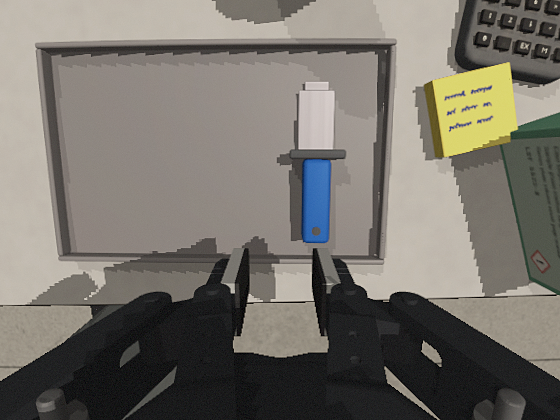

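Blue lies flat in the tray. On the way to green I'll take out the pitch tilt again with a push on the stand front.

Emit:
drive_tool:
  deltas:
    - [[-0.005,0.049,0],-0.02]
    - [[-0.005,0.049,0],-0.02]
    - [[0,0.049,0],-0.02]
    - [[0,0.049,0],-0.02]
    - [[0,0.049,0],-0.02]
    - [[0,0.049,0],-0.02]
    - [[0,0.049,0],-0.02]
    - [[0.01,0.048,0],-0.02]
    - [[0.02,0.045,-0.01],-0.02]
    - [[0.02,0.04,-0.015],-0.01]
  gripper: 0.0

```text
time_s: 54.3
eef_pos: [0.5153, 0.0516, 0.048]
eef_rot: [-0.008, 0.992, -0.121, 0.043]
wrist_force: [2.0, 0.2, 0.2]
opening: 0.001
```

Run:
```python
from fit import *
wait(3); gf('blue')
```

```text
t 54.45 p [0.5137 0.0523 0.0461] a -0.2379 F [ 0.  -0.2  0.5] T [-0.04  0.04  0.01] op 0.002
  toolz [ 0.0829  0.0073 -0.9965]
  in gap blue x -0.0618 y -0.0292 z 0.0461
```

Emit:
drive_tool:
  deltas:
    - [[0.017,0.012,-0.009],0]
    - [[0.017,0.009,-0.009],0]
    - [[0.006,0,0],0]

```text
time_s: 54.75
eef_pos: [0.5527, 0.0722, 0.0249]
eef_rot: [-0.008, 0.992, -0.119, 0.038]
wrist_force: [-1.2, -0.3, -0.7]
opening: -0.002
```

Run:
```python
from fit import *
wait(2); gf('blue')
```

```text
t 54.85 p [0.5529 0.0714 0.0258] a -0.2388 F [-0.2 -0.3  0.5] T [-0.04  0.03  0.04] op 0.001
  toolz [ 0.0787  0.0065 -0.9969]
  in gap blue x -0.0242 y -0.0072 z 0.0258
```

Emit:
drive_tool:
  deltas:
    - [[0.007,0,0],0]
    - [[0.005,0,0],0]
    - [[0.004,0,0.001],0]
    - [[0.003,0,0.001],0]
    - [[0.003,0,0.001],0]
    - [[0.003,0,0.001],0]

```text
time_s: 55.45
eef_pos: [0.5646, 0.0697, 0.0262]
eef_rot: [-0.007, 0.992, -0.12, 0.024]
wrist_force: [-6.3, -0.8, 1.9]
opening: 0.0
```

Run:
```python
from fit import *
gf('blue')
```

```text
t 55.45 p [0.5646 0.0697 0.0262] a -0.2416 F [-6.3 -0.8  1.9] T [ 0.1   1.27 -0.  ] op 0.0
  toolz [ 0.0487  0.0089 -0.9988]
  in gap blue x -0.0123 y -0.0082 z 0.0262
```

Emit:
drive_tool:
  deltas:
    - [[0.003,0,0.0005],0]
    - [[0.003,0,0.0005],0]
    - [[0.003,0,0.0005],0]
    - [[0.003,0,0.0005],0]
    - [[0.003,0,0.0005],0]
    - [[0.003,0,0.0005],0]
    - [[0.003,0,0.0005],0]
    - [[0.003,0,0.0005],0]
    - [[0.003,0,0.0005],0]

```text
time_s: 56.35
eef_pos: [0.5637, 0.0697, 0.0266]
eef_rot: [-0.005, 0.993, -0.12, -0.007]
wrist_force: [-10.3, -0.2, 5.3]
opening: -0.001
```

Emit:
drive_tool:
  deltas:
    - [[-0.03,0.01,0.025],0.04]
    - [[0,0.025,0.035],0.05]
    - [[0.005,0.015,0.03],0.05]
  gripper: 0.4

```text
time_s: 56.65
eef_pos: [0.5303, 0.1179, 0.111]
eef_rot: [-0.004, 0.999, -0.051, -0.017]
wrist_force: [2.1, 0.5, 0.2]
opening: 0.401
```

Run:
```python
from fit import *
wait(3); gf('green'); c=shot('wrist','w46.png'); fit(c,'green',(.545,.1328),base=.034,yaw0=-.07)
```

```text
t 56.8 p [0.5333 0.1178 0.1127] a -0.1021 F [-0.3 -0.9  0.3] T [0.03 0.02 0.02] op 0.401
  toolz [-0.0275  0.0094 -0.9996]
  in gap green x -0.0471 y -0.0144 z 0.1127
green [ 0.5438  0.1328 -0.1001] IoU 0.837
```

View pics/w46.png

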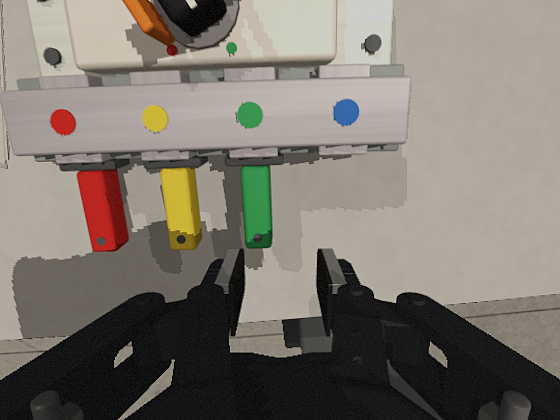

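Emit:
drive_tool:
  deltas:
    - [[0.01,0.015,-0.02],0.025]
    - [[-0.001,0,-0.025],0]

```text
time_s: 57.05
eef_pos: [0.5436, 0.1312, 0.0672]
eef_rot: [-0.004, 0.999, -0.04, -0.013]
wrist_force: [-0.3, -0.5, -1.3]
opening: 0.401
```

Run:
```python
from fit import *
wait(3); gf('green'); c=shot('wrist','w47.png')
```

```text
t 57.2 p [0.5397 0.1302 0.0648] a -0.0811 F [-0.  -0.2  0.6] T [-0.01 -0.06  0.03] op 0.4
  toolz [-0.0338  0.0077 -0.9994]
  in gap green x -0.0416 y -0.0016 z 0.0648
```

View pics/w47.png

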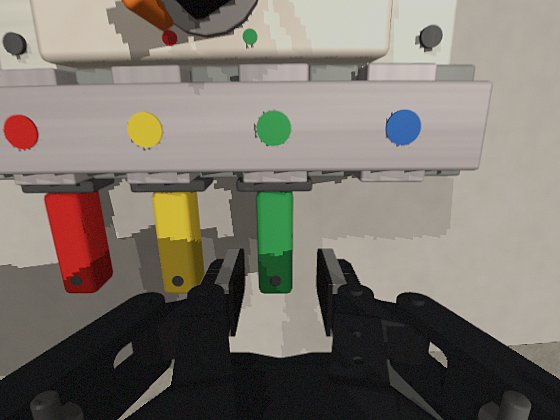

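Emit:
drive_tool:
  deltas:
    - [[0.004,0.003,-0.015],0.008]
    - [[0,0,-0.005],0]

```text
time_s: 57.45
eef_pos: [0.5467, 0.1323, 0.0482]
eef_rot: [-0.003, 0.999, -0.037, -0.014]
wrist_force: [0.1, 0.6, -0.2]
opening: 0.402
```

Run:
```python
from fit import *
wait(3); gf('green')
```

```text
t 57.6 p [0.5472 0.1324 0.0492] a -0.0748 F [ 0.2 -0.1  0.1] T [-0.03 -0.02  0.02] op 0.4
  toolz [-0.0263  0.0075 -0.9996]
  in gap green x -0.0343 y 0.0011 z 0.0492
```

Emit:
drive_tool:
  deltas:
    - [[0,0,-0.001],0]
  gripper: 0.0

```text
time_s: 57.7
eef_pos: [0.5477, 0.1322, 0.0491]
eef_rot: [-0.003, 0.999, -0.038, -0.013]
wrist_force: [-0.2, -0.2, 1.2]
opening: 0.245
```

Run:
```python
from fit import *
wait(7); gf('green')
```

```text
t 58.05 p [0.5476 0.1323 0.0488] a -0.0747 F [-2.2 -1.6  4.7] T [-0.23  0.13 -0.02] op 0.18
  toolz [-0.0254  0.0073 -0.9996]
  in gap green x -0.0339 y 0.001 z 0.0488
```

Emit:
drive_tool:
  deltas:
    - [[-0.02,0.0015,0],0]
    - [[-0.02,0.0015,0],0]
    - [[-0.02,0.001,0],0]
    - [[-0.02,-0.015,0.035],0]
    - [[-0.005,-0.048,0],0]
    - [[0,-0.049,0],0]
    - [[0,-0.049,0],0]
    - [[0,-0.049,0],0]
    - [[0,-0.049,0],0]
    - [[0,-0.049,0],0]

```text
time_s: 59.05
eef_pos: [0.4561, -0.1738, 0.0829]
eef_rot: [-0.004, 0.999, -0.031, -0.013]
wrist_force: [1.2, -0.0, -0.7]
opening: 0.182
```

Run:
```python
from fit import *
wait(2); st(); shot('wrist','w48.png')
```

```text
t 59.15 p [ 0.4571 -0.178   0.0836] a -0.0686 F [0.3 0.4 0.1] T [-0.    0.    0.04] op 0.181
  toolz [-0.0237  0.0064 -0.9997]
```

View pics/w48.png

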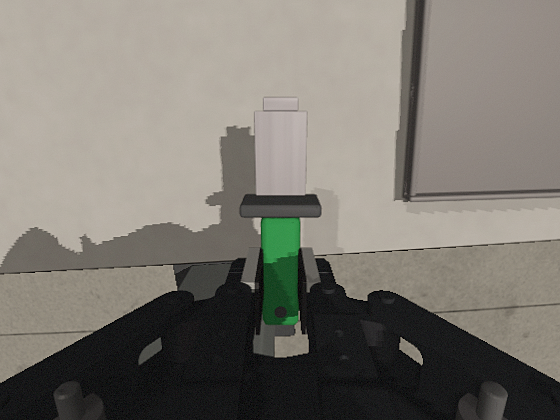

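Emit:
drive_tool:
  deltas:
    - [[0.004,-0.047,0],0.005]
    - [[0.008,-0.047,0],0.005]
    - [[0.012,-0.046,0],0.01]
    - [[0.013,-0.045,0],0.01]
    - [[0.012,-0.042,-0.01],0]
    - [[0,0,-0.02],0]

```text
time_s: 59.8
eef_pos: [0.5084, -0.4011, 0.0523]
eef_rot: [-0.005, 1.0, -0.014, -0.013]
wrist_force: [0.3, 0.6, -0.7]
opening: 0.18
```

Run:
```python
from fit import *
wait(3); st(); shot('wrist','w49.png')
```

```text
t 59.95 p [ 0.505  -0.3931  0.0485] a -0.0253 F [-0.1  0.5 -1.3] T [ 0.04  0.   -0.01] op 0.187
  toolz [-0.0337  0.0209 -0.9992]
```

View pics/w49.png

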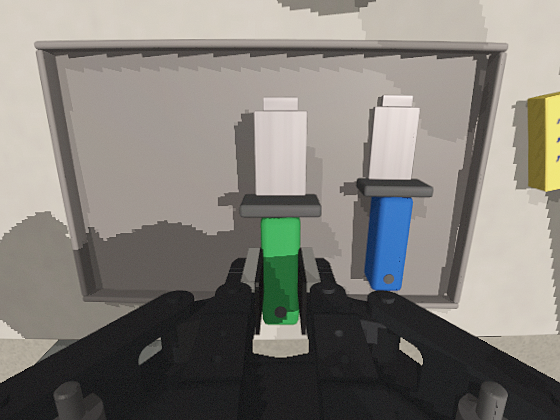

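Emit:
drive_tool:
  deltas:
    - [[0.002,-0.006,-0.012],0]
    - [[-0.001,0,-0.012],0]

```text
time_s: 60.2
eef_pos: [0.509, -0.3987, 0.0282]
eef_rot: [-0.008, 1.0, -0.011, -0.015]
wrist_force: [-0.2, 0.7, -1.1]
opening: 0.18
```

Run:
```python
from fit import *
wait(3); st()
```

```text
t 60.35 p [ 0.5077 -0.3976  0.0269] a -0.022 F [ 0.2 -0.2 -0.6] T [ 0.    0.03 -0.02] op 0.187
  toolz [-0.0315  0.0185 -0.9993]
```

Emit:
drive_tool:
  deltas:
    - [[-0.001,0,-0.0065],0]

```text
time_s: 60.45
eef_pos: [0.5075, -0.3982, 0.0215]
eef_rot: [-0.008, 1.0, -0.011, -0.015]
wrist_force: [-0.4, -0.4, 0.2]
opening: 0.193
```

Run:
```python
from fit import *
wait(2); st()
```

```text
t 60.55 p [ 0.5064 -0.3972  0.0198] a -0.0221 F [-0.7  0.2 -0. ] T [ 0.04 -0.03  0.07] op 0.187
  toolz [-0.0319  0.0191 -0.9993]
```

Emit:
drive_tool:
  deltas:
    - [[0,0,-0.0005],0]
  gripper: 0.35

```text
time_s: 60.65
eef_pos: [0.5064, -0.3974, 0.0195]
eef_rot: [-0.009, 1.0, -0.011, -0.016]
wrist_force: [-0.4, 0.0, 0.2]
opening: 0.335
```

Run:
```python
from fit import *
wait(3); st()
```

```text
t 60.8 p [ 0.5064 -0.3973  0.0195] a -0.0221 F [0.2 0.2 0.1] T [-0.02  0.03  0.02] op 0.349
  toolz [-0.0317  0.0189 -0.9993]
```

Emit:
drive_tool:
  deltas:
    - [[0,0,0.03],0]
    - [[-0.03,0.03,0.025],-0.01]

```text
time_s: 61.0
eef_pos: [0.4769, -0.369, 0.0724]
eef_rot: [-0.01, 1.0, -0.017, -0.016]
wrist_force: [0.5, -0.1, 1.0]
opening: 0.351
```

Run:
```python
from fit import *
wait(1); st(); c=shot('wrist','w50.png'); fit(c,'green',(.505,-.3976),base=.004,yaw0=-.03)
```

```text
t 61.05 p [ 0.4707 -0.3608  0.0727] a -0.0323 F [-0.7  3.3 -1.2] T [ 0.05 -0.02 -0.  ] op 0.347
  toolz [-0.0399  0.0284 -0.9988]
green [ 0.504  -0.3968  0.0063] IoU 0.862
```

View pics/w50.png

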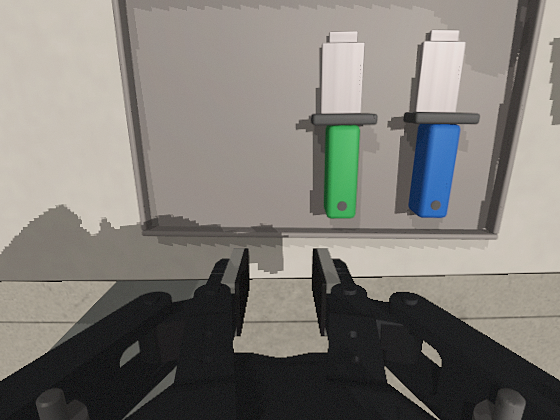

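Green is in the tray. Next is yellow.

Emit:
drive_tool:
  deltas:
    - [[-0.01,0.048,0.005],0]
    - [[0,0.049,0.005],0]
    - [[0,0.049,0.005],0]
    - [[0,0.049,0.005],0]
    - [[0,0.049,0.005],0]
    - [[0,0.049,0.005],0]
    - [[0,0.049,0],-0.01]
    - [[0,0.049,0],-0.01]
    - [[0,0.049,0],-0.01]
    - [[0.02,0.045,0],-0.01]
  gripper: 0.4

```text
time_s: 62.1
eef_pos: [0.4809, 0.1253, 0.1055]
eef_rot: [-0.011, 0.999, -0.042, -0.014]
wrist_force: [2.2, -0.2, 0.5]
opening: 0.399
```

Emit:
drive_tool:
  deltas:
    - [[0.03,0.035,0],0]
    - [[0.03,0.02,0],0]

```text
time_s: 62.3
eef_pos: [0.541, 0.1865, 0.1062]
eef_rot: [-0.011, 0.999, -0.04, -0.014]
wrist_force: [0.4, -0.6, 0.5]
opening: 0.398
```

Run:
```python
from fit import *
wait(3); gf('yellow'); c=shot('wrist','w51.png'); fit(c,'yellow',(.55,.183),base=.034,yaw0=-.07)
```

```text
t 62.45 p [0.5418 0.1847 0.1058] a -0.0812 F [-0.3 -0.2  0.1] T [-0.02  0.01 -0.01] op 0.399
  toolz [-0.0263  0.0234 -0.9994]
  in gap yellow x -0.0435 y 0.0009 z 0.1058
yellow [ 0.5467  0.1831 -0.0736] IoU 0.87
```

View pics/w51.png

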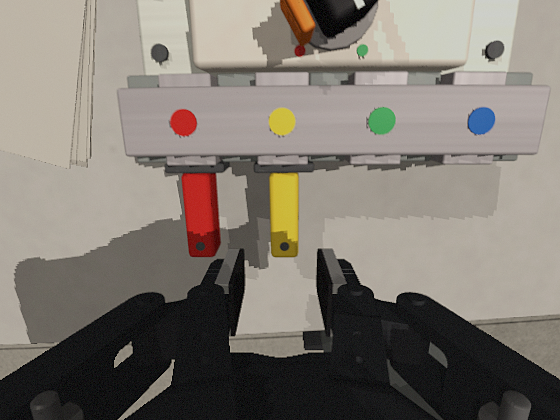

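Emit:
drive_tool:
  deltas:
    - [[0.004,-0.0015,-0.02],0.008]
    - [[0,0,-0.025],0]

```text
time_s: 62.7
eef_pos: [0.5463, 0.1811, 0.063]
eef_rot: [-0.011, 0.999, -0.037, -0.011]
wrist_force: [-0.2, -0.3, -0.4]
opening: 0.402
```

Run:
```python
from fit import *
wait(3); gf('yellow'); c=shot('wrist','w52.png')
```

```text
t 62.85 p [0.5436 0.1809 0.0612] a -0.0753 F [ 0.4 -0.   1.3] T [-0.01  0.02 -0.02] op 0.401
  toolz [-0.0286  0.0226 -0.9993]
  in gap yellow x -0.0414 y -0.0028 z 0.0612
```

View pics/w52.png

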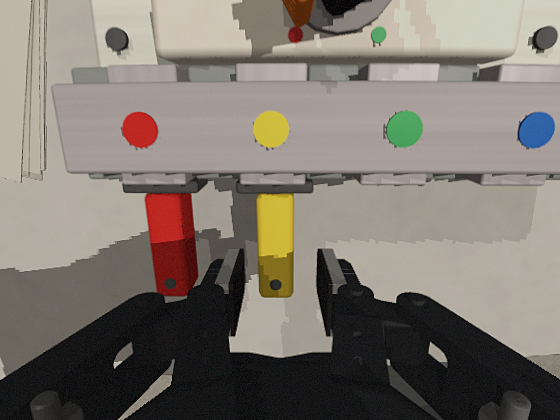

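Emit:
drive_tool:
  deltas:
    - [[0.004,0.002,-0.012],0]
    - [[0,0.0005,-0.003],0]

```text
time_s: 63.1
eef_pos: [0.5508, 0.1833, 0.0497]
eef_rot: [-0.011, 0.999, -0.038, -0.011]
wrist_force: [0.1, 0.2, -0.6]
opening: 0.398
```

Run:
```python
from fit import *
wait(3); gf('yellow')
```

```text
t 63.25 p [0.551  0.1835 0.0503] a -0.0757 F [-0.  -0.3 -0.1] T [ 0.02 -0.04  0.01] op 0.402
  toolz [-0.0208  0.0234 -0.9995]
  in gap yellow x -0.0343 y 0.0004 z 0.0503
```

Emit:
drive_tool:
  deltas:
    - [[0,0,-0.001],0]
  gripper: 0.0

```text
time_s: 63.35
eef_pos: [0.5513, 0.1836, 0.0497]
eef_rot: [-0.011, 0.999, -0.038, -0.01]
wrist_force: [0.0, 0.6, 0.0]
opening: 0.248
```

Run:
```python
from fit import *
wait(7); gf('yellow')
```

```text
t 63.7 p [0.5512 0.1836 0.0496] a -0.0756 F [-0.6  0.5  4. ] T [-0.06  0.11  0.02] op 0.186
  toolz [-0.0203  0.0235 -0.9995]
  in gap yellow x -0.0341 y 0.0004 z 0.0496
```

Emit:
drive_tool:
  deltas:
    - [[-0.02,0.0015,0],0]
    - [[-0.02,0.0015,0],0]
    - [[-0.02,0.001,0],0]
    - [[-0.02,-0.015,0.035],0]
    - [[-0.01,-0.047,0],0]
    - [[0,-0.049,0],0]
    - [[0,-0.049,0],0]
    - [[0,-0.049,0],0]
    - [[0,-0.049,0],0]
    - [[0,-0.049,0],0]

```text
time_s: 64.7
eef_pos: [0.4542, -0.1222, 0.0836]
eef_rot: [-0.012, 0.999, -0.032, -0.011]
wrist_force: [0.8, -0.3, -0.2]
opening: 0.182
```

Run:
```python
from fit import *
wait(2); st(); shot('wrist','w53.png')
```

```text
t 64.8 p [ 0.4553 -0.1264  0.0842] a -0.07 F [ 0.6  0.5 -0.6] T [ 0.04  0.03 -0.01] op 0.183
  toolz [-0.0194  0.0212 -0.9996]
```

View pics/w53.png

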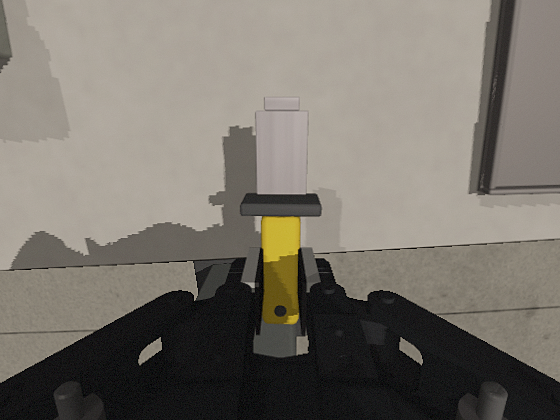

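Emit:
drive_tool:
  deltas:
    - [[0.005,-0.047,0],0.005]
    - [[0.009,-0.047,0],0.005]
    - [[0.012,-0.046,0],0.01]
    - [[0.014,-0.045,0],0.01]
    - [[0.013,-0.043,-0.01],0]
    - [[0,0,-0.02],0]

```text
time_s: 65.45
eef_pos: [0.5107, -0.3513, 0.0536]
eef_rot: [-0.012, 1.0, -0.014, -0.011]
wrist_force: [0.5, -0.1, -0.3]
opening: 0.185
```

Run:
```python
from fit import *
wait(3); st(); shot('wrist','w54.png')
```

```text
t 65.6 p [ 0.5067 -0.3432  0.0499] a -0.026 F [ 0.4 -0.4 -1.5] T [-0.07  0.01  0.01] op 0.183
  toolz [-0.03    0.0341 -0.999 ]
```

View pics/w54.png

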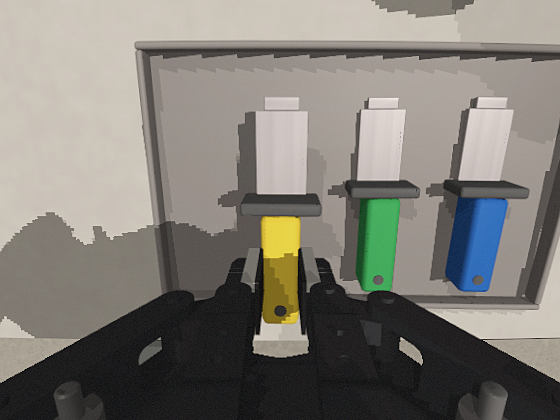

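Emit:
drive_tool:
  deltas:
    - [[0.001,-0.003,-0.012],0]
    - [[-0.001,0,-0.012],0]

```text
time_s: 65.85
eef_pos: [0.5095, -0.3453, 0.0292]
eef_rot: [-0.014, 1.0, -0.011, -0.013]
wrist_force: [0.4, 0.2, -0.8]
opening: 0.181
```

Run:
```python
from fit import *
wait(3); st()
```

```text
t 66.0 p [ 0.5083 -0.3447  0.0282] a -0.0228 F [ 0.2  0.5 -0.7] T [-0.    0.    0.04] op 0.183
  toolz [-0.0276  0.0317 -0.9991]
```

Emit:
drive_tool:
  deltas:
    - [[-0.001,0,-0.007],0]

```text
time_s: 66.1
eef_pos: [0.5083, -0.3453, 0.0222]
eef_rot: [-0.015, 1.0, -0.011, -0.013]
wrist_force: [-0.2, -0.2, -0.8]
opening: 0.187
```

Run:
```python
from fit import *
wait(3); st()
```

```text
t 66.25 p [ 0.507  -0.3444  0.0208] a -0.0229 F [-0.8 -0.2 -0.9] T [-0.07  0.03 -0.01] op 0.183
  toolz [-0.0282  0.0323 -0.9991]
```

Emit:
drive_tool:
  deltas:
    - [[0,0,-0.001],0]
  gripper: 0.35

```text
time_s: 66.35
eef_pos: [0.5073, -0.3447, 0.0202]
eef_rot: [-0.016, 1.0, -0.011, -0.014]
wrist_force: [-0.6, 0.1, -0.3]
opening: 0.335
```

Run:
```python
from fit import *
wait(3); st()
```

```text
t 66.5 p [ 0.5072 -0.3446  0.02  ] a -0.023 F [-0.2  0.  -0.3] T [-0.03 -0.02  0.05] op 0.351
  toolz [-0.0278  0.032  -0.9991]
```

Emit:
drive_tool:
  deltas:
    - [[0,0,0.03],0]
    - [[-0.03,0.03,0.025],-0.01]

```text
time_s: 66.7
eef_pos: [0.4778, -0.3166, 0.0734]
eef_rot: [-0.016, 1.0, -0.017, -0.014]
wrist_force: [0.6, 0.1, 2.4]
opening: 0.349
```

Run:
```python
from fit import *
wait(1); st(); c=shot('wrist','w55.png'); fit(c,'yellow',(.505,-.344),base=.004,yaw0=-.03)
```

```text
t 66.75 p [ 0.4716 -0.3085  0.0738] a -0.0332 F [-0.1  3.  -1.8] T [ 0.04 -0.05 -0.01] op 0.347
  toolz [-0.0355  0.0405 -0.9985]
yellow [ 0.5053 -0.3443 -0.0019] IoU 0.895
```

View pics/w55.png

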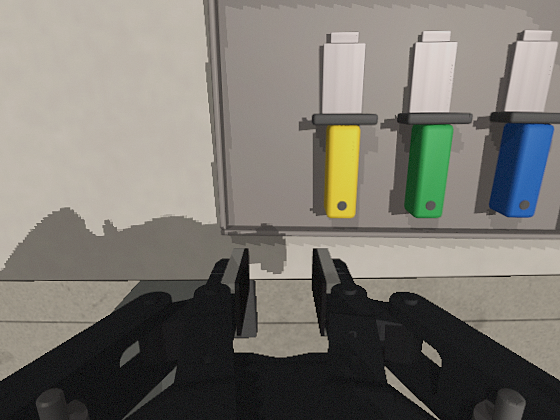

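Yellow is in the tray; red is the last one.

Emit:
drive_tool:
  deltas:
    - [[-0.01,0.048,0.005],0]
    - [[0,0.049,0.005],0]
    - [[0,0.049,0.005],0]
    - [[0,0.049,0.005],0]
    - [[0,0.049,0.005],0]
    - [[0,0.049,0.005],0]
    - [[0,0.049,0],-0.01]
    - [[0,0.049,0],-0.01]
    - [[0,0.049,0],-0.01]
    - [[0.01,0.048,0],-0.01]
  gripper: 0.4

```text
time_s: 67.8
eef_pos: [0.4738, 0.1806, 0.1073]
eef_rot: [-0.017, 0.999, -0.043, -0.011]
wrist_force: [0.7, -0.8, -0.1]
opening: 0.398
```

Emit:
drive_tool:
  deltas:
    - [[0.03,0.035,0],0]
    - [[0.04,0.02,0],0]

```text
time_s: 68.0
eef_pos: [0.5417, 0.2423, 0.1075]
eef_rot: [-0.017, 0.999, -0.04, -0.011]
wrist_force: [0.8, -1.1, -0.2]
opening: 0.4
```

Run:
```python
from fit import *
wait(3); gf('red'); c=shot('wrist','w56.png'); fit(c,'red',(.5535,.236),base=.034,yaw0=-.07)
```

```text
t 68.15 p [0.5436 0.2402 0.1067] a -0.0818 F [-0.1  0.9  0.6] T [-0.03 -0.02 -0.  ] op 0.396
  toolz [-0.0204  0.0353 -0.9992]
  in gap red x -0.0457 y 0.0044 z 0.1067
red [ 0.5504  0.2367 -0.066 ] IoU 0.869
```

View pics/w56.png

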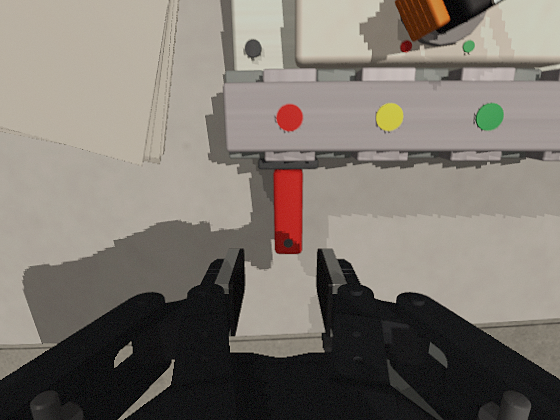

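Emit:
drive_tool:
  deltas:
    - [[0.007,-0.003,-0.02],0.008]
    - [[0,0,-0.025],0]

```text
time_s: 68.4
eef_pos: [0.551, 0.2357, 0.0645]
eef_rot: [-0.018, 0.999, -0.037, -0.009]
wrist_force: [-0.6, -0.2, 0.1]
opening: 0.4
```

Run:
```python
from fit import *
wait(3); gf('red'); c=shot('wrist','w57.png')
```

```text
t 68.55 p [0.548  0.2354 0.0625] a -0.0751 F [-0.2  0.2 -0.2] T [-0.02 -0.05 -0.01] op 0.397
  toolz [-0.0227  0.0347 -0.9991]
  in gap red x -0.041 y -0.0001 z 0.0625
```

View pics/w57.png

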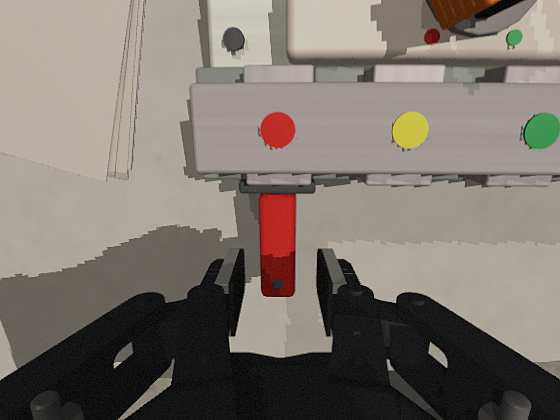

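Emit:
drive_tool:
  deltas:
    - [[0.003,0.001,-0.012],0]
    - [[0,0,-0.004],0]

```text
time_s: 68.8
eef_pos: [0.5541, 0.2367, 0.0504]
eef_rot: [-0.018, 0.999, -0.038, -0.008]
wrist_force: [-0.5, 0.9, 0.5]
opening: 0.4
```

Emit:
drive_tool:
  deltas:
    - [[0,0,-0.001],0]
  gripper: 0.0

```text
time_s: 68.9
eef_pos: [0.5543, 0.2367, 0.0496]
eef_rot: [-0.018, 0.999, -0.038, -0.008]
wrist_force: [-0.5, 0.8, -0.0]
opening: 0.239
```

Run:
```python
from fit import *
wait(8); gf('red')
```

```text
t 69.3 p [0.5543 0.2367 0.0497] a -0.0754 F [-0.5 -0.4  1.5] T [-0.09  0.02 -0.02] op 0.182
  toolz [-0.0144  0.0362 -0.9992]
  in gap red x -0.0348 y 0.0017 z 0.0497
```

Emit:
drive_tool:
  deltas:
    - [[-0.02,0.0015,0],0]
    - [[-0.02,0.0015,0],0]
    - [[-0.02,0.001,0],0]
    - [[-0.02,-0.015,0.035],0]
    - [[-0.01,-0.047,0],0]
    - [[0,-0.049,0],0]
    - [[0,-0.049,0],0]
    - [[0,-0.049,0],0]
    - [[0,-0.049,0],0]
    - [[0,-0.049,0],0]

```text
time_s: 70.3
eef_pos: [0.4585, -0.0687, 0.0857]
eef_rot: [-0.019, 0.999, -0.031, -0.007]
wrist_force: [0.6, -0.1, -1.1]
opening: 0.18
```

Run:
```python
from fit import *
wait(2); st(); shot('wrist','w58.png')
```

```text
t 70.4 p [ 0.4597 -0.0727  0.0862] a -0.0699 F [ 0.1  0.5 -1.3] T [-0.03  0.03  0.01] op 0.185
  toolz [-0.0107  0.035  -0.9993]
```

View pics/w58.png

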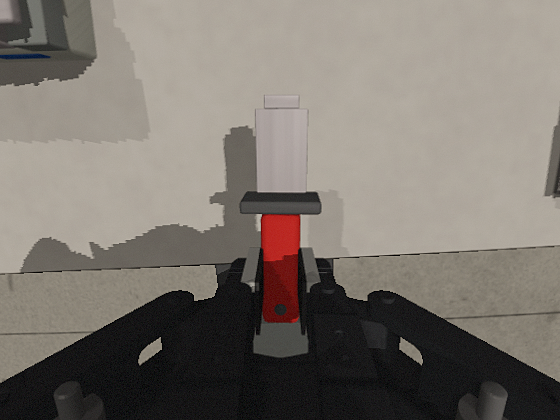

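Emit:
drive_tool:
  deltas:
    - [[0.005,-0.048,0],0.005]
    - [[0.009,-0.048,0],0.005]
    - [[0.012,-0.048,0],0.01]
    - [[0.014,-0.047,0],0.01]
    - [[0.01,-0.045,-0.01],0]
    - [[0,0,-0.02],0]

```text
time_s: 71.05
eef_pos: [0.513, -0.3054, 0.0572]
eef_rot: [-0.018, 1.0, -0.014, -0.005]
wrist_force: [-0.4, 1.0, -0.4]
opening: 0.186
```

Run:
```python
from fit import *
wait(3); st(); shot('wrist','w59.png')
```

```text
t 71.2 p [ 0.5091 -0.2974  0.0536] a -0.0243 F [-0.1  0.6 -0.2] T [ 0.04  0.06 -0.02] op 0.186
  toolz [-0.0191  0.0457 -0.9988]
```

View pics/w59.png

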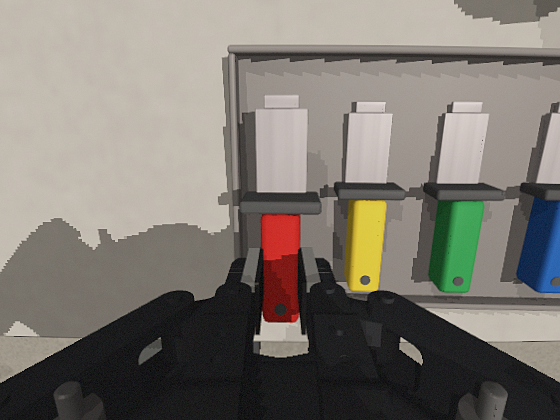

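Emit:
drive_tool:
  deltas:
    - [[0.001,-0.003,-0.014],0]
    - [[-0.001,0,-0.013],0]

```text
time_s: 71.45
eef_pos: [0.512, -0.2992, 0.0297]
eef_rot: [-0.02, 1.0, -0.01, -0.007]
wrist_force: [0.3, 0.2, -1.4]
opening: 0.184
```

Run:
```python
from fit import *
wait(3); st()
```

```text
t 71.6 p [ 0.5107 -0.2987  0.0287] a -0.0207 F [ 0.2 -0.5 -0.1] T [0.01 0.01 0.05] op 0.183
  toolz [-0.0165  0.0434 -0.9989]
```

Emit:
drive_tool:
  deltas:
    - [[-0.001,0,-0.007],0]

```text
time_s: 71.7
eef_pos: [0.5107, -0.2992, 0.0227]
eef_rot: [-0.021, 1.0, -0.01, -0.008]
wrist_force: [-0.0, -0.4, -1.5]
opening: 0.188
```

Run:
```python
from fit import *
wait(3); st()
```

```text
t 71.85 p [ 0.5093 -0.2983  0.0212] a -0.0207 F [-0.6 -0.5 -1.1] T [-0.03  0.05  0.02] op 0.185
  toolz [-0.0174  0.0441 -0.9989]
```

Emit:
drive_tool:
  deltas:
    - [[0,0,-0.001],0]
  gripper: 0.33

```text
time_s: 71.95
eef_pos: [0.5096, -0.2986, 0.0206]
eef_rot: [-0.022, 1.0, -0.01, -0.009]
wrist_force: [-0.2, 0.2, 0.2]
opening: 0.322
```

Run:
```python
from fit import *
wait(3); st()
```

```text
t 72.1 p [ 0.5095 -0.2985  0.0205] a -0.0208 F [0.3 0.6 0.6] T [-0.05  0.01 -0.03] op 0.329
  toolz [-0.0169  0.0438 -0.9989]
```

Emit:
drive_tool:
  deltas:
    - [[0,0,0.03],0]
    - [[-0.03,-0.02,0.04],-0.01]

```text
time_s: 72.3
eef_pos: [0.4793, -0.3136, 0.0853]
eef_rot: [-0.026, 1.0, -0.014, -0.012]
wrist_force: [-0.1, -1.2, -0.3]
opening: 0.333
```

Run:
```python
from fit import *
wait(3); st(); c=shot('wrist','w60.png')
for n,y in [('red',-.298),('yellow',-.344),('green',-.397),('blue',-.453)]: fit(c,n,(.505,y),base=.004,yaw0=-.03)
```

```text
t 72.45 p [ 0.4789 -0.3181  0.0887] a -0.0331 F [-0.2 -0.4 -0.4] T [ 0.03 -0.03 -0.02] op 0.329
  toolz [-0.0182  0.045  -0.9988]
red [ 0.5084 -0.2983 -0.0244] IoU 0.892
yellow [ 0.5049 -0.3443 -0.0102] IoU 0.906
green [ 0.5039 -0.3969  0.0373] IoU 0.83
blue [ 0.5034 -0.4519 -0.0241] IoU 0.837
```

View pics/w60.png

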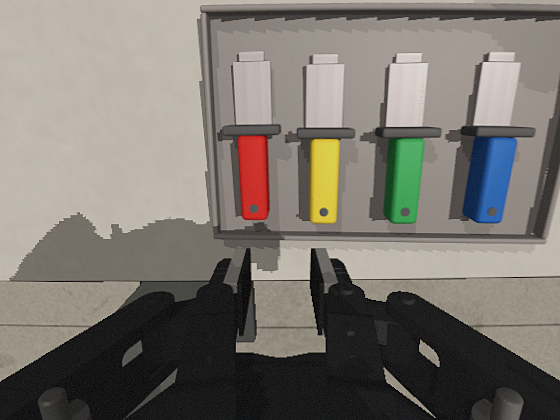

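All four lie flat side by side in the tray. Now I lock the empty clamp.

Emit:
drive_tool:
  deltas:
    - [[-0.01,0.048,0.008],0]
    - [[-0.005,0.049,0.008],0]
    - [[0,0.049,0.008],0]
    - [[0,0.049,0.008],0]
    - [[0,0.049,0.008],0.05]
    - [[0,0.049,0.008],0.05]
    - [[0.02,0.045,0.005],0.05]
    - [[0.03,0.038,0.005],0.05]
    - [[0.035,0.035,0],0.05]
    - [[0.035,0.03,0],0.05]
  gripper: 0.78

```text
time_s: 73.5
eef_pos: [0.574, 0.1364, 0.1344]
eef_rot: [-0.025, 0.99, 0.137, -0.023]
wrist_force: [0.6, -0.6, 0.9]
opening: 0.779
```

Run:
```python
from fit import *
wait(2); st()
```

```text
t 73.6 p [0.576  0.1379 0.1334] a 0.2761 F [-0.6 -0.2 -0.4] T [-0.07 -0.03 -0.01] op 0.777
  toolz [-0.0505  0.0452 -0.9977]
```

Emit:
drive_tool:
  deltas:
    - [[0.03,0.004,0.003],0.045]
    - [[0.03,0.004,0],0.045]
    - [[0.028,0.003,0],0.045]

```text
time_s: 73.9
eef_pos: [0.6591, 0.1524, 0.1295]
eef_rot: [-0.025, 0.977, 0.208, -0.031]
wrist_force: [0.4, -0.5, 0.8]
opening: 0.777
```

Run:
```python
from fit import *
wait(3); st(); c=shot('wrist','w61.png'); f=c['frame'][:,:,::-1]
cv2.imwrite('pics/w61z.png',cv2.resize(f[150:300,180:380],(800,600),interpolation=cv2.INTER_CUBIC))
```

```text
t 74.05 p [0.6593 0.1518 0.1293] a 0.4169 F [-0.2  0.3 -0.8] T [-0.02 -0.07 -0.03] op 0.783
  toolz [-0.0703  0.0363 -0.9969]
```

View pics/w61z.png

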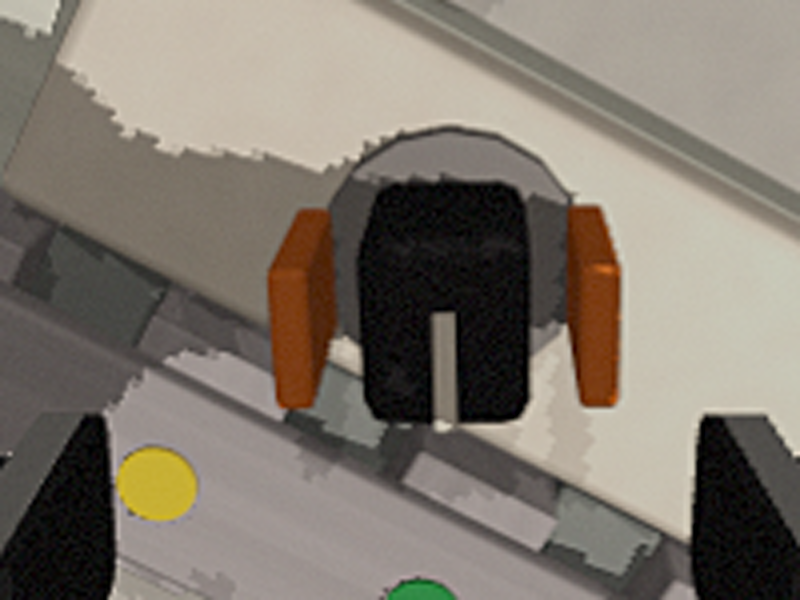

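Emit:
drive_tool:
  deltas:
    - [[0.002,-0.002,-0.015],0]
    - [[0,0,-0.02],0]

```text
time_s: 74.3
eef_pos: [0.6604, 0.1496, 0.0956]
eef_rot: [-0.025, 0.978, 0.206, -0.029]
wrist_force: [0.4, -0.2, -0.1]
opening: 0.778
```

Run:
```python
from fit import *
wait(3); st()
```

```text
t 74.45 p [0.6584 0.1496 0.0936] a 0.4158 F [-0.   1.1 -0.5] T [ 0.01 -0.03  0.05] op 0.776
  toolz [-0.0726  0.0364 -0.9967]
```

Emit:
drive_tool:
  deltas:
    - [[0.001,0,-0.012],0]
    - [[0,0,-0.01],0]

```text
time_s: 74.65
eef_pos: [0.6605, 0.1495, 0.0732]
eef_rot: [-0.025, 0.978, 0.206, -0.03]
wrist_force: [-1.1, 0.3, -0.2]
opening: 0.777
```

Run:
```python
from fit import *
wait(3); st(); shot('wrist','w62.png')
```

```text
t 74.8 p [0.6603 0.1496 0.073 ] a 0.4156 F [-0.9 -0.2 -0.1] T [-0.02 -0.05 -0.03] op 0.78
  toolz [-0.0697  0.0366 -0.9969]
```

View pics/w62.png

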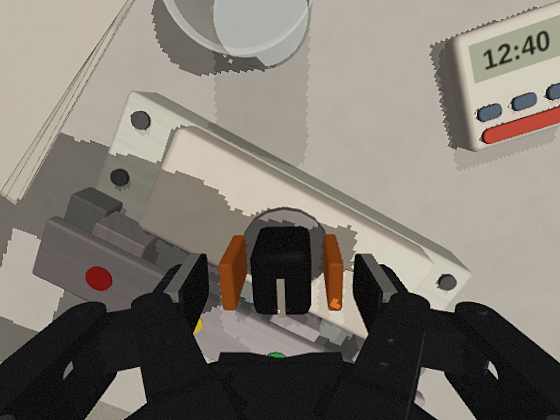

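Emit:
drive_tool:
  deltas:
    - [[0.002,0,-0.003],0]
  gripper: 0.0

```text
time_s: 74.95
eef_pos: [0.6635, 0.1497, 0.0717]
eef_rot: [-0.025, 0.978, 0.206, -0.029]
wrist_force: [0.3, 0.4, 0.2]
opening: 0.626
```

Run:
```python
from fit import *
wait(10); st(); shot('wrist','w63.png')
```

```text
t 75.45 p [0.6637 0.1498 0.0725] a 0.416 F [-1.1 -0.5  6.7] T [-0.25  0.23 -0.02] op 0.425
  toolz [-0.0664  0.0365 -0.9971]
```

View pics/w63.png

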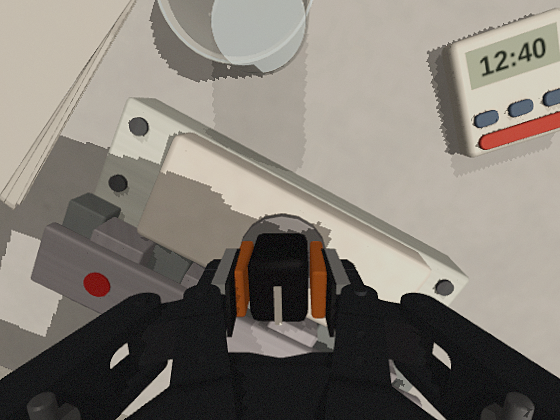

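Emit:
drive_tool:
  deltas:
    - [[0,0,0],-0.12]
    - [[0,0,0],-0.12]
    - [[0,0,0],-0.12]
    - [[0,0,0],-0.12]
    - [[0,0,0],-0.12]
    - [[0,0,0],-0.12]
    - [[0,0,0],-0.12]
    - [[0,0,0],-0.1]

```text
time_s: 76.3
eef_pos: [0.664, 0.1496, 0.0726]
eef_rot: [-0.034, 0.961, -0.275, -0.014]
wrist_force: [0.6, -0.1, -0.5]
opening: 0.429
```

Emit:
drive_tool:
  deltas:
    - [[0,0,0],-0.04]
    - [[0,0,0],-0.04]
    - [[0,0,0],-0.02]

```text
time_s: 76.6
eef_pos: [0.6641, 0.1495, 0.0725]
eef_rot: [-0.034, 0.945, -0.324, -0.012]
wrist_force: [0.6, 1.3, -3.0]
opening: 0.429
```

Run:
```python
from fit import *
st()
```

```text
t 76.6 p [0.6641 0.1495 0.0725] a -0.6606 F [ 0.6  1.3 -3. ] T [-0.37 -0.16  1.61] op 0.429
  toolz [-3.000e-04  7.190e-02 -9.974e-01]
```

At the stop with 1.6 N·m. I'll release, rise and verify.

Emit:
drive_tool:
  deltas:
    - [[0,0,0],0]
  gripper: 0.78

```text
time_s: 76.7
eef_pos: [0.6638, 0.1495, 0.0718]
eef_rot: [-0.034, 0.945, -0.324, -0.012]
wrist_force: [-0.3, 0.7, -4.2]
opening: 0.582
```

Run:
```python
from fit import *
wait(7); st()
```

```text
t 77.05 p [0.6645 0.1495 0.073 ] a -0.6608 F [ 0.9 -0.5 -1.3] T [-0.03  0.03  0.03] op 0.779
  toolz [ 3.000e-04  7.210e-02 -9.974e-01]
```

Emit:
drive_tool:
  deltas:
    - [[0,0,0.04],0]
    - [[0,0,0.04],0]
    - [[-0.02,-0.005,0.03],0.08]

```text
time_s: 77.35
eef_pos: [0.6409, 0.144, 0.1797]
eef_rot: [-0.032, 0.957, -0.286, -0.018]
wrist_force: [-0.6, -0.6, -0.3]
opening: 0.781
```

Run:
```python
from fit import *
wait(4); st(); c=shot('wrist','w64.png'); f=c['frame'][:,:,::-1]
cv2.imwrite('pics/w64z.png',cv2.resize(f[130:310,160:400],(800,600),interpolation=cv2.INTER_CUBIC))
```

```text
t 77.55 p [0.6399 0.144  0.1787] a -0.5827 F [-0.5  0.1 -0.3] T [-0.05  0.03  0.01] op 0.783
  toolz [-0.0166  0.0708 -0.9974]
```

View pics/w64z.png

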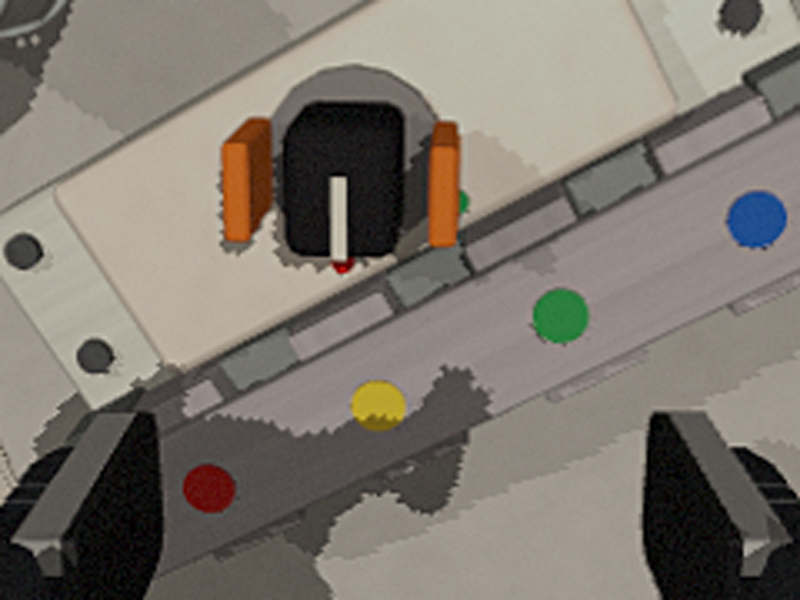

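The white line points at the red dot at (343,262) and both tabs are out. I'll measure that and make a final check of the tray and bystanders.

Run:
```python
from fit import *
c=camera('wrist'); k=240/800
l=px2w(c,160+222*k,130+190*k,.098); r=px2w(c,160+460*k,130+185*k,.098)
print(np.linalg.norm(l-r),'knob',np.arctan2(-(l-r)[0],(l-r)[1])+.597)
t=shot('top'); f=t['frame'][:,:,::-1]; 
cv2.imwrite('pics/t6.png',f); cv2.imwrite('pics/t6z.png',cv2.resize(f[170:290,350:510],(800,600),interpolation=cv2.INTER_CUBIC))
for n,y in [('red',-.298),('yellow',-.344),('green',-.397),('blue',-.453)]: fit(t,n,(.505,y),base=.004,yaw0=-.03)
```

```text
0.04992016368028621 knob 0.04643080856763304
red [ 0.5114 -0.2987 -0.0293] IoU 0.821
yellow [ 0.506  -0.3463 -0.0237] IoU 0.879
green [ 0.5051 -0.3993 -0.0462] IoU 0.694
blue [ 0.5035 -0.4557  0.0607] IoU 0.747
```

View pics/t6.png

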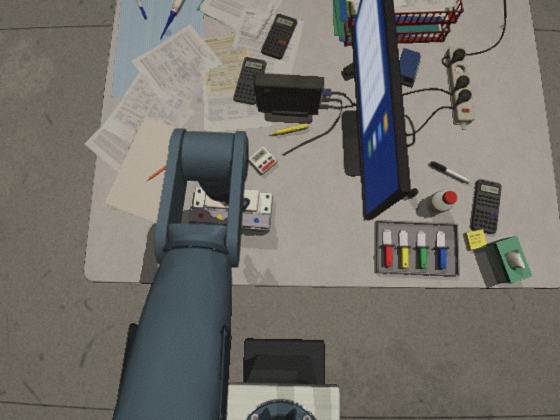

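View pics/t6z.png

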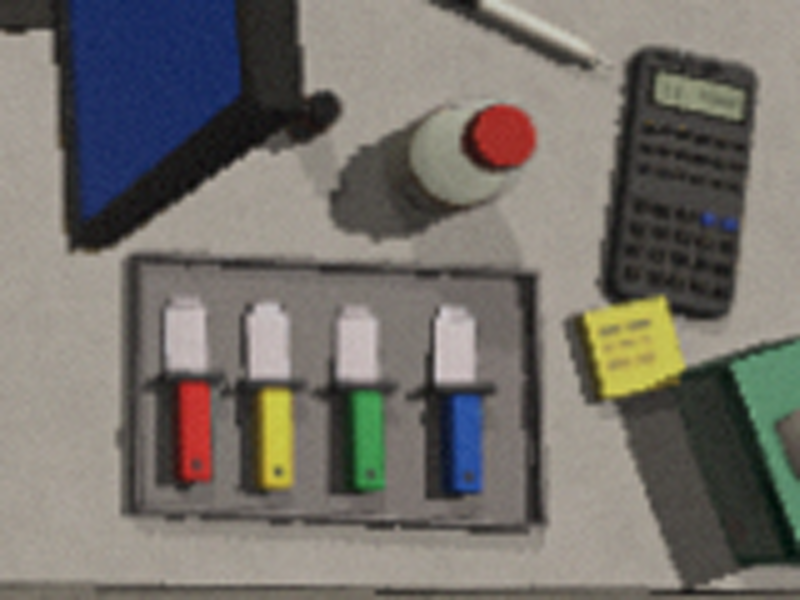

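Run:
```python
from fit import *
wait(4); st(); print(hand_in())
```

```text
t 77.9 p [0.6391 0.144  0.1761] a -0.5822 F [-0.4 -0.4  0.2] T [-0.05 -0.02  0.04] op 0.776
  toolz [-0.021   0.0707 -0.9973]
the job is handed in; nothing more can be done
None
```

The clamp is gauged and locked empty, all four blades are in the tray, and I handed the job in at about 78 s of the 210 s allowed. No verdict was reported.

**What I did:** I opened the knob, pushed yellow, green, blue and red home in their own gaps, and locked it on all four. Then I reopened it, drew the blades out, laid them in the tray and locked the clamp.

**Checks that came out well:**
- **Blades home before locking:** all four were at the same depth within 0.2 mm and within about 2 mm sideways. They still looked evenly seated while locked.
- **Tray:** at the end all four lie flat side by side inside the rim, seen by both the wrist and top cameras.
- **Knob:** the white line points at the red dot and both tabs are out (49.9 mm across). I measured 0.046 rad, inside the 0.05 rad latch play and the 0.08 rad limit.
- **Robot:** clear of everything, with contact forces at zero.
- **Bystanders:** the beaker, timer and bottle looked unmoved. The vial showed up only early on, in the scene camera by the monitor, so I did not check it again at the end; I never worked near it.

**What went wrong or disagreed:**
- **Blue blade:** it hit the edge of its gap once, at about 35 N peak, and went in after I backed out and shifted it.
- **Tool tilt:** it drifted up to about 0.11 rad, and I pushed it back with light fingertip presses on the stand, up to about 40 N in total on the first push.
- **Front face:** my camera estimate was about 3.5 mm off, so I used contact and the common depth instead.

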